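Plate the shortbread and cover it

TASK

Take the slotted turner from its wooden rest, slide it under the shortbread round on the cookie sheet, lift the round and let it slide off to lie flat in the middle of the cake stand; don't touch it by hand. Lay the turner back in its rest as it lay, then gently set the glass dome over the shortbread, seated inside the stand's rim. Leave everything else alone.

Things in the scene. Friction and masses are not known exactly. Their poses are not given: they have to be found in the camera images.
- turner_grip (a point): Slotted steel turner, loose, 216 mm long, 110 g. This point: middle of its dark wood handle (80 mm long, 16 mm wide across y, 17 mm high, flat sides). Axes: x along the handle towards the blade tip, z its upper side. The handle is parallel to the blade; a cranked neck (from 38 to 88 mm ahead) joins them.
- blade_tip (a point): Front edge of the turner's flat blade, mid width, on the underside: 176 mm ahead (+x) of turner_grip and 46 mm below it (-z); same axes. The blade reaches 96 mm back from here (-x), is 70 mm wide (y), 2 mm thick, slotted, polished: the shortbread stays on it below about 10 degrees of lean and slides off above about 18.
- rest_home (a point): Fixed wooden turner rest, an easel; this point is where turner_grip is when the turner lies home. Axes are the rest's, z up. Its board slopes down towards +x at 40 degrees: the home turner points along +x, pitched 40 degrees tip down, tip on the toe strip, blade between two low strips (9 mm high, 5 mm of room each side). Base 116 x 94 mm, centred 59 mm ahead (+x) and 171 mm below; the handle is in free air.
- cookie_sheet: Fixed flat aluminium cookie sheet, 170 (x) x 130 (y) x 3 mm; origin at the centre of its underside, upper face at z = 3 mm. Only the +x edge is turned up (17 mm high, inner face at x = +83 mm at the foot, leaning out 14 degrees); the other three edges are flat. The shortbread slides on it when pushed until the upturned edge stops it.
- shortbread_mid (a point): Loose shortbread round, 88 mm diameter, 13 mm thick, 70 g, rigid, scored in wedges, its lower edge bevelled 4 x 4 mm so that a blade can get under; this point is its centre, 6.5 mm above its underside; z up.
- stand_top (a point): Fixed white cake stand; this point is the centre of its flat top, 36 mm above the counter, z up. A rim 7 mm high runs round it: inside radius 74 mm, outside 80 mm.
- dome_knob (a point): Loose glass dome, 280 g, outer diameter 136 mm, inner 128 mm at the mouth, wall 4 mm, 72 mm high; on top an upright wooden knob, 25 mm diameter, 24 mm high; this point is the knob's centre, 88 mm above the dome's lower edge. The dome drops inside the stand's rim with about 5 mm of room all round.
- coaster: Bystander, fixed: wooden coaster, 95 mm diameter, 8 mm thick, under the espresso cup; origin under its centre.
- espresso_cup: Bystander: espresso cup, 63 mm wide, 51 mm high, on the coaster; origin under its centre.
- teaspoon: Bystander: teaspoon, 138 mm long, 28 mm wide, lying right of the sheet; origin under its centre, length along x.
- pepper_mill: Bystander: wooden pepper mill, 58 mm diameter, 170 mm high; origin under its centre.
- creamer: Bystander: glass creamer with a silver handle, 80 x 120 mm, 113 mm high; origin under its centre.

How it is judged (in metres and radians):
On the way, in this order (a step that is already met when the one before it is completed fails the run):
1. the shortbread is lifted clear of the cookie sheet, lying on the turner's blade (height (world z) of shortbread_mid above 0.035 m and contact force between turner and shortbread above 0.2 N and contact force between shortbread and cookie_sheet below 0.05 N), for 0.3 s.
2. the shortbread lies flat on the middle of the cake stand, the turner drawn out (horizontal distance between shortbread_mid and stand_top below 0.018 m and z of shortbread_mid in the frame of stand_top between 0.003 and 0.01 m and angle between shortbread_mid's own z axis and vertical below 0.08 rad and contact force between turner and shortbread below 0.02 N), for 0.3 s.
3. the turner lies in its rest again, let go (distance between turner_grip and rest_home below 0.015 m and angle between turner_grip's own x axis and vertical between 2.18 and 2.36 rad and contact force between the fingers and turner below 0.1 N), for 0.2 s.
At the end, for the whole second after the job is handed in: Shortbread flat on the stand (centre within 18 mm of the middle); turner in its rest (handle middle within 15 mm of home, pitch within 5 degrees); dome upright inside the stand's rim (within 8 mm of centre, bottom within 3 mm of the top face), all at rest (all of step 3 and horizontal distance between shortbread_mid and stand_top below 0.018 m and z of shortbread_mid in the frame of stand_top between 0.003 and 0.01 m and angle between shortbread_mid's own z axis and vertical below 0.08 rad and horizontal distance between dome_knob and stand_top below 0.008 m and z of dome_knob in the frame of stand_top below 0.091 m and angle between dome_knob's own z axis and vertical below 0.03 rad and linear speed of each of glass_dome, shortbread below 0.01 m/s); the robot touches nothing.
It fails at once if the hand touches the shortbread (contact force between any of the fingers, the arm and shortbread above 0.2 N).
It fails at once if the shortbread is turned on edge or over (angle between shortbread_mid's own z axis and vertical above 0.9 rad).
It fails at once if the dome is set down hard or tipped over (contact force between glass_dome and cake_stand above 60 N or angle between dome_knob's own z axis and vertical above 0.7 rad).
It fails at once if a bystander is shifted or knocked over (distance of any of espresso_cup, teaspoon, pepper_mill, creamer from where it was at the start of the episode above 0.025 m or angle between any of espresso_cup, teaspoon, pepper_mill, creamer's own z axis and vertical above 0.5 rad).
It also fails if it takes over 72 s, if anything falls off the work surface, if the arm or the gripper's body presses on something with over 40 N, if the wrist force passes 120 N, or if a joint passes its speed limit or range.

ROBOT

A 7-joint arm with a two-finger parallel gripper is mounted at the origin on a cart in front of the work surface, level with it; the furniture and walls round the work are solid. World frame = base frame: x ahead of the robot, y to its left, z up, the work surface at z = 0. Lengths are in m, angles in degrees, forces in N, time in s.
With the tool pointing down it reaches from about 0.425 to 0.875 m from the base axis. Payload 4.7 kg.
Tool frame: the origin (TCP) lies at the very end of the fingers, on their centre line; the grasp point (between the pads) lies 19 mm behind it; z points along the fingers, y is the direction in which the jaws open and shut (so a half turn about z gives the same grasp; the last joint's range is limited). The gripper opens to 87 mm and grips with 3 to 60 N. Pads are 19 mm wide; open, the fingers measure 117 mm over their backs; the gripper's body (75 mm by 190 mm) begins 51 mm behind the grasp point.
Start: joints at [65.953, 18.392, -4.016, 83.108, 1.295, 78.541, -3.26], TCP at [0.273, -0.59, 0.19] pointing down, gripper open.
Joint ranges: [-163.93, 163.93], [-17.29, 119.83], [-79.2, 71.16], [3.27, 140.29], [-89.18, 269.18], [5.43, 117.66], [-154.24, 154.24]. Speed limits (degrees/s): [147.25, 147.25, 180, 180, 180, 180, 180].

INTERFACE

Orientations are given as [roll, pitch, yaw] about the fixed x, y, z axes, in that order (R = Rz(yaw) Ry(pitch) Rx(roll)).
In Python, from cell import monitor, read_camera, camera_info, env, look_for gives the robot as it stands.
- The arm moves only by the tool servo_tool, never from a script. Its argument "commands" is one flat list of numbers, 6 for each row, row after row: the shift along the tool's x, y, z in mm, then the turn, a rotation vector about the tool's x, y, z in degrees. A call has 1 to 10 rows; each row shifts and turns the commanded pose from where the row before left it, along the tool's axes as they then stand; what a row does not reach is not made up. A row lasts 1/10 s, in which the tool goes at most 50 mm and 8.59 degrees, less where a joint would pass 70% of its speed; a pose out of reach is approached as far as the arm can. A call is refused whole if a number of a shift passes 50 or a number of a turn 8.59, either way. A call with a gripper value outside its range is refused whole. "jaw" is the finger opening in mm, from 0 to 87, set as the call begins (left out, the last holds). The fingers move at their own pace and stop on an object; "newtons" is the grip in N (left out, the last holds). Time passes only in rows, so rows that do not move let the fingers close. It gives the time, the measured TCP pose, the force and the opening at its end, in the units of the state.
- monitor.get_obs(): the state, without advancing time (a new reading comes with each control period).
- read_camera(name): name is "side" or "top"; returns (picture, depth): 480x640x3 uint8, red, green, blue; 480x640 float32, m along the optical axis (not along the pixel's ray), 0 where there is no reading.
- camera_info(name): a dict with "camera_matrix" (3x3 intrinsics, pixels), "R" (3x3) and "t" (3): a world point X has camera coordinates R X + t. Camera axes: x right, y down, z forward; pixel columns grow to the right and rows downward; lengths in m; the calibration is good to about 2 mm. A picture is of the moment at which its call begins. camera_info takes no time and is no camera call.
- env.sign_off(): hands the job in, once; it reports no verdict.
Trained networks look in the newest picture that a camera, given by its name, has taken for a name from the list of things; names that differ only in an ending like _2 or _b are one class to them, and where a whole thing is asked for, a point or a joint stands for the part that bears it (a point fixed in the world has none). Each returns a list of dicts, best first, with "conf" (0 to 1); they miss things now and then, are a little off and sometimes report something else, mostly with a low value. They report only what shows in the picture. A call takes as long as a camera call.
- look_for(camera, label): "box" ([left, top, width, height] in pixels, round what is visible of it).
The state is a dict: "time_s": time; "qpos": joint angles; "joint_velocities": joint speeds; "effort": joint torques, N m; "tool_pos": TCP position; "tool_rot": TCP orientation; "force": force on the tool from outside, world axes, zero at the start; "wrist_torque": the same for the moment, N m; "grip_width": finger opening in m.
Only numpy, scipy, OpenCV 4.12 (cv2) and the standard library are available. Lean on these libraries where they do the work, as an engineer would, in place of code of your own. Each camera call takes 0.05 s, during which the arm holds its last target.

## Working session

There is one attempt and no reset: what is moved stays moved. The work goes in short steps, Python scripts to look and compute and a tool call to move; the robot and the scene stay as the last step left them, time stands still between calls to the robot, and variables do not carry over. Pictures are saved under pics/ and viewed, and the job is handed in when it is done.

Besides the shell and the picture viewer there is one more tool, called after "Call:" in YAML: its name, and indented under it one key for each argument. servo_tool: Moves the arm, as the interface text tells. Its arguments: {"type":"object","properties":{"commands":{"type":"array","items":{"type":"number"}},"jaw":{"type":"number"},"newtons":{"type":"number"}},"required":["commands"]}

```bash
ls; mkdir -p pics; python3 - <<'E'
from cell import monitor, read_camera, camera_info, env, look_for
import cv2,numpy as np
print(monitor.get_obs())
for n in ['side','top']:
    p,d=read_camera(n); cv2.imwrite(f'pics/{n}0.png',p[:,:,::-1]); np.savez(f'pics/{n}0.npz',p=p,d=d)
    print(n,camera_info(n))
    for l in ['turner_grip','blade_tip','cookie_sheet','shortbread_mid','stand_top','dome_knob','rest_home','coaster','espresso_cup','teaspoon','pepper_mill','creamer']:
        r=look_for(n,l); print(l,[(x['box'],round(x['conf'],2)) for x in r][:2])
E
```

```text
pics
{'time_s': 0.0, 'qpos': array([65.95251381, 18.44051746, -4.01575282, 83.17609721,  1.29557594,
       78.5400524 , -3.26011273]), 'joint_velocities': array([-0.04550479, -0.03539628,  0.11650532, -0.03352356,  0.06080262,
       -0.05628914,  0.05213459]), 'effort': array([ 2.13729090e-04, -4.91291785e+01, -4.03624177e-01, -3.12529063e+01,
       -6.39108382e-02,  4.38970432e-02,  1.89111643e-04]), 'tool_pos': array([ 0.27290064, -0.58924878,  0.18853461]), 'tool_rot': array([-1.79888610e+02,  6.25698543e-03,  2.48574808e+01]), 'force': array([ 0.00035432, -0.02088318,  0.15239611]), 'wrist_torque': array([0.03695653, 0.01201248, 0.05339413]), 'grip_width': 0.08702897433161712}
side {'camera_matrix': array([[434.89567575,   0.        , 318.94314849],
       [  0.        , 434.89567575, 238.50003199],
       [  0.        ,   0.        ,   1.        ]]), 'R': array([[ 0.99812112, -0.06093671,  0.00639843],
       [-0.01662934, -0.36991971, -0.92891489],
       [ 0.05897193,  0.92706317, -0.37023801]]), 't': array([-0.57789611,  0.11910028,  1.60961924])}
turner_grip [([285.1, 184
[... 906 characters left out ...]
,  0.02522631, -0.1371039 ],
       [ 0.13738667,  0.00983211, -0.99046869]]), 't': array([0.02223576, 0.58288895, 1.58640832])}
turner_grip [([152.4, 272.0, 61.4, 22.3], 0.83)]
blade_tip [([153.6, 271.0, 60.2, 24.9], 0.79)]
cookie_sheet [([410.5, 241.8, 62.3, 49.9], 0.93)]
shortbread_mid [([423.9, 251.3, 29.2, 24.6], 0.65)]
stand_top [([277.4, 261.2, 47.4, 51.0], 0.67)]
dome_knob [([226.5, 262.4, 41.6, 43.0], 0.67)]
rest_home [([175.9, 266.3, 44.5, 35.6], 0.88), ([151.2, 270.2, 65.5, 23.9], 0.4)]
coaster [([342.8, 238.6, 30.3, 17.7], 0.7)]
espresso_cup [([347.5, 228.3, 20.0, 24.1], 0.91)]
teaspoon []
pepper_mill [([243.8, 232.7, 24.5, 9.6], 0.79)]
creamer [([129.0, 249.9, 32.6, 33.8], 0.8)]
```

View pics/side0.png

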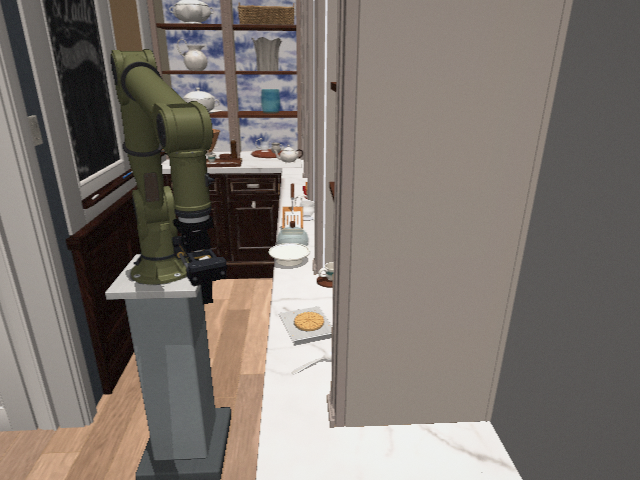

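View pics/top0.png

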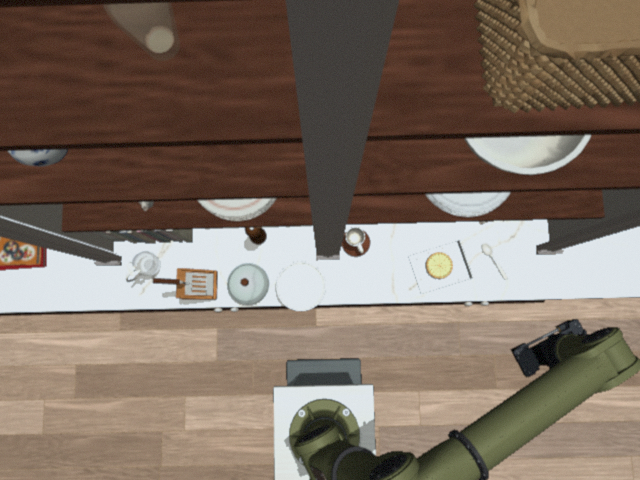

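```bash
python3 - <<'E'
import cv2
a=cv2.imread('pics/top0.png')[220:320,120:500]; cv2.imwrite('pics/topz0.png',cv2.resize(a,None,fx=2.1,fy=2.1,interpolation=cv2.INTER_CUBIC))
cv2.imwrite('pics/topz1.png',cv2.resize(cv2.imread('pics/top0.png')[225:315,120:280],None,fx=5,fy=5,interpolation=cv2.INTER_CUBIC))
cv2.imwrite('pics/topz2.png',cv2.resize(cv2.imread('pics/top0.png')[225:315,340:500],None,fx=5,fy=5,interpolation=cv2.INTER_CUBIC))
a=cv2.imread('pics/side0.png')[170:380,240:380]; cv2.imwrite('pics/sidez0.png',cv2.resize(a,None,fx=2.8,fy=2.8,interpolation=cv2.INTER_CUBIC))
E
```

```text
(no output)
```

View pics/topz1.png

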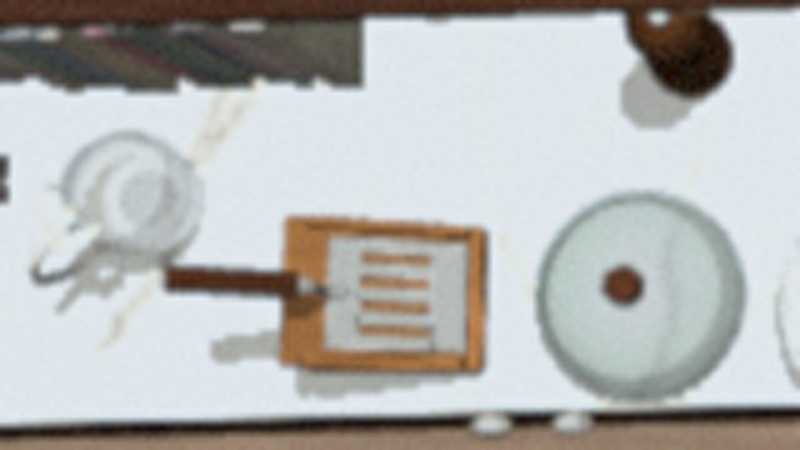

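View pics/topz2.png

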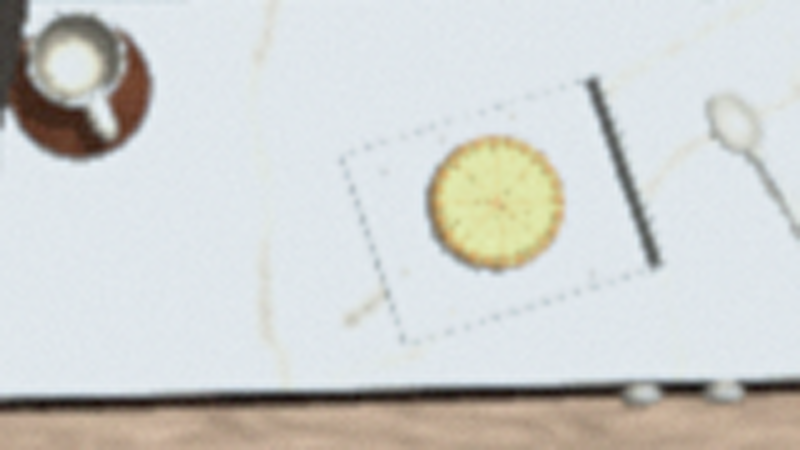

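View pics/sidez0.png

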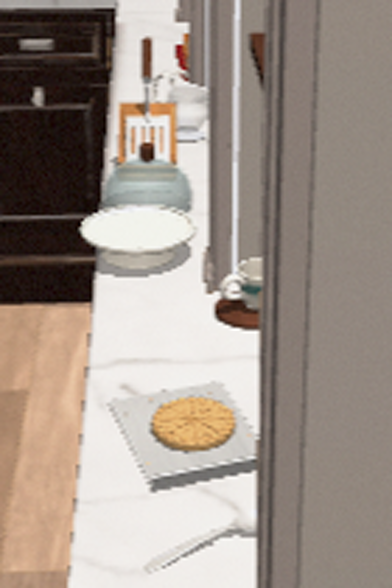

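The counter runs along y, with the rest, dome, stand, coaster and sheet from left to right. The turner points to -y and the upturned edge is on the -y side. Next I'll measure these with the depth data.

```bash
cat > h.py <<'E'
import numpy as np,cv2
from cell import monitor, read_camera, camera_info, env, look_for
def shot(n,tag=None):
    p,d=read_camera(n)
    if tag: cv2.imwrite(f'pics/{tag}.png',p[:,:,::-1]); np.savez(f'pics/{tag}.npz',p=p,d=d)
    return p,d
def cloud(n,d):
    c=camera_info(n);K=c['camera_matrix'];v,u=np.mgrid[:480,:640]
    X=np.stack([(u-K[0,2])/K[0,0]*d,(v-K[1,2])/K[1,1]*d,d],-1)
    W=(X-c['t'])@c['R']; W[d<=0]=np.nan
    return W
def ray(n,uv,z):
    c=camera_info(n);K=c['camera_matrix'];uv=np.atleast_2d(uv).astype(float)
    r=np.c_[(uv[:,0]-K[0,2])/K[0,0],(uv[:,1]-K[1,2])/K[1,1],np.ones(len(uv))]@c['R']
    C=-c['R'].T@c['t']; s=(z-C[2])/r[:,2]
    return C+s[:,None]*r
def proj(n,X):
    c=camera_info(n);K=c['camera_matrix'];x=np.atleast_2d(X)@c['R'].T+c['t']
    return np.c_[x[:,0]/x[:,2]*K[0,0]+K[0,2],x[:,1]/x[:,2]*K[1,1]+K[1,2]]
def crop(tag,x0,y0,x1,y1,f,out):
    a=cv2.imread(f'pics/{tag}.png')[y0:y1,x0:x1]; cv2.imwrite(f'pics/{out}.png',cv2.resize(a,None,fx=f,fy=f,interpolation=cv2.INTER_CUBIC))
E
python3 - <<'E'
from h import *
d=np.load('pics/top0.npz')['d'];W=cloud('top',d)
np.set_printoptions(precision=3,suppress=True,linewidth=200)
m=(W[...,2]>-.02)
# counter extents / height of obstacles: max z in grid
print('counter noise',np.nanstd(W[285:300,340:400,2]),np.nanmean(W[285:300,340:400,2]))
for (u,v) in [(328,255),(330,200),(340,120),(325,258),(550,250),(105,262),(400,222),(400,180),(400,135),(400,60),(150,235),(400,300),(400,310),(240,215),(470,205),(150,240),(30,250)]: print((u,v),W[v,u])
ds=np.load('pics/side0.npz')['d'];S=cloud('side',ds)
for (u,v) in [(350,300),(340,100),(335,400),(320,200),(310,170),(328,230),(480,400),(600,440),(345,20),(316,100)]: print('side',(u,v),S[v,u])
E
```

```text
counter noise 0.0037134920521831967 9.620027104526273e-05
(328, 255) [ 0.558 -0.025  0.09 ]
(330, 200) [ 0.558 -0.023  0.823]
(340, 120) [ 0.561 -0.029  1.158]
(325, 258) [ 0.557 -0.016  0.02 ]
(550, 250) [ 0.561 -0.732  0.053]
(105, 262) [0.56  0.696 0.039]
(400, 222) [ 0.608 -0.214  0.343]
(400, 180) [ 0.634 -0.168  0.662]
(400, 135) [ 0.61  -0.119  0.981]
(400, 60) [ 0.719 -0.124  0.982]
(150, 235) [0.624 0.511 0.156]
(400, 300) [ 0.416 -0.256  0.002]
(400, 310) [ 0.396 -0.393 -0.921]
(240, 215) [0.625 0.197 0.408]
(470, 205) [ 0.638 -0.386  0.393]
(150, 240) [0.625 0.546 0.055]
(30, 250) [0.603 0.933 0.055]
side (350, 300) [ 0.587 -0.783  0.307]
side (340, 100) [ 0.562 -0.761  0.659]
side (335, 400) [ 0.564 -0.776  0.068]
side (320, 200) [ 0.577 -0.059  0.283]
side (310, 170) [0.573 0.651 0.226]
side (328, 230) [ 0.608 -0.037  0.165]
side (480, 400) [ 0.868 -0.787  0.063]
side (600, 440) [ 0.9   -1.056  0.234]
side (345, 20) [ 0.564 -0.787  0.771]
side (316, 100) [ 0.563 -0.041  0.608]
```

```bash
python3 - <<'E'
from h import *
np.set_printoptions(precision=4,suppress=True,linewidth=200)
z=np.load('pics/top0.npz');p=z['p'];W=cloud('top',z['d'])
hsv=cv2.cvtColor(p,cv2.COLOR_RGB2HSV)
def blob(mask,roi,name,zz):
    m=np.zeros(mask.shape,np.uint8);x0,y0,x1,y1=roi;m[y0:y1,x0:x1]=mask[y0:y1,x0:x1]*255
    n,l,s,c=cv2.connectedComponentsWithStats(m); k=1+np.argmax(s[1:,4]); mm=(l==k)
    cs,_=cv2.findContours(mm.astype(np.uint8),cv2.RETR_EXTERNAL,cv2.CHAIN_APPROX_NONE);c0=max(cs,key=cv2.contourArea)
    P=ray('top',cv2.convexHull(c0)[:,0],zz)[:,:2].astype(np.float32)
    Pc=ray('top',c[k],zz)[0]
    (cx,cy),r=cv2.minEnclosingCircle(P)
    e=cv2.minAreaRect(P)
    print(name,'px',c[k],'area',s[k,4],'cent',Pc,'circ',cx,cy,r,'rect',e)
    return mm
H,S,V=hsv[...,0],hsv[...,1],hsv[...,2]
blob((S>50)&(V>100)&(H<40),(415,240,465,290),'bread',0.014)
blob((V<110),(450,235,480,290),'edge',0.02)
blob((S>90),(170,255,225,310),'rest',0.04)
blob((S>90)&(V<150),(150,270,190,300),'handle',.171)
blob((S>90)&(V<150),(236,272,254,292),'knob',.10)
# dome segmentation
print(hsv[285,225:330]); print(W[285,215:335:3])
E
```

```text
bread px [438.8913 265.029 ] area 552 cent [ 0.5253 -0.3858  0.014 ] circ 0.5254960060119629 -0.3855176568031311 0.04367416724562645 rect ((0.5255720019340515, -0.3861194849014282), (0.08167784661054611, 0.08433294296264648), 42.78282928466797)
edge px [465.5 262.8] area 30 cent [ 0.5298 -0.4708  0.02  ] circ 0.5309658050537109 -0.47080323100090027 0.045966628938913345 rect ((0.5308737754821777, -0.4704834818840027), (0.09171155840158463, 0.0030830136965960264), 16.057357788085938)
rest px [191.5125 284.0063] area 480 cent [0.4814 0.4143 0.04  ] circ 0.4788186550140381 0.4055742919445038 0.08018899708986282 rect ((0.4831072688102722, 0.40959689021110535), (0.1489928662776947, 0.09306957572698593), 88.61412048339844)
handle px [171.1261 282.5462] area 119 cent [0.4773 0.4404 0.171 ] circ 0.47907930612564087 0.446735143661499 0.04575738683342934 rect ((0.4808017611503601, 0.4457753896713257), (0.08840823173522949, 0.03764920309185982), 62.615421295166016)
knob px [244.2759 281.5862] area 29 cent [0.4803 0.2354 0.1   ] circ 0.4805842339992523 0.2347029745578766 0.009189119562506676 rect
[... 2064 characters left out ...]
 0.4712  0.2006  0.0665]
 [ 0.4711  0.1913  0.0648]
 [ 0.4714  0.1829  0.0565]
 [ 0.4724  0.1752  0.0398]
 [ 0.4744  0.1691  0.0075]
 [ 0.4746  0.16    0.0011]
 [ 0.4739  0.1495  0.0072]
 [ 0.4713  0.1367  0.0409]
 [ 0.4712  0.1272  0.0401]
 [ 0.4708  0.1174  0.0421]
 [ 0.4709  0.1082  0.0369]
 [ 0.4712  0.099   0.0299]
 [ 0.4704  0.089   0.0369]
 [ 0.4702  0.0793  0.0371]
 [ 0.4699  0.0697  0.0378]
 [ 0.4697  0.0601  0.0369]
 [ 0.4695  0.0505  0.0368]
 [ 0.4694  0.041   0.0345]
 [ 0.4696  0.0315  0.0291]
 [ 0.4691  0.0218  0.032 ]
 [ 0.4684  0.0121  0.0397]
 [ 0.4682  0.0025  0.0386]
 [ 0.4683 -0.0071  0.0339]
 [ 0.4706 -0.0169 -0.0047]
 [ 0.4701 -0.0267  0.0002]
 [ 0.4699 -0.0366 -0.0004]]
```

```bash
python3 - <<'E'
from h import *
crop('top0',265,245,335,320,8,'st'); crop('top0',400,232,500,300,8,'sh')
E
```

```text
(no output)
```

View pics/st.png

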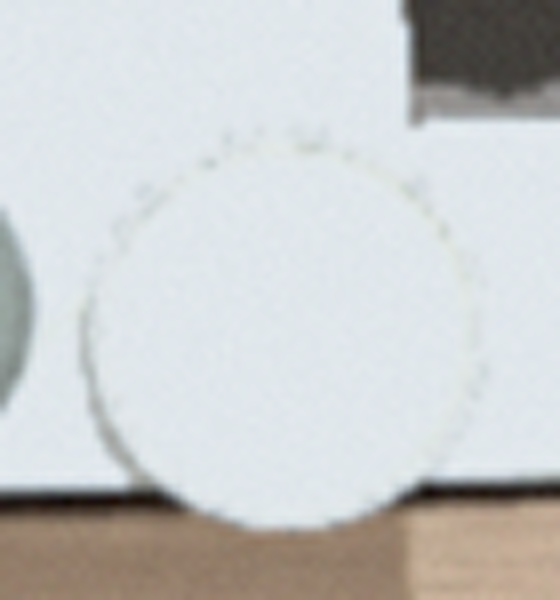

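View pics/sh.png

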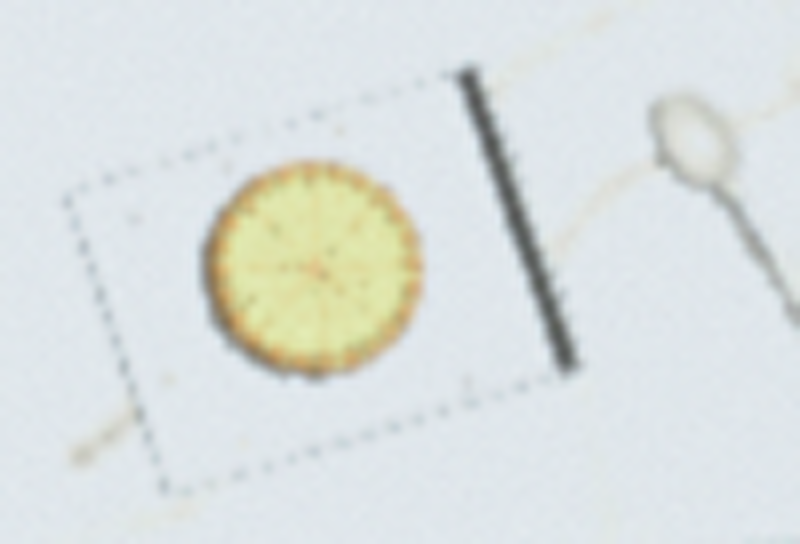

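```bash
cat >> h.py <<'E'
def Rz(a): a=np.radians(a); return np.array([[np.cos(a),-np.sin(a),0],[np.sin(a),np.cos(a),0],[0,0,1]])
def Ry(a): a=np.radians(a); return np.array([[np.cos(a),0,np.sin(a)],[0,1,0],[-np.sin(a),0,np.cos(a)]])
def zoom(px,off,f): return (np.array(px,float)+.5)/f-.5+np.array(off)
E
python3 - <<'E'
from h import *
np.set_printoptions(precision=4,suppress=True,linewidth=200)
st=zoom([[82,335],[484,335],[283,138],[283,530],[150,485],[145,200],[425,200]],(265,245),8)
P=ray('top',st,.043)[:,:2]; print('stand',P,cv2.minEnclosingCircle(P.astype(np.float32)))
from scipy.optimize import least_squares
print(least_squares(lambda q:np.hypot(*(P-q).T)-.08,[.47,.06]).x)
sh=zoom([[66,200],[165,494],[568,374],[458,75]],(400,232),8)
Q=ray('top',sh[:2],.003)[:,:2]; Q2=ray('top',sh[2:],.003)[:,:2]; Qh=ray('top',sh[2:],.017)[:,:2]
print('sheet',Q,Q2,Qh,'w',np.linalg.norm(Q[0]-Q[1]),'len',np.linalg.norm(Q[1]-Q2[0]),np.linalg.norm(Q[0]-Q2[1]))
for a,b in [(Q[0],Q[1]),(Q2[1],Q2[0]),(Q[1],Q2[0]),(Q[0],Q2[1])]: d=b-a; print('ang',np.degrees(np.arctan2(d[1],d[0])))
# bread edges in zoom: centre
b=zoom([[208,268],[422,268],[315,160],[315,375]],(400,232),8); print('bread',ray('top',b,.014))
E
python3 - <<'E'
from h import *
crop('top0',145,260,225,305,10,'rz')
E
```

```text
stand [[ 0.4669  0.1468]
 [ 0.4629 -0.0136]
 [ 0.5439  0.065 ]
 [ 0.3877  0.068 ]
 [ 0.4067  0.1205]
 [ 0.5203  0.1208]
 [ 0.5175  0.0086]] ((0.4648915231227875, 0.06658812612295151), 0.08029106259346008)
[0.4647 0.0663]
sheet [[ 0.5569 -0.2881]
 [ 0.4356 -0.3225]] [[ 0.4803 -0.4888]
 [ 0.6047 -0.4517]] [[ 0.4793 -0.4847]
 [ 0.6026 -0.4479]] w 0.12612173019827078 len 0.17227833992887273 0.17043972158817153
ang -164.19534023783285
ang -163.38731492104287
ang -74.93579491292135
ang -73.72113897494349
bread [[ 0.5263 -0.3425  0.014 ]
 [ 0.5241 -0.4293  0.014 ]
 [ 0.5695 -0.3884  0.014 ]
 [ 0.4817 -0.3835  0.014 ]]
```

View pics/rz.png

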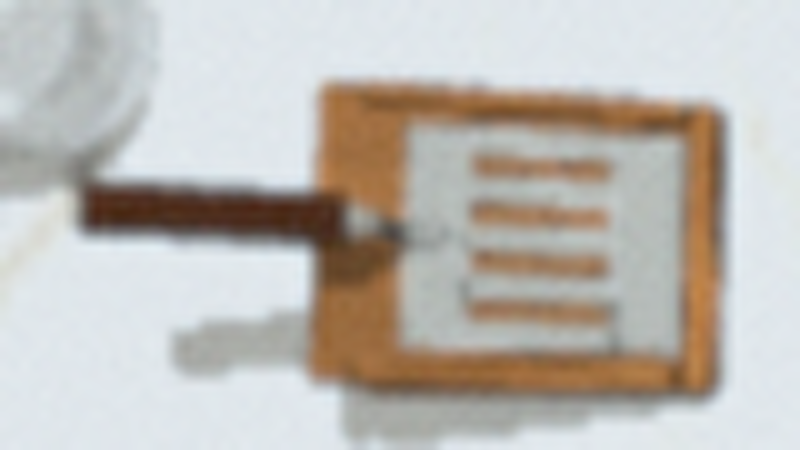

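```bash
python3 - <<'E'
from h import *
from scipy.optimize import least_squares
np.set_printoptions(precision=4,suppress=True,linewidth=200)
mod=np.array([[-40,8,-8.5],[-40,-8,-8.5],[40,8,8.5],[40,-8,8.5],[176,35,-44],[176,-35,-44],[80,35,-44],[80,-35,-44]])/1e3
px=zoom([[82,180],[80,230],[345,192],[342,240],[685,137],[680,355],[408,122],[398,350]],(145,260),10)
for sgn in (1,):
    def f(q): return (proj('top',mod@(Rz(q[2])@Ry(40)).T+[q[0],q[1],q[3]])-px).ravel()
    r=least_squares(lambda q:f([*q,.171]),[.48,.45,-90]); print(r.x,r.fun.reshape(-1,2))
    r=least_squares(f,[.48,.45,-90,.171]); print(r.x,np.abs(r.fun).max())
# knob and dome
print('knob',ray('top',zoom([[240,281.6]],(0,0),1),.1))
# dome circle
from h import *
E
python3 - <<'E'
from h import *
crop('top0',220,250,280,310,10,'dz'); crop('side0',265,175,320,270,6,'sdz')
E
```

```text
[  0.4832   0.4559 -91.6341] [[-1.0784 -0.1426]
 [-1.1527  0.3416]
 [ 1.013  -0.1984]
 [ 1.0868  0.3526]
 [ 0.1096  0.2144]
 [-0.1111  0.043 ]
 [ 0.057  -0.1428]
 [ 0.1388 -0.4959]]
[  0.485    0.4625 -91.6623   0.1475] 1.0985923099671027
knob [[0.4806 0.2486 0.1   ]]
```

View pics/dz.png

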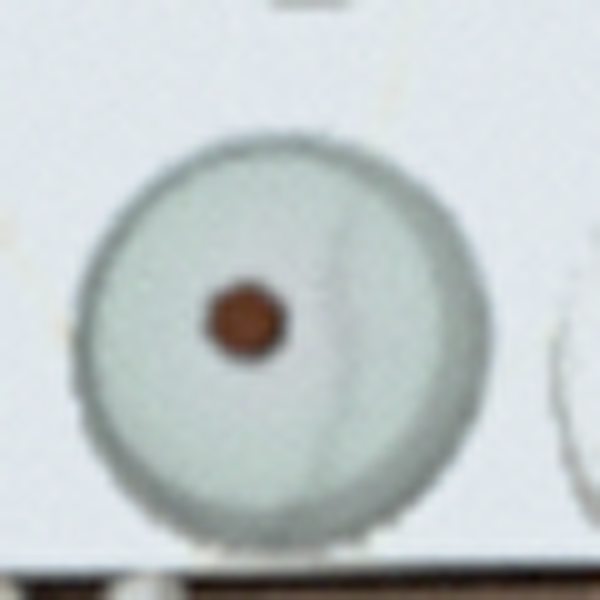

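View pics/sdz.png

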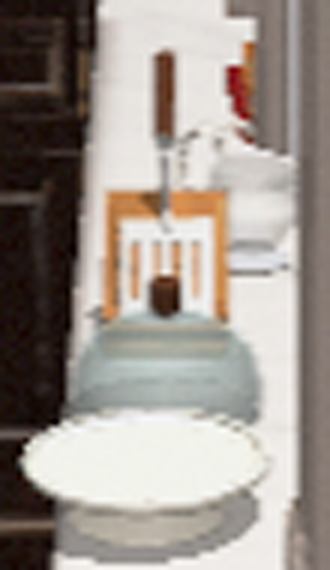

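```bash
python3 - <<'E'
from h import *
np.set_printoptions(precision=2,suppress=True)
print(proj('side',[[.4832,.4559,.171],[.4803,.2354,.088],[.4647,.0663,.043],[.5254,-.386,.016]]))
print(proj('top',[[.4832,.4559,.171],[.4803,.2354,.1],[.4647,.0663,.043]]))
crop('side0',270,300,335,350,12,'sbz')
E
```

```text
[[292.32 191.38]
 [292.17 224.74]
 [288.49 250.62]
 [308.77 319.66]]
[[165.91 280.68]
 [244.27 281.6 ]
 [300.01 286.5 ]]
```

View pics/sbz.png

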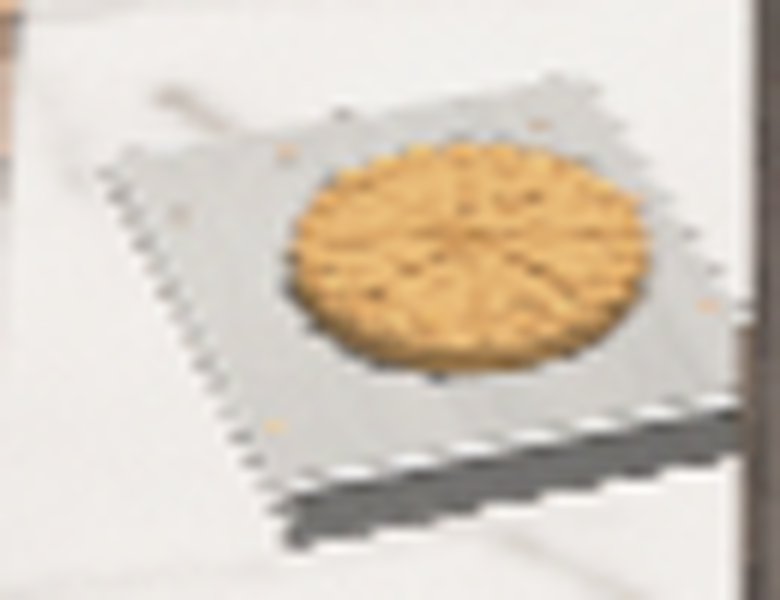

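```bash
cat >> h.py <<'E'
from scipy.spatial.transform import Rotation as Ro, Slerp
F=np.diag([-1.,1,-1])
def state():
    o=monitor.get_obs(); return o['tool_pos'],Ro.from_euler('xyz',o['tool_rot'],degrees=True),o
def tool_for_turner(g,yaw,pitch,off=.019):
    """TCP pose so that grasp point is off.. at turner_grip g; pitch>0 tip down"""
    R=Rz(yaw)@Ry(pitch)@F; return np.array(g)+off*R[:,2],Ro.from_matrix(R)
def plan(P,R,n=None,p0=None,R0=None,vmax=45,wmax=8.):
    if p0 is None: p0,R0,o=state(); print('q',np.round(o['qpos'],1),'t',round(o['time_s'],2),'p',np.round(p0,4),'rot',np.round(o['tool_rot'],2),'F',np.round(o['force'],2),'w',round(o['grip_width']*1e3,1))
    d=np.linalg.norm(P-p0)*1e3; a=np.degrees((R0.inv()*R).magnitude())
    n=n or int(max(np.ceil(d/vmax),np.ceil(a/wmax),1)); print('dist',round(d,1),'ang',round(a,1),'rows',n)
    ss=Slerp([0,1],Ro.concatenate([R0,R])); cp,cR=p0.copy(),R0; out=[]
    for k in range(1,n+1):
        tp=p0+(P-p0)*k/n; tR=ss(k/n)
        s=np.round(cR.inv().apply(tp-cp)*1e3,1); w=np.round((cR.inv()*tR).as_rotvec(degrees=True),1)
        cp=cp+cR.apply(s/1e3); cR=cR*Ro.from_rotvec(w,degrees=True)
        out.append([*s,*w])
    for i in range(0,n,10): print('[',', '.join('%g'%(x+0.) for r in out[i:i+10] for x in r),']')
    return cp,cR
DOWN=lambda yaw: Ro.from_euler('xyz',[180,0,yaw],degrees=True)
E
python3 - <<'E'
from h import *
p,R=plan(np.array([.44,-.3,.28]),DOWN(90))
p,R=plan(np.array([.44,.2,.30]),DOWN(90),p0=p,R0=R)
P,T=tool_for_turner([.4832,.4559,.171],-91.6,40,off=.019-.07)
print(P,T.as_euler('xyz',degrees=True)); plan(P,T,p0=p,R0=R)
E
```

```text
q [66.  18.4 -4.  83.1  1.3 78.5 -3.3] t 1.3 p [ 0.2732 -0.5898  0.1897] rot [179.99   0.    24.86] F [-0.29  0.42 -0.43] w 86.9
dist 346.4 ang 65.1 rows 9
[ 30.4, -21.4, -10, 0, 0, -7.2, 32.8, -17.5, -10.1, 0, 0, -7.3, 34.7, -13.1, -10, 0, 0, -7.2, 36.1, -8.7, -10.1, 0, 0, -7.3, 37, -4, -10, 0, 0, -7.2, 37.1, 0.6, -10, 0, 0, -7.2, 36.8, 5.3, -10.1, 0, 0, -7.3, 35.8, 9.9, -10, 0, 0, -7.2, 34.3, 14.3, -10, 0, 0, -7.2 ]
dist 500.4 ang 0.0 rows 12
[ 41.7, 0, -1.7, 0, 0, 0, 41.6, -0.1, -1.6, 0, 0, 0, 41.7, 0, -1.7, 0, 0, 0, 41.7, 0, -1.7, 0, 0, 0, 41.6, 0, -1.7, 0, 0, 0, 41.7, -0.1, -1.6, 0, 0, 0, 41.7, 0, -1.7, 0, 0, 0, 41.6, 0, -1.7, 0, 0, 0, 41.7, -0.1, -1.7, 0, 0, 0, 41.7, 0, -1.6, 0, 0, 0 ]
[ 41.6, 0, -1.7, 0, 0, 0, 41.7, 0, -1.7, 0, 0, 0 ]
[0.48228467 0.42313061 0.21006827] [180.  -40.   88.4]
dist 244.2 ang 40.0 rows 6
[ 37.2, 7, 15, -0.1, 6.7, 0.2, 35.2, 6.9, 19.2, -0.1, 6.6, 0.3, 32.8, 6.6, 23.2, -0.1, 6.7, 0.2, 29.9, 6.5, 26.8, -0.1, 6.7, 0.3, 26.6, 6.3, 30.2, -0.1, 6.6, 0.3, 23, 6.1, 33.1, -0.1, 6.7, 0.2 ]
```

Call:
servo_tool:
  commands: [30.4,-21.4,-10,0,0,-7.2,32.8,-17.5,-10,0,0,-7.3,34.7,-13,-10,0,0,-7.2,36,-8.7,-10,0,0,-7.3,37,-4,-10,0,0,-7.2,37,0.6,-10,0,0,-7.2,36.8,5.3,-10,0,0,-7.3,35.8,10,-10,0,0,-7.2,34.3,14.3,-10,0,0,-7.2]
  jaw: 50
  newtons: 40

```text
time_s: 2.2
tool_pos: [0.4406, -0.2989, 0.2803]
tool_rot: [180.0, 0.0, 90.3]
force: [1.4, -0.3, -0.6]
grip_width: 0.0496
```

Call:
servo_tool:
  commands: [42,0,-1.7,0,0,0,42,0,-1.7,0,0,0,42,0,-1.7,0,0,0,42,0,-1.7,0,0,0,42,0,-1.7,0,0,0,42,0,-1.7,0,0,0]

```text
time_s: 2.8
tool_pos: [0.44, -0.0465, 0.2901]
tool_rot: [180.0, 0.0, 90.0]
force: [1.1, -0.7, 1.1]
grip_width: 0.05
```

Tracking is accurate. I'll continue to the pre-grasp.

Call:
servo_tool:
  commands: [42,0,-1.7,0,0,0,42,0,-1.7,0,0,0,42,0,-1.7,0,0,0,42,0,-1.7,0,0,0,42,0,-1.7,0,0,0,36,0,-1.5,0,0,0]

```text
time_s: 3.4
tool_pos: [0.4399, 0.2002, 0.3004]
tool_rot: [179.9, 0.0, 90.0]
force: [0.0, 0.6, 0.2]
grip_width: 0.05
```

Call:
servo_tool:
  commands: [37,7,15,0,6.7,0.2,35,7,19,0,6.6,0.3,33,6.6,23,0,6.7,0.2,30,6.5,27,0,6.7,0.3,26.6,6.3,30,0,6.6,0.3,23,6.1,33,0,6.7,0.2]

```text
time_s: 4.0
tool_pos: [0.4835, 0.4215, 0.2105]
tool_rot: [-179.5, -40.2, 88.1]
force: [-0.2, 0.4, 1.1]
grip_width: 0.0498
```

```bash
python3 - <<'E'
from h import *
shot('top','t1');shot('side','s1')
crop('top1' if 0 else 't1',110,200,270,320,5,'t1z');crop('s1',240,140,340,260,5,'s1z')
P,T=tool_for_turner([.4832,.4559,.171],-91.6,40,off=.019)
plan(P,T)
E
```

```text
q [ 30.6   9.1 -55.8 107.6 -35.7  54.9  -7.7] t 4.1 p [0.4795 0.4202 0.2059] rot [-178.72  -40.02   87.78] F [-0.66 -1.33 -0.02] w 50.2
dist 69.0 ang 1.0 rows 2
[ 2.5, 1.9, 34.3, -0.4, 0, -0.2, 2.5, 1.6, 34.4, -0.5, 0, -0.3 ]
```

View pics/t1z.png

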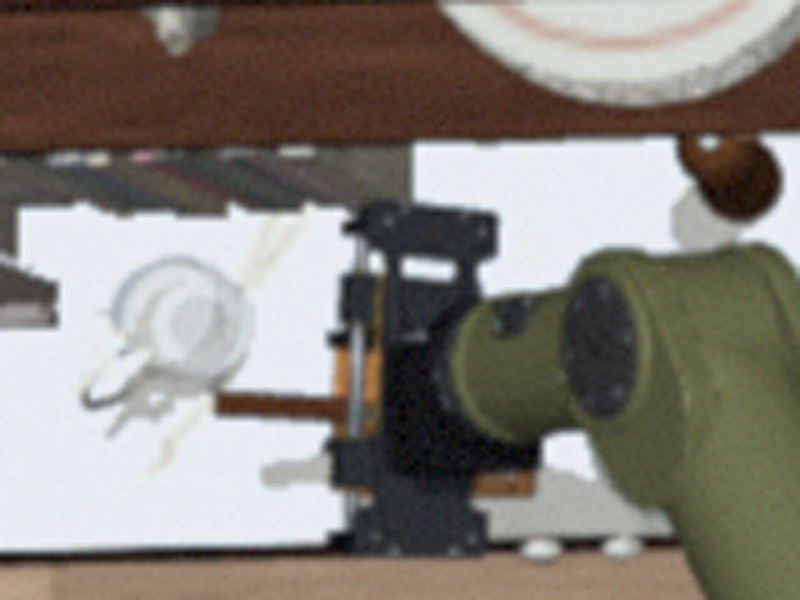

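View pics/s1z.png

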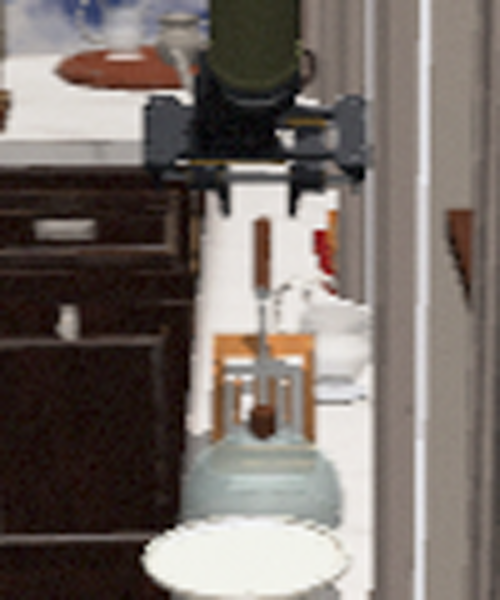

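Call:
servo_tool:
  commands: [0,0,0,0,0,0,0,0,0,0,0,0]

```text
time_s: 4.3
tool_pos: [0.4831, 0.4207, 0.2118]
tool_rot: [-179.5, -39.9, 88.3]
force: [-0.2, -0.0, -0.4]
grip_width: 0.0498
```

```bash
python3 - <<'E'
from h import *
P,T=tool_for_turner([.4832,.4559,.171],-91.6,40,off=.019)
plan(P,T,n=4)
E
```

```text
q [ 30.6   8.7 -55.8 107.1 -35.6  55.1  -7.8] t 4.3 p [0.4831 0.4207 0.2118] rot [-179.54  -39.94   88.28] F [-0.2  -0.03 -0.44] w 49.8
dist 72.9 ang 0.4 rows 4
[ 0.2, -0.1, 18.2, -0.1, 0, 0, 0.2, -0.1, 18.3, -0.1, 0, 0, 0.2, -0.2, 18.2, -0.1, 0, -0.1, 0.2, -0.2, 18.2, -0.1, 0.1, 0 ]
```

Call:
servo_tool:
  commands: [0.2,0,18,0,0,0,0.2,0,18,0,0,0,0.2,-0.2,18,0,0,0,0.2,-0.2,18.4,-0.2,0,0,0,0,0,0,0,0]

```text
time_s: 4.8
tool_pos: [0.4813, 0.4689, 0.1556]
tool_rot: [-179.6, -40.0, 88.3]
force: [-1.4, 0.4, 0.2]
grip_width: 0.0499
```

```bash
python3 - <<'E'
from h import *
P,T=tool_for_turner([.4832,.4559,.171],-91.6,40,off=.019)
plan(P,T)
shot('top','t2');shot('side','s2')
crop('t2',130,240,250,320,6,'t2z');crop('s2',260,160,320,240,7,'s2z')
E
```

```text
q [ 22.7  16.1 -55.4 108.5 -30.1  44.6 -12.2] t 4.8 p [0.4813 0.4689 0.1556] rot [-179.56  -39.95   88.33] F [-1.41  0.42  0.23] w 49.9
dist 2.5 ang 0.4 rows 1
[ 0, 2.2, -1.1, -0.4, 0, -0.1 ]
```

View pics/t2z.png

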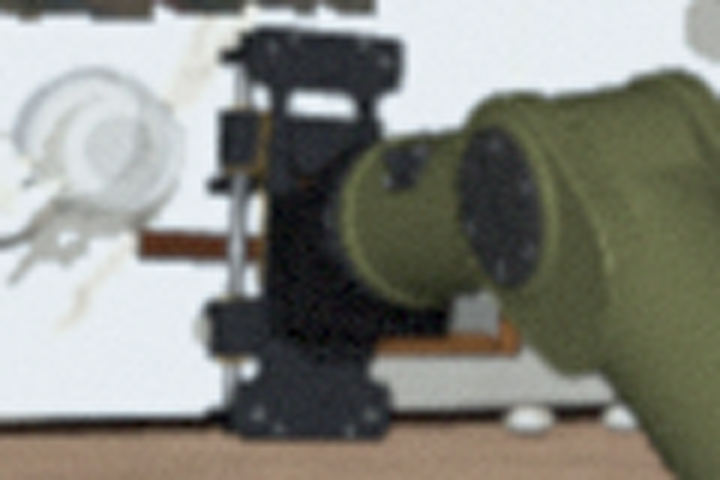

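View pics/s2z.png

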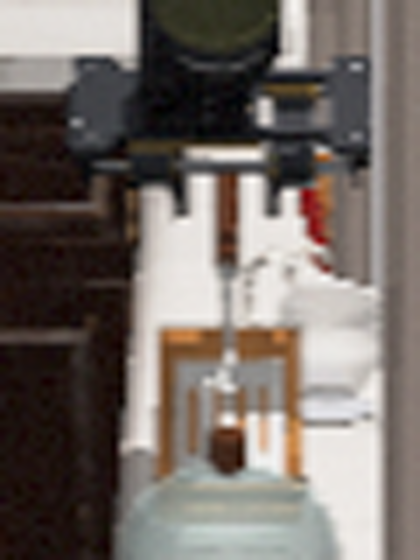

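Call:
servo_tool:
  commands: [0,2,0,0,0,0,0,0,0,0,0,0,0,0,0,0,0,0,0,0,0,0,0,0,0,0,0,0,0,0]
  jaw: 0
  newtons: 45

```text
time_s: 5.4
tool_pos: [0.4846, 0.4676, 0.1553]
tool_rot: [-179.5, -40.0, 88.1]
force: [-0.1, -0.1, 0.6]
grip_width: 0.0177
```

```bash
python3 - <<'E'
from h import *
np.set_printoptions(precision=4,suppress=True)
p,R,o=state(); np.savez('grasp.npz',p=p,R=R.as_matrix()); print(p,o['tool_rot'],o['force'],o['wrist_torque'],o['grip_width'])
n=R.apply([0,0,-1])
plan(p+.03*n,R,n=2)
E
```

```text
[0.4846 0.4676 0.1553] [-179.5437  -39.9845   88.1376] [-0.0697 -0.1007  0.6119] [-0.7547 -0.0532  0.0023] 0.017669718419856692
q [ 22.7  16.3 -55.2 108.3 -29.9  44.6 -12.3] t 5.4 p [0.4846 0.4676 0.1553] rot [-179.54  -39.98   88.14] F [-0.07 -0.1   0.61] w 17.7
dist 30.0 ang 0.0 rows 2
[ 0, 0, -15, 0, 0, 0, 0, 0, -15, 0, 0, 0 ]
```

Call:
servo_tool:
  commands: [0,0,0,0,0,0,0,0,0,0,0,0]

```text
time_s: 5.6
tool_pos: [0.4844, 0.4678, 0.1552]
tool_rot: [-179.5, -40.0, 88.1]
force: [1.2, -0.4, 0.7]
grip_width: 0.0046
```

```bash
python3 - <<'E'
from h import *
np.set_printoptions(precision=4,suppress=True)
p,R,o=state(); np.savez('grasp.npz',p=p,R=R.as_matrix()); print(p,o['tool_rot'],o['force'],o['wrist_torque'],o['grip_width'])
E
```

```text
[0.4844 0.4678 0.1552] [-179.5272  -39.9886   88.15  ] [ 1.154  -0.3689  0.7156] [-0.7425 -0.0663  0.0118] 0.004572463541077704
```

Call:
servo_tool:
  commands: [0,0,-5,0,0,0,0,0,-10,0,0,0,0,0,-15,0,0,0,0,0,-20,0,0,0]

```text
time_s: 6.0
tool_pos: [0.4833, 0.4353, 0.1941]
tool_rot: [-179.5, -40.0, 88.2]
force: [-0.2, -0.1, -0.4]
grip_width: 0.0001
```

```bash
python3 - <<'E'
from h import *
shot('top','t3');shot('side','s3')
crop('t3',130,240,290,330,5,'t3z');crop('s3',250,140,330,260,5,'s3z')
p,R,o=state(); print(p,o['tool_rot'],o['force'],o['wrist_torque'],o['grip_width'])
E
```

```text
[0.48642587 0.43427285 0.19566103] [-179.84267617  -39.98520194   88.14031606] [ 0.41720946 -0.40402194  0.61219273] [-0.73679629 -0.0635248  -0.08087223] 0.0005961311494382006
```

View pics/t3z.png

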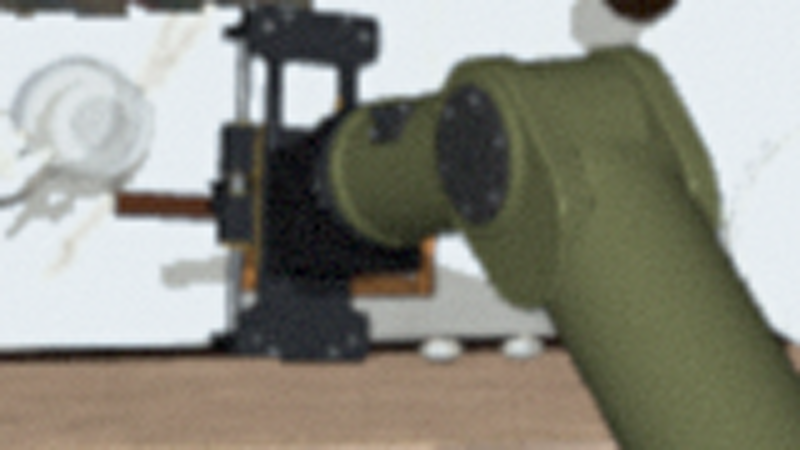

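View pics/s3z.png

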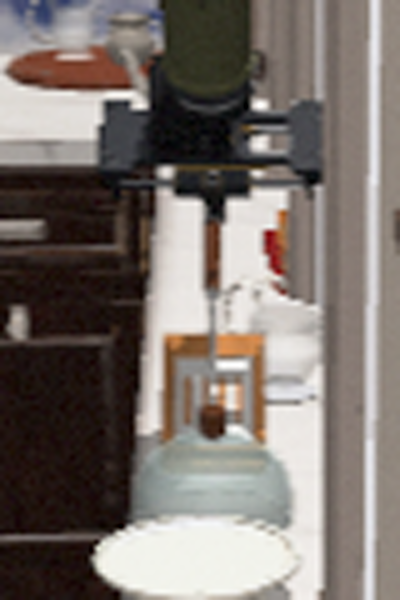

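```bash
python3 - <<'E'
from h import *
np.set_printoptions(precision=3,suppress=True,linewidth=200)
z=np.load('pics/top0.npz');W=cloud('top',z['d'])
for u in range(150,216,2): print(u,W[281,u],W[280,u],W[282,u])
S=cloud('side',np.load('pics/side0.npz')['d'])
print('side')
for v in range(182,214,2): print(v,S[v,292],S[v,293])
E
```

```text
150 [0.497 0.559 0.01 ] [ 0.501  0.563 -0.002] [0.494 0.561 0.003]
152 [0.497 0.555 0.001] [0.501 0.555 0.001] [0.494 0.554 0.003]
154 [0.481 0.482 0.199] [0.483 0.48  0.203] [0.478 0.481 0.2  ]
156 [0.481 0.476 0.198] [0.483 0.476 0.2  ] [0.478 0.477 0.196]
158 [0.481 0.472 0.193] [0.484 0.471 0.197] [0.478 0.472 0.192]
160 [0.481 0.466 0.192] [0.484 0.466 0.194] [0.478 0.467 0.19 ]
162 [0.481 0.461 0.19 ] [0.484 0.463 0.185] [0.478 0.463 0.185]
164 [0.481 0.458 0.182] [0.484 0.457 0.186] [0.479 0.46  0.176]
166 [0.482 0.453 0.178] [0.485 0.455 0.174] [0.479 0.455 0.172]
168 [0.482 0.448 0.176] [0.485 0.449 0.173] [0.479 0.45  0.17 ]
170 [0.482 0.443 0.174] [0.485 0.443 0.172] [0.479 0.443 0.174]
172 [0.482 0.44  0.165] [0.485 0.438 0.17 ] [0.479 0.44  0.163]
174 [0.482 0.434 0.164] [0.485 0.434 0.163] [0.479 0.433 0.166]
176 [0.482 0.428 0.163] [0.486 0.43  0.158] [0.479 0.429 0.16 ]
178 [0.483 0.424 0.156] [0.486 0.424 0.156] [nan nan nan]
180 [0.483 0.421 0.147] [0.486 0.422 0.144] [0.48  0.421 0.146]
182 [0.484 0.417 0.141] [0.491 0.431 0.089] [0.48  0.416 0.145]
184 [0.488 0.42
[... 1011 characters left out ...]
de
182 [nan nan nan] [0.488 1.273 0.006]
184 [0.482 0.48  0.199] [0.487 0.477 0.2  ]
186 [0.482 0.464 0.194] [0.487 0.474 0.192]
188 [0.482 0.461 0.186] [0.487 0.456 0.187]
190 [0.482 0.444 0.181] [0.486 0.451 0.179]
192 [0.482 0.441 0.172] [0.486 0.442 0.172]
194 [0.482 0.43  0.166] [0.486 0.433 0.165]
196 [0.481 0.429 0.157] [0.486 0.421 0.159]
198 [0.481 0.413 0.152] [0.486 0.431 0.147]
200 [0.481 0.421 0.14 ] [0.486 0.875 0.004]
202 [0.481 0.414 0.133] [0.486 0.836 0.004]
204 [0.481 0.416 0.123] [0.486 0.796 0.005]
206 [0.481 0.413 0.114] [0.485 0.758 0.006]
208 [0.481 0.414 0.104] [0.485 0.426 0.101]
210 [0.48  0.427 0.091] [0.485 0.425 0.091]
212 [0.48  0.408 0.087] [0.485 0.424 0.082]
```

```bash
python3 - <<'E'
from h import *
np.set_printoptions(precision=3,suppress=True,linewidth=200)
P=np.array([[.4813-.025,.4689,.1556],[.4813+.025,.4689,.1556],[.4563,.4567,.1702],[.5063,.4567,.1702]])
print(proj('side',P),proj('top',P))
S=cloud('side',np.load('pics/s2.npz')['d'])
for v in range(176,200,1): print(v,S[v,285],S[v,286],S[v,298],S[v,299],S[v,292])
S=cloud('top',np.load('pics/t2.npz')['d'])
for u in range(164,182,2): print(u,S[281,u],S[264,u])
crop('s3',270,165,310,235,9,'s3y')
E
```

```text
[[286.54  193.905]
 [297.35  193.79 ]
 [286.451 191.561]
 [297.352 191.449]] [[163.003 290.21 ]
 [163.312 273.452]
 [165.562 289.827]
 [165.862 272.907]]
176 [0.453 0.353 0.268] [0.457 0.356 0.267] [0.509 0.38  0.261] [0.514 0.392 0.258] [0.483 0.344 0.27 ]
177 [0.453 0.36  0.262] [0.457 0.357 0.263] [0.509 0.381 0.256] [0.513 0.379 0.257] [0.483 0.351 0.264]
178 [0.453 0.35  0.26 ] [0.457 0.356 0.259] [0.509 0.36  0.257] [0.513 0.36  0.257] [0.483 0.354 0.259]
179 [0.453 0.359 0.253] [0.457 0.357 0.254] [0.509 0.351 0.255] [0.513 0.357 0.253] [0.483 0.349 0.256]
180 [0.452 0.369 0.247] [0.457 0.372 0.246] [0.509 0.366 0.247] [0.513 0.36  0.248] [0.483 0.361 0.248]
181 [0.451 0.426 0.228] [ 0.442  1.332 -0.001] [0.509 0.37  0.241] [0.513 0.383 0.238] [0.482 1.295 0.008]
182 [0.451 0.424 0.224] [0.443 1.277 0.006] [0.508 0.36  0.239] [0.513 0.369 0.237] [0.482 1.292 0.002]
183 [0.452 0.373 0.232] [0.457 0.36  0.235] [0.508 0.356 0.236] [0.513 0.358 0.235] [0.482 0.361 0.235]
184 [0.452 0.373 0.228] [0.456 0.369 0.229] [0.508 0.35  0.233] [0.513 0.368 0.228] [0.482 0.371 0.228]
185 [0.
[... 1254 characters left out ...]
 0.943 0.003] [0.446 0.942 0.003] [0.515 0.938 0.003] [0.515 0.556 0.115] [0.481 0.43  0.152]
198 [0.441 0.92  0.003] [0.446 0.917 0.004] [0.515 0.924 0.001] [0.52  0.904 0.007] [0.481 0.422 0.15 ]
199 [0.441 0.901 0.003] [0.447 0.894 0.005] [0.514 0.892 0.005] [0.52  0.899 0.003] [0.481 0.423 0.145]
164 [0.482 0.46  0.177] [ 0.553  0.517 -0.001]
166 [0.482 0.455 0.174] [0.522 0.427 0.265]
168 [0.473 0.417 0.276] [0.521 0.419 0.273]
170 [0.474 0.415 0.265] [0.521 0.414 0.271]
172 [0.482 0.44  0.164] [0.521 0.409 0.268]
174 [0.473 0.4   0.278] [0.52  0.4   0.279]
176 [0.472 0.391 0.29 ] [0.519 0.393 0.285]
178 [0.468 0.374 0.33 ] [0.522 0.396 0.257]
180 [0.468 0.368 0.334] [0.523 0.392 0.249]
```

View pics/s3y.png

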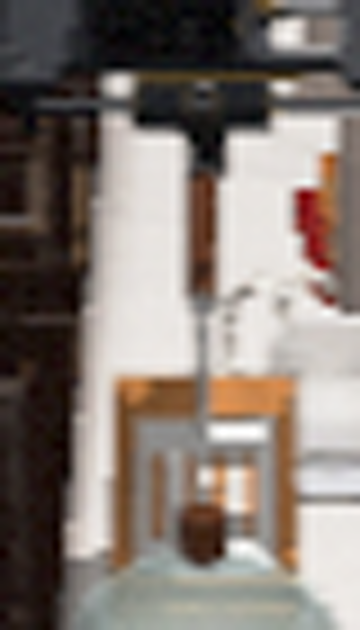

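```bash
python3 - <<'E'
from h import *
np.set_printoptions(precision=3,suppress=True,linewidth=200)
print(proj('side',[[.2731,-.5895,.1893],[.2731,-.5895,.1893+.07]]))
S=cloud('side',np.load('pics/side0.npz')['d'])
for v in range(262,310,2): print(v,S[v,204],S[v,208],S[v,212],S[v,220])
crop('side0',160,200,260,320,6,'s0g')
E
```

```text
[[203.37  306.067]
 [200.522 279.087]]
262 [ 0.302 -0.667  0.337] [ 0.31  -0.667  0.337] [ 0.318 -0.666  0.336] [ 0.333 -0.664  0.335]
264 [ 0.303 -0.676  0.337] [ 0.311 -0.673  0.335] [ 0.318 -0.671  0.334] [ 0.333 -0.664  0.33 ]
266 [ 0.304 -0.678  0.333] [ 0.311 -0.673  0.331] [ 0.318 -0.672  0.33 ] [ 0.333 -0.666  0.327]
268 [ 0.304 -0.679  0.329] [ 0.311 -0.677  0.328] [ 0.317 -0.669  0.324] [ 0.332 -0.663  0.321]
270 [ 0.303 -0.678  0.324] [ 0.31  -0.674  0.322] [ 0.317 -0.668  0.319] [ 0.331 -0.658  0.314]
272 [ 0.302 -0.678  0.32 ] [ 0.31  -0.675  0.318] [ 0.315 -0.661  0.311] [ 0.331 -0.659  0.31 ]
274 [ 0.301 -0.673  0.313] [ 0.308 -0.668  0.31 ] [ 0.315 -0.664  0.308] [ 0.33  -0.657  0.304]
276 [ 0.3   -0.67   0.307] [ 0.308 -0.669  0.306] [ 0.315 -0.666  0.304] [ 0.33  -0.658  0.3  ]
278 [ 0.3   -0.672  0.303] [ 0.307 -0.668  0.301] [ 0.314 -0.663  0.299] [ 0.329 -0.658  0.295]
280 [ 0.299 -0.67   0.298] [ 0.307 -0.669  0.297] [ 0.314 -0.666  0.295] [-0.112  1.697 -0.907]
282 [ 0.3   -0.675  0.296] [ 0.301 -0.644  0.279] [-0.176  1.692 -0.92 ] [-0.107  1.662 -0.906]
284 [
[... 533 characters left out ...]
 1.467 -0.907] [-0.077  1.462 -0.905]
296 [ 0.289 -0.64   0.244] [ 0.297 -0.64   0.243] [-0.132  1.431 -0.904] [-0.077  1.456 -0.919]
298 [nan nan nan] [ 0.296 -0.636  0.236] [-0.134  1.435 -0.923] [-0.071  1.414 -0.913]
300 [ 0.288 -0.64   0.234] [ 0.295 -0.634  0.23 ] [ 0.303 -0.631  0.228] [-0.068  1.394 -0.919]
302 [ 0.287 -0.638  0.228] [ 0.295 -0.635  0.226] [ 0.303 -0.633  0.224] [-0.063  1.362 -0.917]
304 [-0.169  1.311 -0.902] [-0.141  1.314 -0.904] [-0.117  1.333 -0.916] [-0.056  1.317 -0.908]
306 [-0.167  1.295 -0.908] [-0.138  1.296 -0.91 ] [-0.107  1.281 -0.902] [-0.053  1.296 -0.913]
308 [-0.161  1.265 -0.908] [-0.135  1.276 -0.915] [-0.105  1.266 -0.91 ] [-0.046  1.255 -0.905]
```

View pics/s0g.png

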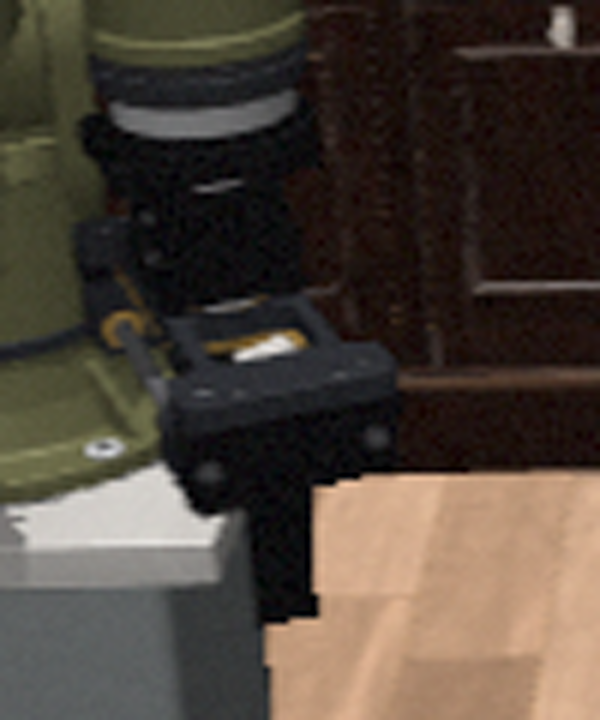

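```bash
python3 - <<'E'
from h import *
np.set_printoptions(precision=3,suppress=True,linewidth=200)
p0=np.array([.4850,.4347,.195]);z=np.array([0,.643,-.766]);x=np.array([0,.766,.643])
for D in (0,.03,.035,.04,.045): print(D,proj('side',[p0-D*z,p0-D*z-.0095*x]),proj('top',[p0-D*z,p0-D*z+.0095*x]))
# initial
z=np.array([0,0,-1.]);y=np.array([.42,-.907,0]);x=np.array([.907,.42,0]);p0=np.array([.2731,-.5895,.1893])
for D in (0,.03,.035,.04,.045): print(D,proj('side',[p0-D*z+y*.0435+.0095*x,p0-D*z+y*.0585+.0095*x,p0-D*z+y*.0585-.0095*x]))
E
```

```text
0 [[292.649 187.5  ]
 [292.678 189.235]] [[170.628 279.254]
 [167.482 279.151]]
0.03 [[292.588 183.625]
 [292.618 185.376]] [[174.929 278.458]
 [171.752 278.35 ]]
0.035 [[292.577 182.97 ]
 [292.607 184.722]] [[175.66  278.323]
 [172.477 278.214]]
0.04 [[292.567 182.311]
 [292.597 184.066]] [[176.394 278.187]
 [173.206 278.077]]
0.045 [[292.557 181.649]
 [292.586 183.406]] [[177.132 278.051]
 [173.938 277.94 ]]
0 [[212.568 313.865]
 [214.425 317.04 ]
 [205.912 319.202]]
0.03 [[211.433 302.195]
 [213.297 305.257]
 [204.674 307.339]]
0.035 [[211.241 300.223]
 [213.106 303.266]
 [204.464 305.335]]
0.04 [[211.048 298.245]
 [212.914 301.268]
 [204.254 303.323]]
0.045 [[210.855 296.258]
 [212.722 299.262]
 [204.043 301.303]]
```

The fingers closed on nothing. In both side pictures the fingertips end about 38 mm short of the reported TCP: at the start they are at z≈0.225 against a reported 0.19, and it is the same here. From now on I'll use a grasp offset of 57 mm behind the reported TCP instead of 19 mm.

```bash
python3 - <<'E'
from h import *
P,T=tool_for_turner([.4828,.4560,.169],-91.6,40,off=.057)
print(P);plan(P,T,n=6)
E
```

```text
[0.48382302 0.49262461 0.12533547]
q [ 28.8  11.  -56.3 107.5 -33.8  51.6  -9.3] t 6.1 p [0.4864 0.4343 0.1957] rot [-179.84  -39.99   88.14] F [ 0.42 -0.4   0.61] w 0.6
dist 91.4 ang 0.2 rows 6
[ -0.1, -0.7, 15.2, 0, 0, 0, -0.1, -0.7, 15.2, 0, 0, -0.1, -0.1, -0.7, 15.3, 0, 0, 0, -0.1, -0.7, 15.2, 0, 0, 0, -0.1, -0.7, 15.2, 0, 0, -0.1, -0.1, -0.7, 15.2, 0, 0, 0 ]
```

Call:
servo_tool:
  commands: [0,0,0,0,0,0,0,0,0,0,0,0,0,0,0,0,0,0,0,0,0,0,0,0,0,-0.7,15,0,0,0,0,-0.7,15,0,0,0,0,-0.5,15,0,0,0,0,0,0,0,0,0]
  jaw: 50

```text
time_s: 6.9
tool_pos: [0.4801, 0.4657, 0.1575]
tool_rot: [-179.3, -40.0, 88.2]
force: [-0.8, 0.2, 0.1]
grip_width: 0.0483
```

Call:
servo_tool:
  commands: [0,0,15,0,0,0,0,0,15,0,0,0,0,0,10,0,0,0,0,0,5,0,0,0,0,0,0,0,0,0]

```text
time_s: 7.4
tool_pos: [0.4826, 0.4938, 0.1244]
tool_rot: [-179.5, -40.0, 88.1]
force: [0.5, -0.1, 0.9]
grip_width: 0.0502
```

```bash
python3 - <<'E'
from h import *
P,T=tool_for_turner([.4828,.4560,.169],-91.6,40,off=.057)
plan(P,T)
shot('top','t4');shot('side','s4')
crop('t4',130,240,250,320,6,'t4z');crop('s4',260,160,320,240,7,'s4z')
E
```

```text
q [ 18.   20.4 -54.  108.6 -26.8  39.4 -14.7] t 7.4 p [0.4826 0.4938 0.1244] rot [-179.47  -39.99   88.15] F [ 0.45 -0.14  0.89] w 50.2
dist 1.9 ang 0.4 rows 1
[ -0.3, 1.2, -1.4, -0.4, 0, -0.2 ]
```

View pics/s4z.png

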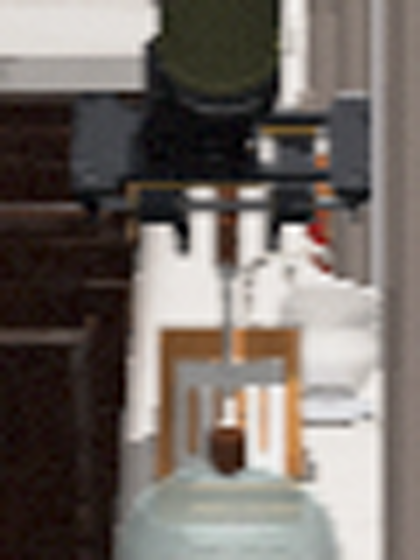

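View pics/t4z.png

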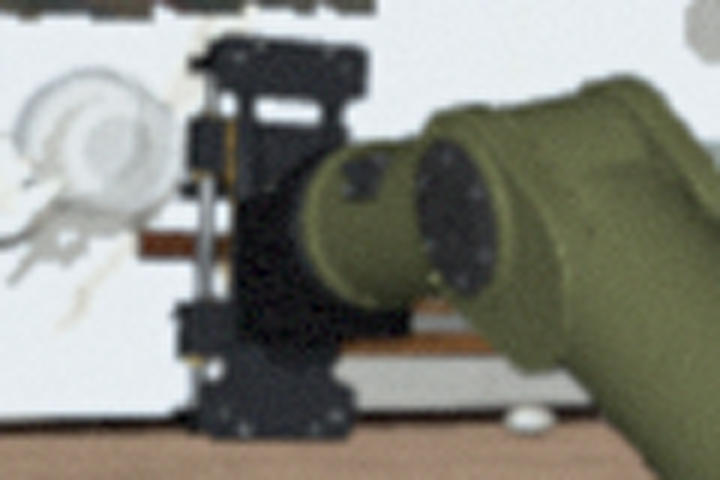

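Call:
servo_tool:
  commands: [0,0,0,0,0,0,0,0,0,0,0,0,0,0,0,0,0,0,0,0,0,0,0,0,0,0,0,0,0,0,0,0,0,0,0,0,0,0,0,0,0,0]
  jaw: 0
  newtons: 45

```text
time_s: 8.2
tool_pos: [0.4832, 0.4935, 0.1247]
tool_rot: [-179.6, -40.0, 88.2]
force: [-0.0, -1.1, 0.9]
grip_width: 0.0147
```

```bash
python3 - <<'E'
from h import *
np.set_printoptions(precision=4,suppress=True)
p,R,o=state(); np.savez('grasp.npz',p=p,R=R.as_matrix()); print(p,o['tool_rot'],o['force'],o['wrist_torque'],o['grip_width'])
E
```

```text
[0.4832 0.4935 0.1247] [-179.5537  -39.9899   88.1558] [-0.0363 -1.0984  0.8568] [-0.7281 -0.0922  0.0317] 0.014696601278228931
```

Call:
servo_tool:
  commands: [0,0,-5,0,0,0,0,0,-10,0,0,0,0,0,-15,0,0,0,0,0,-20,0,0,0,0,0,-20,0,0,0,0,0,0,0,0,0]

```text
time_s: 8.8
tool_pos: [0.4848, 0.4469, 0.1802]
tool_rot: [-179.8, -40.0, 88.1]
force: [0.9, 1.2, -1.5]
grip_width: 0.0151
```

```bash
python3 - <<'E'
from h import *
np.set_printoptions(precision=4,suppress=True)
shot('side','s5');shot('top','t5')
crop('s5',250,140,330,260,5,'s5z')
p,R,o=state(); print(p,o['tool_rot'],o['force'],o['wrist_torque'],o['grip_width'])
# bring flat: turner at yaw -80, level, up high
A=np.array([.455,.22,.33])
p,R=plan(A,DOWN(100),vmax=30,wmax=5)
E
```

```text
[0.4827 0.4479 0.1783] [-179.608   -39.9473   88.1265] [-0.305  -0.0526 -0.9842] [-0.8982 -0.0562  0.0349] 0.014872854194761856
q [ 26.9  13.1 -56.7 108.2 -32.2  48.6 -10.6] t 8.9 p [0.4827 0.4479 0.1783] rot [-179.61  -39.95   88.13] F [-0.3  -0.05 -0.98] w 14.9
dist 275.2 ang 41.6 rows 10
[ -7.8, -2.2, -26.3, 0.4, -4, -1.1, -9.6, -2.6, -25.7, 0.4, -4, -1.1, -11.2, -2.9, -24.9, 0.3, -4, -1.2, -13, -3.3, -24.1, 0.4, -3.9, -1.1, -14.4, -3.7, -23.1, 0.4, -4, -1.1, -16, -4.2, -22, 0.4, -4, -1.1, -17.4, -4.7, -20.9, 0.3, -4, -1.2, -18.6, -5.1, -19.5, 0.4, -4, -1.1, -19.9, -5.7, -18.2, 0.4, -4, -1.1, -21, -6.1, -16.6, 0.4, -3.9, -1.1 ]
```

View pics/s5z.png

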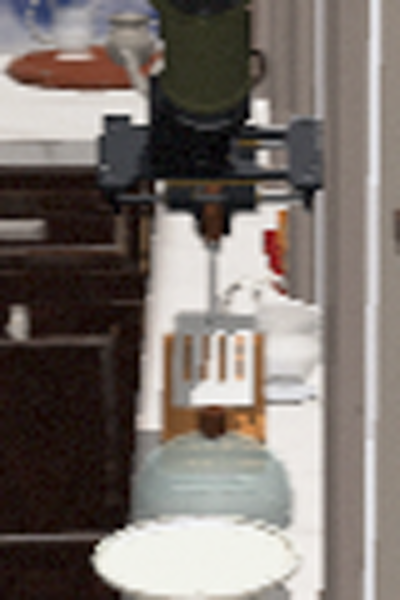

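Call:
servo_tool:
  commands: [-8,-2,-26,0.4,-4,-1,-10,-2.6,-26,0.4,-4,-1,-11,-3,-25,0.3,-4,-1.2,-13,-3.3,-24,0.4,-4,-1,-14,-4,-23,0.4,-4,-1,-16,-4,-22,0.4,-4,-1,-17,-5,-21,0.3,-4,-1.2,-19,-5,-20,0.4,-4,-1,-20,-6,-18,0.4,-4,-1,-21,-6,-17,0.4,-3.9,-1]

```text
time_s: 9.9
tool_pos: [0.4531, 0.2207, 0.3307]
tool_rot: [-179.6, 0.1, 99.4]
force: [0.0, 0.6, -0.7]
grip_width: 0.0153
```

```bash
cat >> h.py <<'E'
OFF=.057
SX=lambda yaw: np.array([np.cos(np.radians(yaw)),np.sin(np.radians(yaw)),0])
BREAD=np.array([.5254,-.3858,0]); SY=-74.3
def tip_pose(tip,yaw,pitch,grip_z_off=0):
    """tool pose that puts blade tip underside at world tip"""
    R=Rz(yaw)@Ry(pitch); g=np.array(tip)-R@np.array([.176,0,-.046]); return tool_for_turner(g,yaw,pitch,OFF)
E
python3 - <<'E'
from h import *
np.set_printoptions(precision=4,suppress=True)
shot('side','s6');shot('top','t6')
crop('s6',230,120,350,270,4,'s6z');crop('t6',130,180,370,340,3.3,'t6z')
A,T=tip_pose(BREAD-.125*SX(SY)+[0,0,.10],SY,2)
print(A)
m1=np.array([.44,.0,.26]);
p,R=plan(m1,DOWN(105.7))
plan(A,T,p0=p,R0=R)
E
```

```text
[ 0.4439 -0.0958  0.0951]
q [ 24.7   1.2 -53.8  87.5   0.8  92.  -19.7] t 10.0 p [0.454  0.2219 0.3318] rot [-179.76   -0.05   99.41] F [ 0.96 -0.2  -1.83] w 14.8
dist 233.6 ang 6.3 rows 6
[ -36.1, -8.3, 12, 0, 0, -1, -36, -8.9, 11.9, -0.1, 0, -1.1, -35.8, -9.6, 12, 0, 0, -1, -35.6, -10.3, 11.9, -0.1, 0, -1.1, -35.4, -11, 12, 0, -0.1, -1, -35.2, -11.5, 12, 0, 0, -1.1 ]
dist 190.7 ang 2.0 rows 5
[ -18.6, -4.4, 33, 0, 0.4, 0, -18.9, -4.4, 32.8, 0, 0.4, 0, -19.1, -4.5, 32.7, 0, 0.4, 0, -19.3, -4.4, 32.6, 0, 0.4, 0, -19.5, -4.4, 32.5, 0, 0.4, 0 ]
```

View pics/s6z.png

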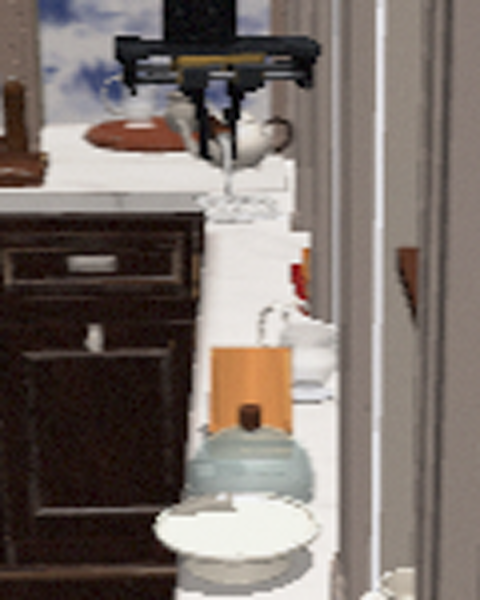

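View pics/t6z.png

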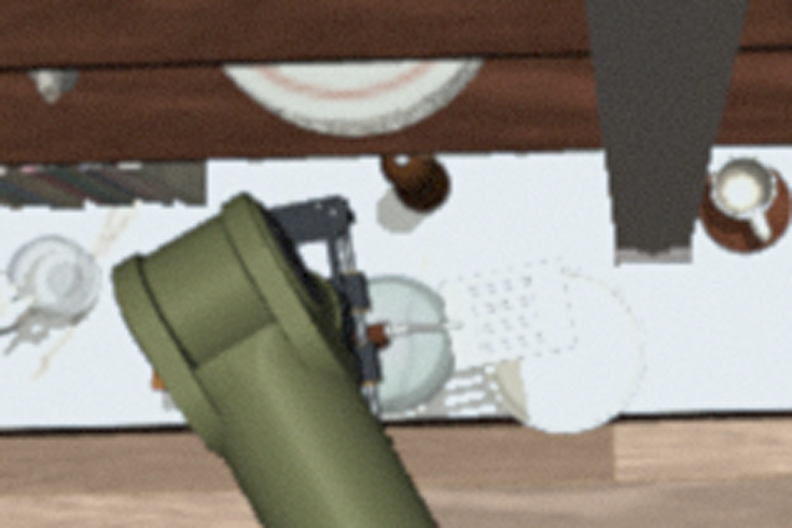

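```bash
python3 - <<'E'
from h import *
np.set_printoptions(precision=4,suppress=True,linewidth=150)
p=np.array([.4535,.2215,.3312]);R=Rz(-80.6)
g=p+[0,0,.057]
M=np.array([[176,0,-44],[176,35,-44],[176,-35,-44],[80,35,-44],[80,-35,-44]])/1e3@R.T+g
print(M);print(proj('top',M),proj('side',M))
W=cloud('top',np.load('pics/t6.npz')['d']);S=cloud('side',np.load('pics/s6.npz')['d'])
m=(W[...,2]>.3)&(W[...,2]<.4);m[:,:262]=0;m[:,306:]=0;m[:262]=0;m[292:]=0
print(m.sum(),np.median(W[m],0),np.polyfit(W[m][:,1],W[m][:,2],1),W[m].min(0),W[m].max(0))
crop('t6',255,250,315,300,12,'t6y')
E
```

```text
[[0.4822 0.0479 0.3442]
 [0.5168 0.0536 0.3442]
 [0.4477 0.0421 0.3442]
 [0.5011 0.1483 0.3442]
 [0.432  0.1369 0.3442]]
[[301.474  272.1568]
 [299.0321 259.0388]
 [303.9338 285.3711]
 [262.8785 265.9128]
 [267.519  292.3202]] [[291.7387 175.1932]
 [301.3633 174.742 ]
 [282.0228 175.6487]
 [296.6406 168.9306]
 [278.2858 169.737 ]]
797 [0.4743 0.0961 0.3491] [0.0106 0.348 ] [0.4348 0.0418 0.3406] [0.5101 0.1496 0.3641]
```

View pics/t6y.png

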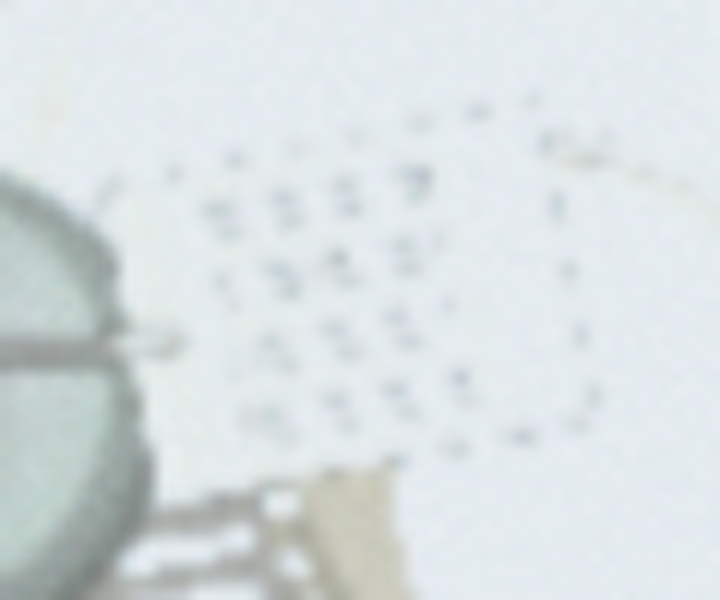

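Call:
servo_tool:
  commands: [-36,-8.3,12,0,0,-1,-36,-9,12,-0.1,0,-1.1,-36,-9.6,12,0,0,-1,-35.6,-10.3,12,-0.1,0,-1.1,-35.4,-11,12,0,0,-1,-35.2,-11.5,12,0,0,-1.1]

```text
time_s: 10.6
tool_pos: [0.4386, -0.0018, 0.2567]
tool_rot: [-179.9, -0.2, 105.6]
force: [0.6, -0.6, -0.3]
grip_width: 0.0149
```

Call:
servo_tool:
  commands: [-18.6,-4.4,33,0,0.4,0,-19,-4.4,33,0,0.4,0,-19,-4.5,32.7,0,0.4,0,-19.3,-4.4,32.6,0,0.4,0,-19.5,-4.4,32.5,0,0.4,0,0,0,0,0,0,0]

```text
time_s: 11.2
tool_pos: [0.4378, -0.0976, 0.0877]
tool_rot: [-179.4, -2.5, 105.3]
force: [-0.6, 0.8, -1.4]
grip_width: 0.0151
```

```bash
python3 - <<'E'
from h import *
np.set_printoptions(precision=4,suppress=True)
shot('side','s7');shot('top','t7')
crop('s7',240,200,350,350,4,'s7z');crop('t7',280,210,500,330,3.6,'t7z')
print(proj('top',BREAD-.125*SX(SY)+[0,0,.10]),proj('side',BREAD-.125*SX(SY)+[0,0,.10]))
A,T=tip_pose(BREAD-.06*SX(SY)+[0,0,.013],SY,3); print(A,monitor.get_obs()['force'])
plan(A,T,n=6)
E
```

```text
[[406.6518 273.9356]] [[296.3468 275.7929]]
[ 0.4614 -0.1583  0.0112] [ 0.0414  0.2844 -0.6121]
q [ 41.6   0.9 -31.  115.1  -1.6  65.4  26.8] t 11.3 p [ 0.4416 -0.0956  0.0922] rot [-179.78   -2.27  105.53] F [ 0.04  0.28 -0.61] w 15.0
dist 104.3 ang 0.8 rows 6
[ -11.5, 0.4, 13.1, 0, 0.1, 0, -11.5, 0.5, 13, -0.1, 0.1, -0.1, -11.5, 0.4, 13, 0, 0.2, 0, -11.6, 0.4, 13, 0, 0.1, 0, -11.6, 0.4, 12.9, -0.1, 0.1, 0, -11.6, 0.4, 13, 0, 0.1, -0.1 ]
```

View pics/s7z.png

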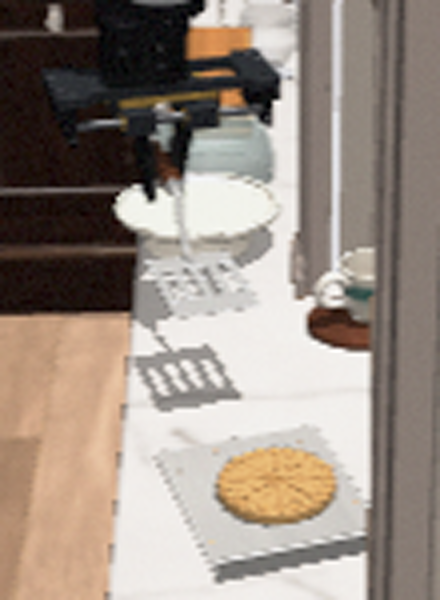

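View pics/t7z.png

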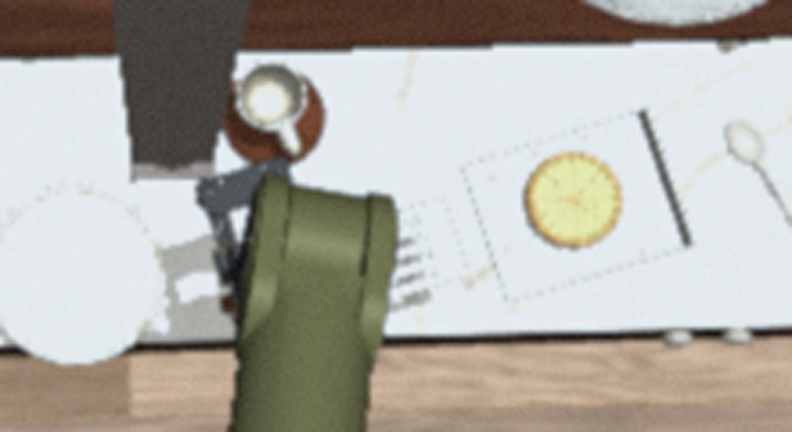

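Call:
servo_tool:
  commands: [-11.5,0.4,13,0,0.1,0,-11.5,0.4,13,0,0.1,0,-11.5,0.4,13,0,0.2,0,-11.6,0.4,13,0,0.1,0,-11.6,0.4,13,0,0.1,0,-11.6,0.4,10,0,0.1,0,0,0,0,0,0,0]

```text
time_s: 12.0
tool_pos: [0.4626, -0.1606, 0.0155]
tool_rot: [-179.9, -2.8, 105.5]
force: [-0.6, -0.1, -2.4]
grip_width: 0.0149
```

```bash
python3 - <<'E'
from h import *
np.set_printoptions(precision=4,suppress=True)
shot('side','s8');shot('top','t8')
crop('s8',260,240,350,350,6,'s8z');crop('t8',340,220,480,310,5.7,'t8z')
A,T=tip_pose(BREAD-.06*SX(SY)+[0,0,.003],SY,3); print(A,monitor.get_obs()['force'])
plan(A,T,n=4)
E
```

```text
[ 0.4614 -0.1583  0.0012] [ 0.6727  0.6228 -0.9534]
q [ 43.5  11.7 -27.9 114.1   3.7  57.1  29.6] t 12.1 p [ 0.4629 -0.1594  0.0165] rot [-179.9    -2.78  105.6 ] F [ 0.67  0.62 -0.95] w 14.8
dist 15.3 ang 0.3 rows 4
[ 0.2, -0.3, 3.8, 0, 0.1, 0, 0.2, -0.2, 3.8, 0, 0, -0.1, 0.1, -0.3, 3.9, -0.1, 0.1, 0, 0.2, -0.3, 3.8, 0, 0, 0 ]
```

View pics/s8z.png

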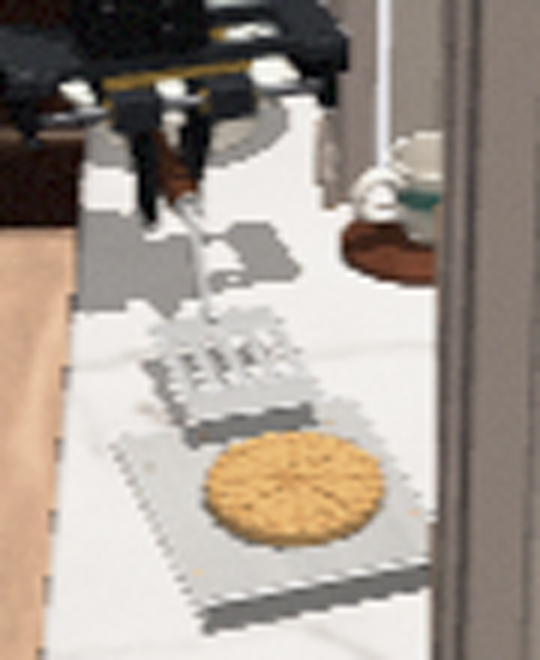

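View pics/t8z.png

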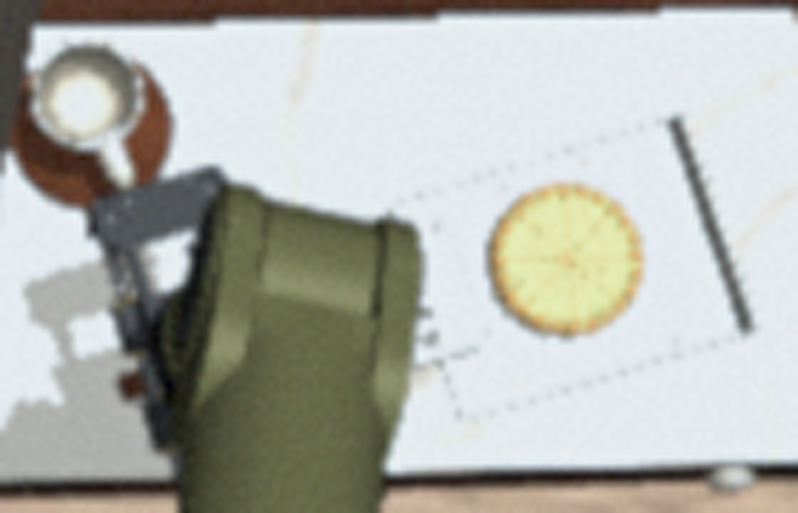

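Call:
servo_tool:
  commands: [0.2,-0.3,4,0,0.1,0,0.2,-0.2,4,0,0,-0.1,0,-0.3,3,0,0.1,0,0,0,0,0,0,0]

```text
time_s: 12.5
tool_pos: [0.4607, -0.1591, 0.0045]
tool_rot: [-179.8, -3.0, 105.7]
force: [-0.4, -0.1, -1.3]
grip_width: 0.0153
```

Call:
servo_tool:
  commands: [0,0,2,0,0,0,0,0,0,0,0,0]

```text
time_s: 12.7
tool_pos: [0.461, -0.1592, 0.0027]
tool_rot: [-179.8, -3.0, 105.7]
force: [0.1, -0.4, -0.4]
grip_width: 0.0146
```

Call:
servo_tool:
  commands: [0,0,1.5,0,0,0,0,0,0,0,0,0]

```text
time_s: 12.9
tool_pos: [0.461, -0.1592, 0.0012]
tool_rot: [-179.8, -3.0, 105.7]
force: [0.2, -0.2, -1.1]
grip_width: 0.0149
```

Call:
servo_tool:
  commands: [0,0,1.5,0,0,0,0,0,0,0,0,0]

```text
time_s: 13.1
tool_pos: [0.4611, -0.1592, -0.0002]
tool_rot: [-179.8, -3.0, 105.7]
force: [-0.6, 0.2, -0.2]
grip_width: 0.0152
```

Call:
servo_tool:
  commands: [0,0,1.5,0,0,0,0,0,0,0,0,0]

```text
time_s: 13.3
tool_pos: [0.4611, -0.1592, -0.0017]
tool_rot: [-179.9, -3.0, 105.7]
force: [0.4, -0.1, -0.9]
grip_width: 0.015
```

Call:
servo_tool:
  commands: [0,0,1.5,0,0,0,0,0,0,0,0,0]

```text
time_s: 13.5
tool_pos: [0.4611, -0.1591, -0.0032]
tool_rot: [-179.9, -3.0, 105.7]
force: [0.7, 0.9, -0.2]
grip_width: 0.0148
```

```bash
python3 - <<'E'
from h import *
shot('side','s9');crop('s9',260,240,350,350,6,'s9z')
p,R,o=state();print(p,o['force'],o['wrist_torque'])
E
```

```text
[ 0.46114495 -0.15904784 -0.00310154] [ 0.08684762 -0.90762242 -0.33723391] [-0.07883062 -0.21821955  0.03574083]
```

View pics/s9z.png

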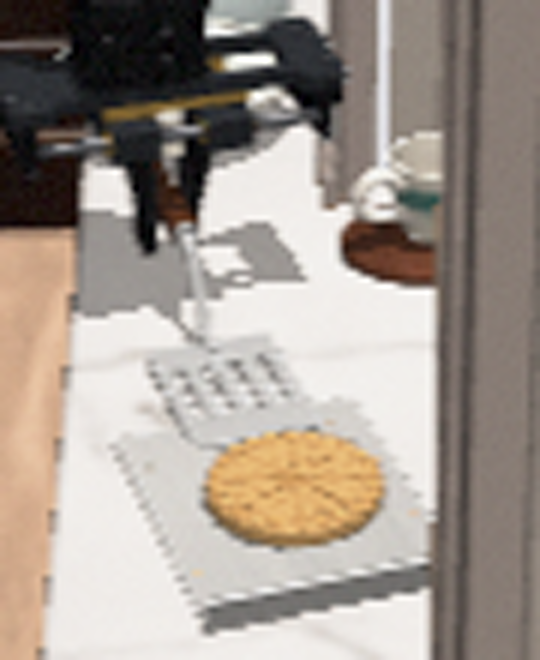

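Call:
servo_tool:
  commands: [0,0,1,0,0,0,0,0,0,0,0,0]

```text
time_s: 13.75
tool_pos: [0.461, -0.159, -0.0042]
tool_rot: [-179.9, -3.0, 105.7]
force: [-1.0, -0.3, 0.9]
grip_width: 0.0148
```

Call:
servo_tool:
  commands: [0,0,1,0,0,0,0,0,0,0,0,0]

```text
time_s: 13.95
tool_pos: [0.461, -0.1589, -0.0052]
tool_rot: [-179.9, -3.0, 105.7]
force: [-0.8, 0.0, 0.6]
grip_width: 0.0154
```

```bash
python3 - <<'E'
from h import *
p,R,o=state();print(p,o['force'],o['wrist_torque'])
E
```

```text
[ 0.46102392 -0.15891708 -0.00518417] [-0.75767778  0.04402703  0.56870869] [-0.09269553 -0.20219727 -0.01895016]
```

Call:
servo_tool:
  commands: [-6,0,-0.3,0,0,0,-6,0,-0.3,0,0,0,-6,0,-0.3,0,0,0,-6,0,-0.3,0,0,0,-6,0,-0.3,0,0,0,-6,0,-0.3,0,0,0,0,0,0,0,0,0]

```text
time_s: 14.65
tool_pos: [0.4711, -0.195, -0.0052]
tool_rot: [-179.9, -2.9, 105.6]
force: [0.6, -0.8, 0.9]
grip_width: 0.0152
```

```bash
python3 - <<'E'
from h import *
shot('side','s10');crop('s10',260,240,350,350,6,'s10z')
shot('top','t10');crop('t10',340,220,480,310,5.7,'t10z')
p,R,o=state();print(p,o['tool_rot'],o['force'],o['wrist_torque'])
E
```

```text
[ 0.47078798 -0.19408337 -0.00521649] [-179.85227839   -2.94483924  105.6478707 ] [0.27017897 0.2381051  0.66822032] [-0.29086465 -0.19191646 -0.00537547]
```

View pics/s10z.png

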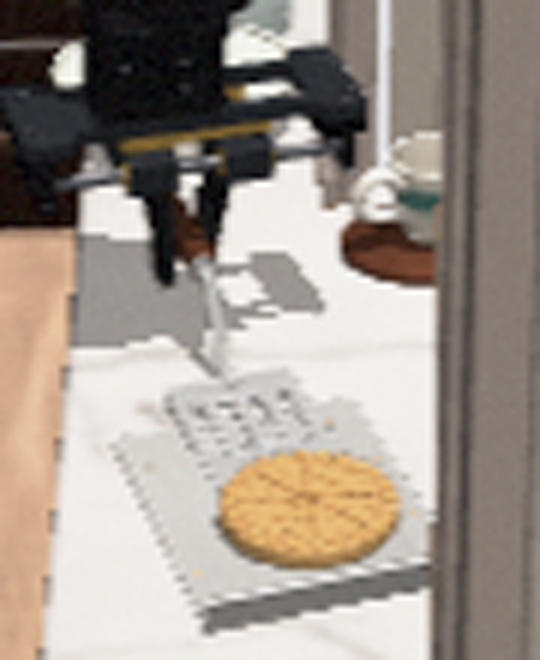

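View pics/t10z.png

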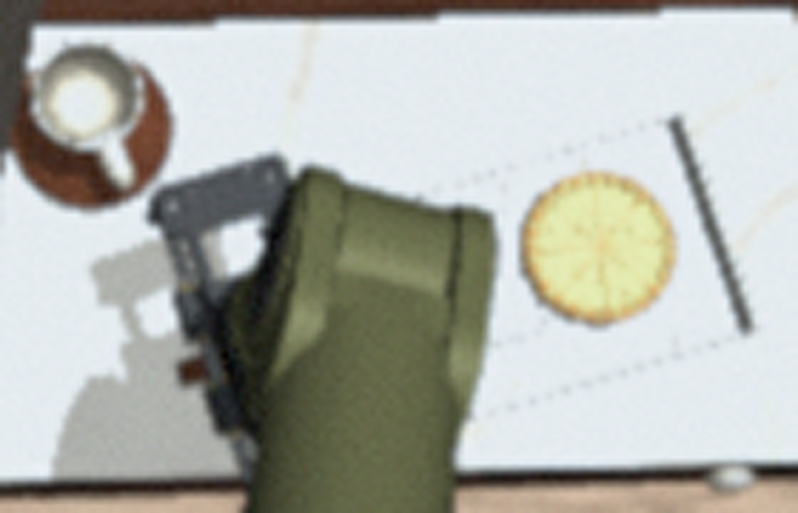

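Call:
servo_tool:
  commands: [-7,0,-0.3,0,0,0,-7,0,-0.4,0,0,0,-7,0,-0.3,0,0,0,-7,0,-0.4,0,0,0,-7,0,-0.3,0,0,0,-7,0,-0.4,0,0,0,0,0,0,0,0,0]

```text
time_s: 15.45
tool_pos: [0.4825, -0.2358, -0.0052]
tool_rot: [-179.9, -2.9, 105.6]
force: [0.2, -0.4, -0.1]
grip_width: 0.0151
```

```bash
python3 - <<'E'
from h import *
shot('side','s11');crop('s11',260,240,350,350,6,'s11z')
shot('top','t11');crop('t11',340,220,480,310,5.7,'t11z')
p,R,o=state();print(p,o['tool_rot'],o['force'],o['wrist_torque'])
E
```

```text
[ 0.48222466 -0.23466783 -0.0052568 ] [-179.85731982   -2.93383602  105.64626864] [ 0.36249901 -0.52247155 -0.40831209] [-0.2906211  -0.22216912  0.0122463 ]
```

View pics/s11z.png

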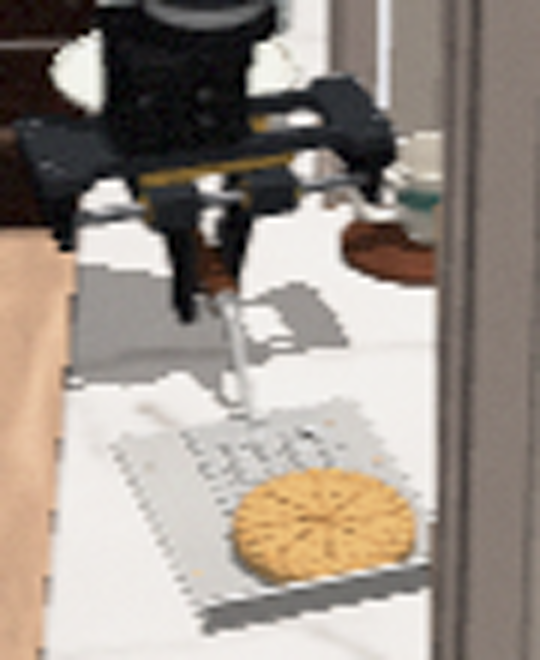

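View pics/t11z.png

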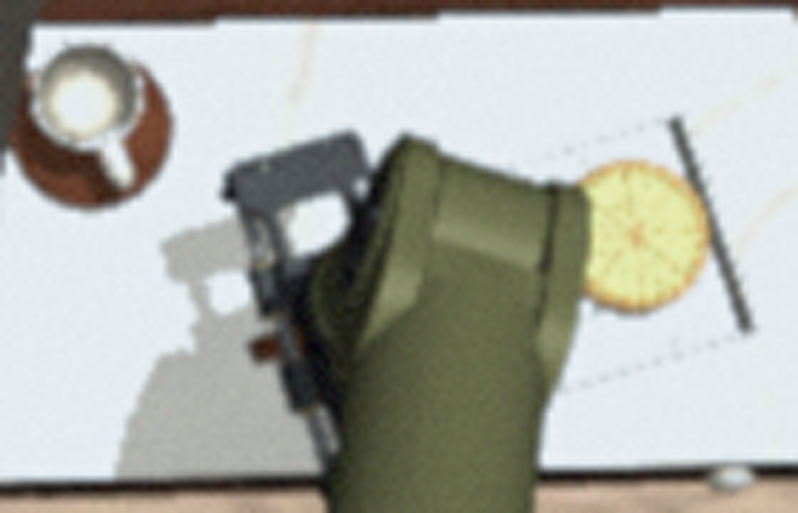

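Call:
servo_tool:
  commands: [-7,0,-0.2,0,0,0,-7,0,-0.3,0,0,0,-7,0,-0.3,0,0,0,-7,0,-0.3,0,0,0,-7,0,-0.3,0,0,0,0,0,0,0,0,0]

```text
time_s: 16.15
tool_pos: [0.4919, -0.2696, -0.0057]
tool_rot: [-179.9, -2.9, 105.6]
force: [-0.3, -0.8, -0.8]
grip_width: 0.0151
```

```bash
python3 - <<'E'
from h import *
shot('side','s12');crop('s12',260,240,350,350,6,'s12z')
shot('top','t12');crop('t12',340,220,480,310,5.7,'t12z')
p,R,o=state();print(p,o['tool_rot'],o['force'],o['wrist_torque'])
E
```

```text
[ 0.49167238 -0.26858423 -0.00567983] [-179.85773387   -2.92293137  105.64058593] [ 0.68046766 -0.68434937 -0.23670604] [-0.33985463 -0.24087656 -0.05672221]
```

View pics/s12z.png

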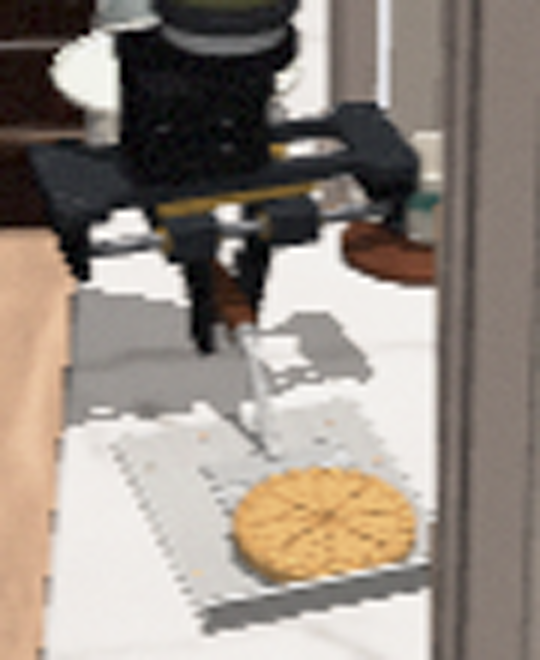

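View pics/t12z.png

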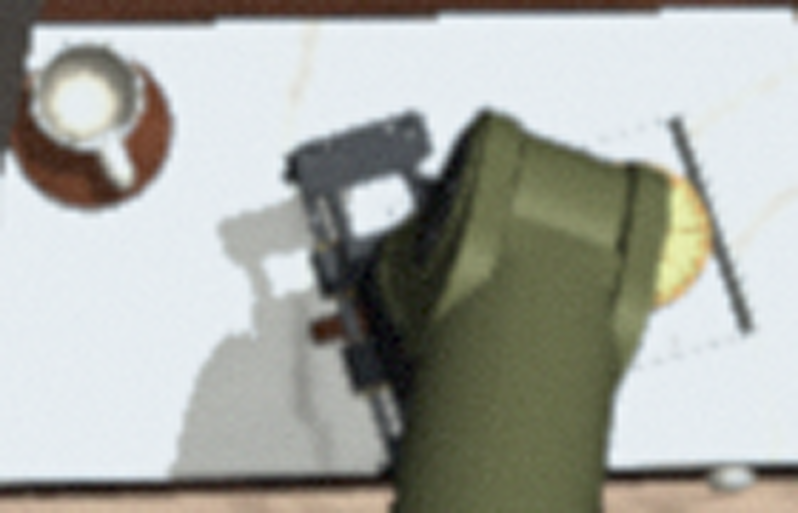

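Call:
servo_tool:
  commands: [-6,0,-0.3,0,0,0,-6,0,-0.3,0,0,0,-5,0,-0.3,0,0,0,-4,0,-0.2,0,0,0,0,0,0,0,0,0]

```text
time_s: 16.75
tool_pos: [0.4975, -0.2892, -0.0057]
tool_rot: [-179.9, -2.9, 105.6]
force: [0.8, -0.8, 0.3]
grip_width: 0.0151
```

```bash
python3 - <<'E'
from h import *
shot('side','s13');crop('s13',260,240,350,350,6,'s13z')
p,R,o=state();print(p,o['tool_rot'],o['force'],o['wrist_torque'])
E
```

```text
[ 0.49740584 -0.28893795 -0.00566612] [-179.85973817   -2.91505393  105.64389007] [-0.42022406 -0.89939309  0.22684924] [-0.34514804 -0.2832087   0.0164064 ]
```

View pics/s13z.png

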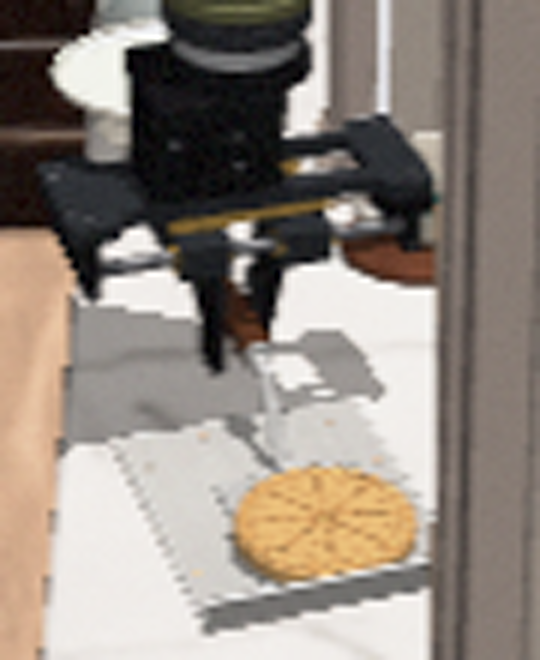

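Call:
servo_tool:
  commands: [0,0,-2,0,-1.2,0,0,0,-3,0,-1.4,0,0,0,-4,0,-1.4,0,0,0,-4,0,-1.4,0,0,0,-5,0,-1,0,0,0,-7,0,0,0,0,0,-7,0,0,0,0,0,-7,0,0,0,0,0,-5,0,0,0,0,0,0,0,0,0]

```text
time_s: 17.8
tool_pos: [0.4976, -0.2871, 0.0393]
tool_rot: [-179.9, 3.5, 105.7]
force: [0.8, 0.5, -1.7]
grip_width: 0.015
```

```bash
python3 - <<'E'
from h import *
shot('side','s14');crop('s14',250,220,350,350,4.6,'s14z')
shot('top','t14');crop('t14',340,220,480,310,5.7,'t14z')
p,R,o=state();print(p,o['tool_rot'],o['force'],o['wrist_torque'],o['grip_width'])
E
```

```text
[ 0.49689441 -0.28668513  0.03830551] [-179.85167316    3.43834343  105.67229364] [-0.51897265  0.76079386 -1.03595657] [ 0.30513081 -0.02384695 -0.07765003] 0.015054753108585806
```

View pics/s14z.png

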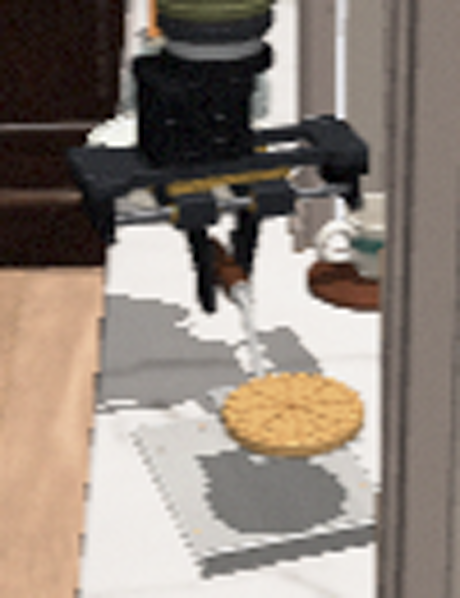

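View pics/t14z.png

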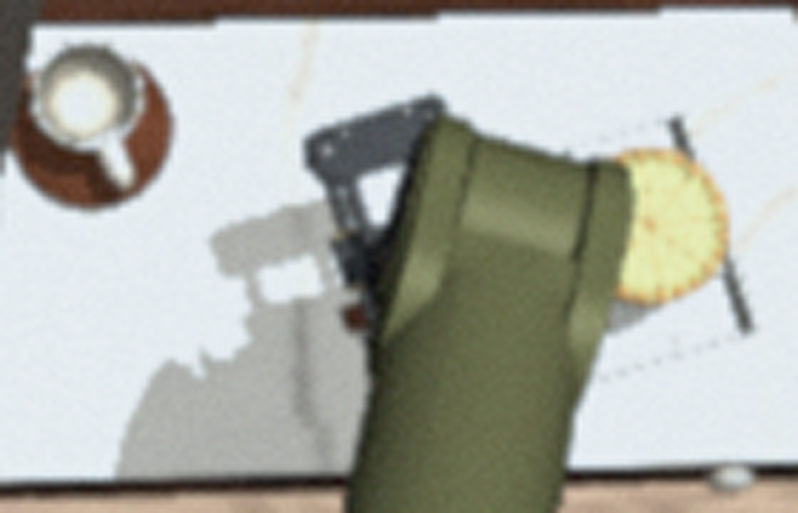

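```bash
python3 - <<'E'
from h import *
np.set_printoptions(precision=4,suppress=True)
p,R,o=state(); p=np.array([.4973,-.287,.0388]); TR=R.as_matrix()@F
g=p-.061*R.as_matrix()[:,2]
for b in (130,134,138,142): 
  c=g+TR@np.array([b/1e3,0,-.031]); print(b,c,proj('side',c),proj('top',c))
z=np.load('pics/s14.npz');p_=z['p'];hsv=cv2.cvtColor(p_,cv2.COLOR_RGB2HSV)
m=((hsv[...,1]>90)&(hsv[...,2]>120)&(hsv[...,0]<30)).astype(np.uint8);m[:298]=0;m[322:]=0;m[:,:295]=0;m[:,332:]=0
v,u=np.nonzero(m);print('side bbox',u.min(),u.max(),v.min(),v.max())
S=cloud('side',z['d']);W=S[m>0];W=W[W[:,2]>.04];print(np.nanmedian(W,0),np.nanmin(W,0),np.nanmax(W,0))
W=W[~np.isnan(W[:,0])];k=W[:,2]>0;A=np.c_[W[:,0],W[:,1],np.ones(len(W))];print(np.linalg.lstsq(A,W[:,2],rcond=None)[0])
E
```

```text
130 [ 0.5319 -0.4102  0.0765] [[311.3676 305.8633]] [[451.0774 260.6121]]
134 [ 0.533  -0.414   0.0768] [[311.8099 306.4781]] [[452.3058 260.2306]]
138 [ 0.5341 -0.4179  0.077 ] [[312.2548 307.0966]] [[453.5343 259.849 ]]
142 [ 0.5352 -0.4217  0.0773] [[312.7024 307.7187]] [[454.763  259.4674]]
side bbox 298 328 301 318
[ 0.5367 -0.4322  0.0763] [ 0.4938 -0.4668  0.0597] [ 0.5779 -0.3543  0.0811]
[ 0.0027 -0.0016  0.0738]
```

```bash
sed -i 's/^OFF=.057/OFF=.0615/' h.py; python3 - <<'E'
from h import *
np.set_printoptions(precision=4,suppress=True)
W=cloud('top',np.load('pics/top0.npz')['d'])
for (u,v) in [(250,228),(252,230),(256,233),(258,236),(260,238),(262,240)]: print((u,v),W[v,u])
STAND=np.array([.465,.066,.036])
def seq(pts,p=None,R=None):
    for P,T,n in pts: p,R=plan(P,T,n=n,p0=p,R0=R)
def turn(g,yaw,pitch): return tool_for_turner(g,yaw,pitch,OFF)
T1=Ro.from_matrix(Rz(-76)@Ry(-5)@F)
T2=Ro.from_matrix(Rz(-84)@Ry(-5)@F)
# over stand: tip at stand -.04, height +.05
A,TA=tip_pose(STAND+[0,-.036,.045],-90,-4)
print(A)
seq([(np.array([.455,-.20,.10]),T1,6),(np.array([.437,.0,.115]),T2,9),(A,TA,9)])
E
```

```text
(250, 228) [0.6355 0.2072 0.1663]
(252, 230) [0.6304 0.2021 0.16  ]
(256, 233) [0.6228 0.1915 0.1495]
(258, 236) [0.618  0.1891 0.1222]
(260, 238) [0.6213 0.1903 0.0636]
(262, 240) [0.618  0.1864 0.0429]
[0.465  0.2045 0.0533]
q [ 45.8  16.  -23.2 105.7  10.6  57.9  33.7] t 17.9 p [ 0.4969 -0.2867  0.0383] rot [-179.85    3.44  105.67] F [-0.52  0.76 -1.04] w 15.1
dist 114.3 ang 2.3 rows 6
[ 15.2, -2.8, -11.2, 0, -0.3, 0.3, 15, -3, -11.3, 0, -0.2, 0.3, 15.1, -3, -11.3, 0, -0.3, 0.2, 14.9, -3, -11.4, 0, -0.2, 0.3, 14.9, -3.2, -11.5, 0, -0.3, 0.3, 14.8, -3.2, -11.5, 0, -0.3, 0.3 ]
dist 201.4 ang 8.0 rows 9
[ 21.8, 3.4, -3.6, 0.1, 0, 0.9, 21.9, 3.1, -3.6, 0.1, 0, 0.9, 21.9, 2.7, -3.6, 0, 0, 0.8, 22, 2.4, -3.6, 0.1, 0, 0.9, 21.9, 2.1, -3.7, 0.1, 0, 0.9, 22.1, 1.7, -3.6, 0.1, 0, 0.9, 22, 1.4, -3.6, 0, 0, 0.9, 22.1, 1, -3.6, 0.1, 0, 0.9, 22, 0.7, -3.7, 0.1, 0, 0.8 ]
dist 215.5 ang 6.1 rows 9
[ 22.8, 5.5, 4.9, 0.1, 0.1, 0.7, 22.8, 5.2, 4.9, 0, 0.1, 0.6, 22.9, 5, 4.9, 0.1, 0.1, 0.7, 23, 4.7, 5, 0, 0.2, 0.7, 22.9, 4.4, 5.1, 0.1, 0.1, 0.6, 23, 4.2, 5.1, 0, 0.1, 0.7, 23.1, 3.9, 5.1, 0.1, 0.1, 0.7, 23.1, 3.6, 5.2, 0, 0.1, 0.7, 23.1, 3.4, 5.2, 0.1, 0.1, 0.6 ]
```

Call:
servo_tool:
  commands: [6,-1,-6,0,-0.3,0.2,12,-2,-10,0,-0.2,0.3,15,-3,-11,0,-0.3,0.2,16,-3,-12,0,-0.2,0.3,18,-3.5,-11,0,-0.3,0.3,20,-3.5,-9,0,-0.3,0.3,22,0,-5,0,0,0.8,22,2,-4,0,0,0.9]

```text
time_s: 18.7
tool_pos: [0.4487, -0.1577, 0.0962]
tool_rot: [179.9, 5.1, 102.3]
force: [0.0, -0.5, -1.8]
grip_width: 0.0148
```

```bash
python3 - <<'E'
from h import *
T2=Ro.from_matrix(Rz(-84)@Ry(-5)@F)
A,TA=tip_pose(np.array([.465,.066,.036])+[0,-.036,.09],-90,-4)
print(A)
p,R=plan(np.array([.437,.0,.115]),T2,n=7)
plan(A,TA,p0=p,R0=R,n=9)
E
```

```text
[0.465      0.20449005 0.09826062]
q [ 4.120e+01  1.000e-01 -2.870e+01  1.154e+02  5.200e+00  6.230e+01
  2.250e+01] t 18.7 p [ 0.4487 -0.1577  0.0962] rot [179.89   5.08 102.33] F [ 0.03 -0.52 -1.78] w 14.8
dist 159.3 ang 6.3 rows 7
[ 22, 3.2, -4.6, 0.1, 0, 0.9, 22.1, 2.8, -4.7, 0.1, 0, 0.9, 22.2, 2.5, -4.6, 0.1, 0, 0.9, 22.1, 2.1, -4.7, 0.1, 0, 0.9, 22.2, 1.8, -4.7, 0.1, 0.1, 0.9, 22.3, 1.4, -4.6, 0.1, 0, 0.9, 22.2, 1, -4.6, 0.1, 0, 0.9 ]
dist 207.1 ang 6.1 rows 9
[ 22.4, 5.5, -0.1, 0, 0.1, 0.7, 22.4, 5.2, 0, 0.1, 0.1, 0.6, 22.4, 4.9, 0, 0, 0.1, 0.7, 22.6, 4.7, 0, 0.1, 0.1, 0.7, 22.5, 4.4, 0, 0, 0.1, 0.6, 22.7, 4.2, 0.1, 0.1, 0.1, 0.7, 22.7, 3.9, 0.2, 0, 0.2, 0.7, 22.7, 3.7, 0.2, 0.1, 0.1, 0.6, 22.7, 3.3, 0.2, 0, 0.1, 0.7 ]
```

Call:
servo_tool:
  commands: [22,3.2,-4.6,0.1,0,0.9,22,2.8,-4.7,0.1,0,0.9,22,2.5,-4.6,0.1,0,0.9,22,2.1,-4.7,0.1,0,0.9,22,1.8,-4.7,0.1,0,0.9,22,1.4,-4.6,0.1,0,0.9,22,1,-4.6,0.1,0,0.9]

```text
time_s: 19.4
tool_pos: [0.4372, -0.0009, 0.1149]
tool_rot: [-180.0, 5.1, 96.0]
force: [0.6, -0.1, -1.8]
grip_width: 0.015
```

Call:
servo_tool:
  commands: [22.4,5.5,0,0,0.1,0.7,22.4,5.2,0,0.1,0.1,0.6,22.4,5,0,0,0.1,0.7,22.6,4.7,0,0.1,0.1,0.7,22.5,4.4,0,0,0.1,0.6,22.7,4.2,0,0.1,0.1,0.7,22,4,0,0,0.2,0.7,18,3,0,0,0,0,10,2,0,0,0,0,3,0,0,0,0,0]

```text
time_s: 20.4
tool_pos: [0.4635, 0.1885, 0.0995]
tool_rot: [179.9, 4.2, 91.5]
force: [0.0, -0.1, -2.1]
grip_width: 0.0153
```

```bash
python3 - <<'E'
from h import *
shot('side','s15');crop('s15',230,140,350,280,4.2,'s15z')
shot('top','t15');crop('t15',200,210,360,330,5,'t15z')
A,TA=tip_pose(np.array([.465,.066,.036])+[0,-.036,.09],-90,-4)
plan(A,TA)
E
```

```text
q [ 18.3   9.9 -49.9 107.9  12.1  68.3 -34.7] t 20.5 p [0.4635 0.1871 0.0994] rot [179.97   4.26  91.38] F [ 0.46 -0.22 -2.06] w 15.1
dist 17.5 ang 1.4 rows 1
[ 17.4, 1.9, -0.2, 0.1, 0.3, 1.4 ]
```

View pics/s15z.png

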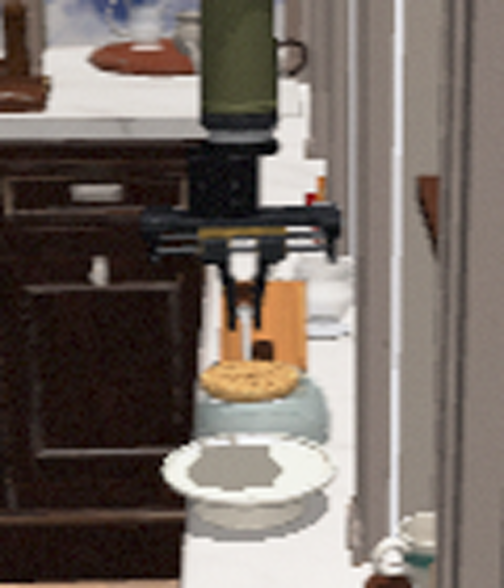

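View pics/t15z.png

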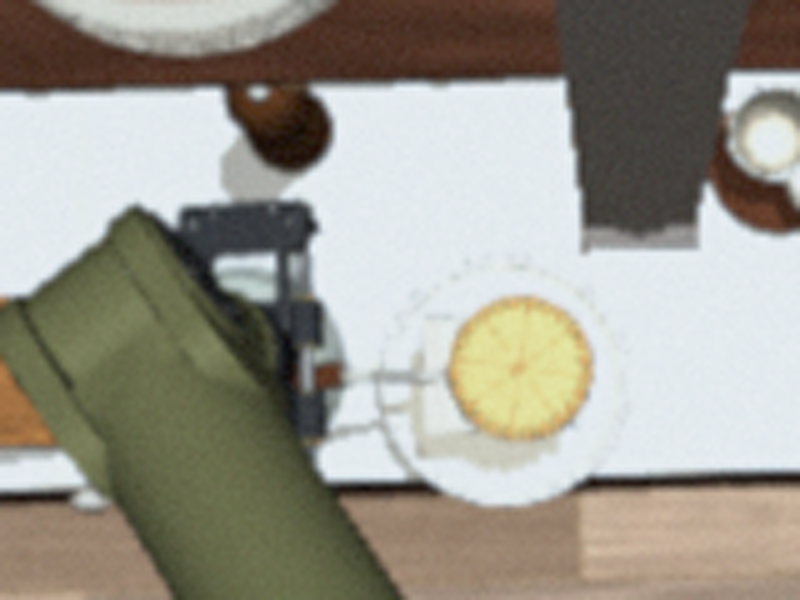

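```bash
python3 - <<'E'
from h import *
np.set_printoptions(precision=4,suppress=True)
p_=np.load('pics/t15.npz')['p'];hsv=cv2.cvtColor(p_,cv2.COLOR_RGB2HSV)
m=((hsv[...,1]>60)&(hsv[...,2]>120)&(hsv[...,0]<40)).astype(np.uint8);m[:265]=0;m[300:]=0;m[:,:285]=0;m[:,325:]=0
n,l,s,c=cv2.connectedComponentsWithStats(m);k=1+np.argmax(s[1:,4]);print(c[k],s[k])
p,R,o=state();TR=R.as_matrix()@F;g=p-OFF*R.as_matrix()[:,2]
W=cloud('top',np.load('pics/t15.npz')['d'])[l==k];zt=np.nanmedian(W[:,2]);print('zt',zt, 'pred',(g+TR@[.136,0,-.031])[2])
A=np.c_[W[:,:2],np.ones(len(W))];ok=~np.isnan(A).any(1);print(np.linalg.lstsq(A[ok],W[ok,2],rcond=None)[0])
c0=ray('top',c[k],zt)[0];print(c0,TR.T@(c0-g))
E
```

```text
[303.588  283.3613] [290 270  28  28 631]
zt 0.13593385656532017 pred 0.1398963584581447
[ 0.0146 -0.0588  0.1321]
[0.4678 0.0511 0.1359] [ 0.1384  0.001  -0.0352]
```

```bash
python3 - <<'E'
from h import *
S=np.array([.4645,.066,.036])
A,TA=tip_pose(S+[0,-.038,.03],-90,8)
p,R=plan(A,TA,n=8); 
A,TA=tip_pose(S+[0,-.038,.005],-90,9)
p,R=plan(A,TA,n=3,p0=p,R0=R); print(A)
E
```

```text
q [ 18.3   9.9 -49.9 107.9  12.1  68.3 -34.7] t 20.5 p [0.4635 0.1871 0.0994] rot [179.97   4.26  91.38] F [ 0.46 -0.22 -2.06] w 15.1
dist 29.8 ang 12.3 rows 8
[ 2.4, 0.2, 2.9, 0, 1.5, 0.2, 2.3, 0.1, 2.9, 0, 1.6, 0.1, 2.2, 0.2, 3, 0, 1.5, 0.2, 2.2, 0.1, 3, 0, 1.5, 0.2, 2, 0.2, 3.1, 0, 1.6, 0.2, 2, 0.1, 3.2, 0, 1.5, 0.1, 1.9, 0.2, 3.2, 0, 1.5, 0.2, 1.8, 0.1, 3.2, 0, 1.6, 0.2 ]
dist 21.9 ang 1.0 rows 3
[ -1.1, 0, 7.2, 0, 0.3, 0, -1.1, 0, 7.3, 0, 0.3, 0, -1.1, 0, 7.2, 0, 0.4, 0 ]
[0.4645     0.20425788 0.0532233 ]
```

Call:
servo_tool:
  commands: [2.4,0.2,2.9,0,1.5,0.2,2.3,0.1,2.9,0,1.6,0.1,2.2,0.2,3,0,1.5,0.2,2.2,0.1,3,0,1.5,0.2,2,0.2,3.1,0,1.6,0.2,2,0.1,3.2,0,1.5,0.1,2,0.2,3.2,0,1.5,0.2,1.8,0.1,3.2,0,1.6,0.2,0,0,0,0,0,0]

```text
time_s: 21.4
tool_pos: [0.4646, 0.2034, 0.0745]
tool_rot: [-179.9, -8.1, 89.8]
force: [0.4, -0.6, -2.2]
grip_width: 0.0151
```

```bash
python3 - <<'E'
from h import *
S=np.array([.4645,.066,.036])
shot('side','s16');crop('s16',250,190,330,280,6,'s16z')
A,TA=tip_pose(S+[0,-.038,.012],-90,12)
p,R=plan(A,TA,n=5); 
A,TA=tip_pose(S+[0,-.038,.003],-90,23)
p,R=plan(A,TA,n=10,p0=p,R0=R); print(A)
E
```

```text
q [ 26.4   8.3 -49.7 112.5  -1.3  59.  -22.3] t 21.45 p [0.4648 0.2038 0.0749] rot [-179.97   -8.06   89.87] F [-0.17  0.11 -1.73] w 15.2
dist 5.5 ang 3.9 rows 5
[ -0.2, -0.1, 1.1, 0, 0.8, 0, -0.3, 0, 1, 0, 0.8, -0.1, -0.3, -0.1, 1.1, 0, 0.8, 0, -0.3, 0, 1.1, 0, 0.8, 0, -0.3, -0.1, 1, 0, 0.7, 0 ]
dist 25.1 ang 11.0 rows 10
[ -0.2, 0, -2.5, 0, 1.1, 0, -0.2, 0, -2.5, 0, 1.1, 0, -0.1, 0, -2.5, 0, 1.1, 0, -0.1, 0, -2.5, 0, 1.1, 0, 0, 0, -2.5, 0, 1.1, 0, 0, 0, -2.5, 0, 1.1, 0, 0.1, 0, -2.6, 0, 1.1, 0, 0.1, 0, -2.5, 0, 1.1, 0, 0.2, 0, -2.5, 0, 1.1, 0, 0.2, 0, -2.5, 0, 1.1, 0 ]
[0.4645     0.19606519 0.09350085]
```

View pics/s16z.png

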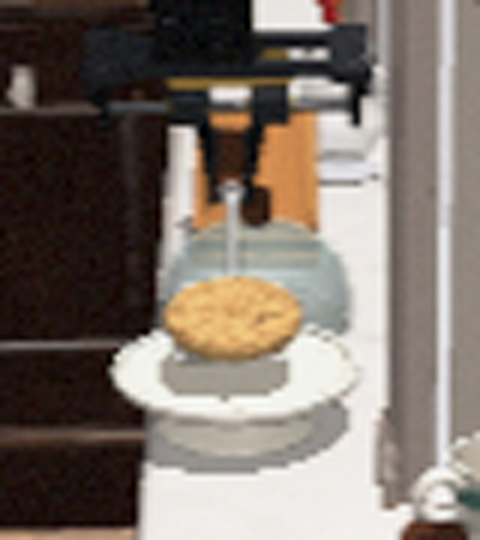

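Call:
servo_tool:
  commands: [-0.2,0,1,0,0.8,0,-0.3,0,1,0,0.8,0,-0.3,0,1,0,0.8,0,-0.3,0,1,0,0.8,0,-0.3,0,1,0,0.7,0,-0.2,0,-2.5,0,1.1,0,-0.2,0,-2.5,0,1.1,0,0,0,0,0,0,0]

```text
time_s: 22.25
tool_pos: [0.4652, 0.2016, 0.0748]
tool_rot: [180.0, -14.2, 89.8]
force: [0.7, -0.2, -2.6]
grip_width: 0.015
```

```bash
python3 - <<'E'
from h import *
S=np.array([.4645,.066,.036])
shot('side','s17');crop('s17',250,190,330,280,6,'s17z');shot('top','t17');crop('t17',250,240,350,310,7,'t17z')
A,TA=tip_pose(S+[0,-.038,.003],-90,23)
p,R=plan(A,TA,n=8)
E
```

```text
q [ 31.5   7.1 -49.4 114.4  -9.7  57.  -12.5] t 22.35 p [0.465  0.2024 0.0749] rot [179.99 -14.16  89.92] F [-0.27 -0.67 -2.15] w 15.1
dist 19.7 ang 8.8 rows 8
[ -0.2, -0.1, -2.5, 0, 1.1, 0, -0.2, 0, -2.4, 0, 1.1, 0, -0.1, -0.1, -2.5, 0, 1.1, 0, 0, 0, -2.4, 0, 1.1, 0, 0, -0.1, -2.5, 0, 1.1, 0, 0, 0, -2.4, 0, 1.1, -0.1, 0.1, -0.1, -2.5, 0, 1.1, 0, 0.1, -0.1, -2.5, 0, 1.1, 0 ]
```

View pics/s17z.png

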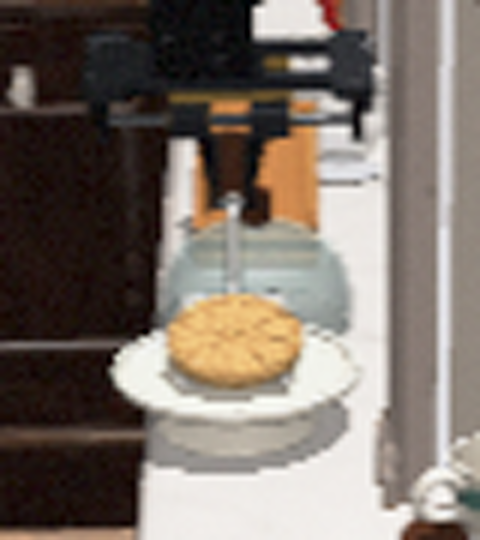

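View pics/t17z.png

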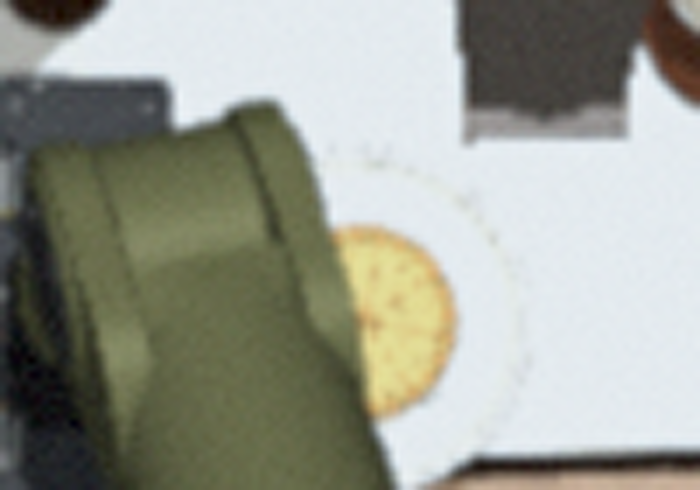

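Call:
servo_tool:
  commands: [0,0,-2.4,0,1.1,0,0,0,-2.4,0,1.1,0,0,0,-2.4,0,1.1,0,0.2,0,-2.4,0,1.1,0,0.2,0,-2.4,0,1.1,0,0,0,0,0,0,0]

```text
time_s: 22.95
tool_pos: [0.465, 0.1991, 0.0865]
tool_rot: [180.0, -19.6, 89.9]
force: [0.6, -1.4, -1.0]
grip_width: 0.015
```

```bash
python3 - <<'E'
from h import *
S=np.array([.4645,.066,.036])
shot('side','s18');crop('s18',250,190,330,280,6,'s18z');shot('top','t18');crop('t18',250,240,350,310,7,'t18z')
A,TA=tip_pose(S+[0,-.038,.003],-90,23)
p,R=plan(A,TA,n=3)
E
```

```text
q [ 36.    5.8 -48.7 115.3 -17.6  57.7  -3.4] t 23.05 p [0.4648 0.1998 0.0865] rot [179.99 -19.64  89.98] F [ 0.4   0.06 -1.23] w 15.0
dist 7.9 ang 3.4 rows 3
[ -0.4, -0.1, -2.6, 0, 1.1, 0, -0.4, -0.1, -2.6, 0, 1.1, 0, -0.3, -0.1, -2.7, 0, 1.2, 0 ]
```

View pics/s18z.png

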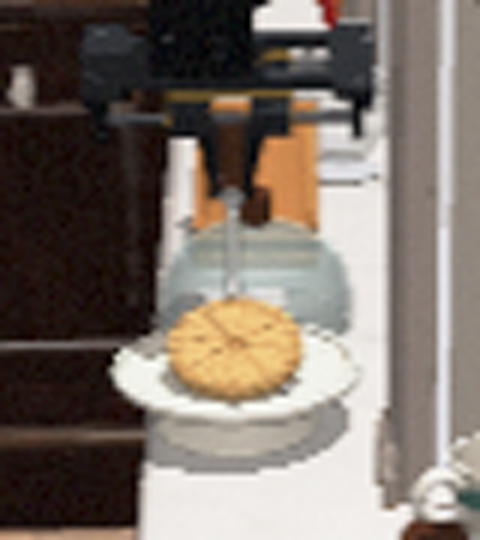

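View pics/t18z.png

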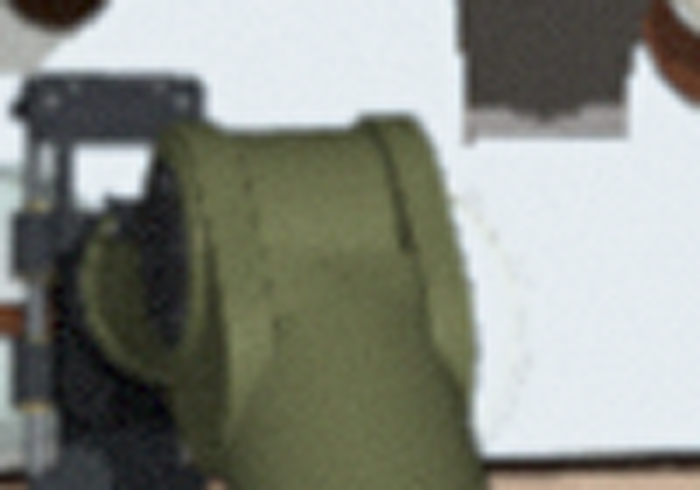

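Call:
servo_tool:
  commands: [0,0,-2.4,0,1.2,0,0,0,-2.4,0,1.2,0,4.6,0,1.9,0,0,0,4.6,0,1.9,0,0,0,4.6,0,1.9,0,0,0,4.6,0,1.9,0,0,0,0,0,0,0,0,0]

```text
time_s: 23.75
tool_pos: [0.4645, 0.2194, 0.0911]
tool_rot: [180.0, -22.1, 90.1]
force: [0.5, 1.5, -1.2]
grip_width: 0.0149
```

```bash
python3 - <<'E'
from h import *
shot('side','s19');crop('s19',250,190,330,280,6,'s19z')
p,R,o=state();print(p,o['tool_rot'],o['force'],np.round(o['qpos'],1))
E
```

```text
[0.46463974 0.21880784 0.09105333] [179.98430821 -22.08162157  90.04724223] [ 0.28626032  0.53071216 -1.44747581] [ 36.1   6.1 -49.2 115.3 -20.2  57.3  -2.3]
```

View pics/s19z.png

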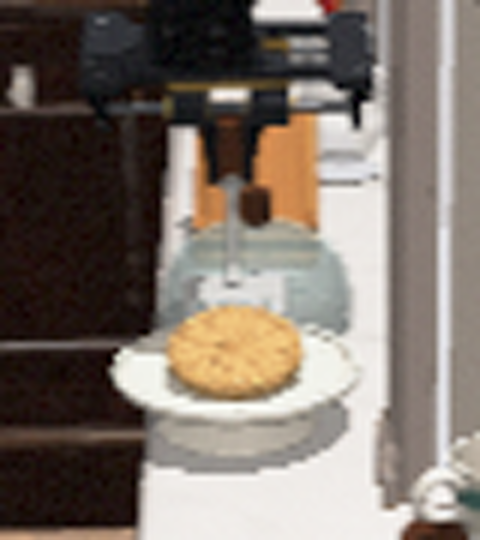

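Call:
servo_tool:
  commands: [4.6,0,1.9,0,0,0,4.6,0,1.9,0,0,0,4.6,0,1.9,0,0,0,4.6,0,1.9,0,0,0,4.6,0,1.9,0,0,0,4.6,0,1.9,0,0,0,0,0,0,0,0,0]

```text
time_s: 24.5
tool_pos: [0.4647, 0.2488, 0.0909]
tool_rot: [180.0, -22.1, 90.0]
force: [-1.2, 0.5, 0.3]
grip_width: 0.0154
```

```bash
python3 - <<'E'
from h import *
shot('side','s20');crop('s20',250,190,330,280,6,'s20z');shot('top','t20');crop('t20',200,240,350,310,5,'t20z')
p,R,o=state();print(p,o['tool_rot'],o['force'],np.round(o['qpos'],1))
E
```

```text
[0.46488972 0.24802247 0.09081518] [179.98643517 -22.08095341  89.9840756 ] [-0.40846719  0.00973664 -0.77732477] [ 33.4   7.2 -50.5 114.7 -19.   55.7  -6.5]
```

View pics/s20z.png

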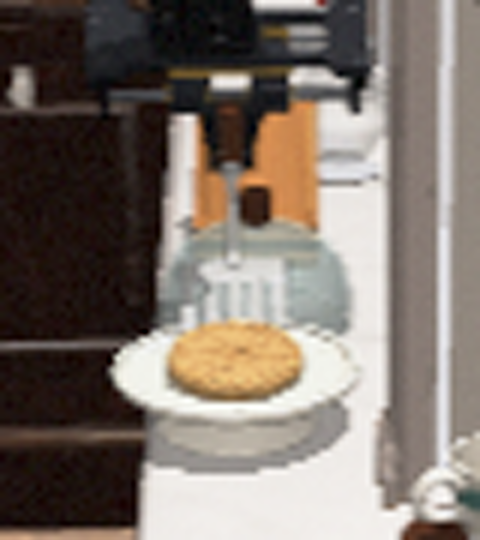

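View pics/t20z.png

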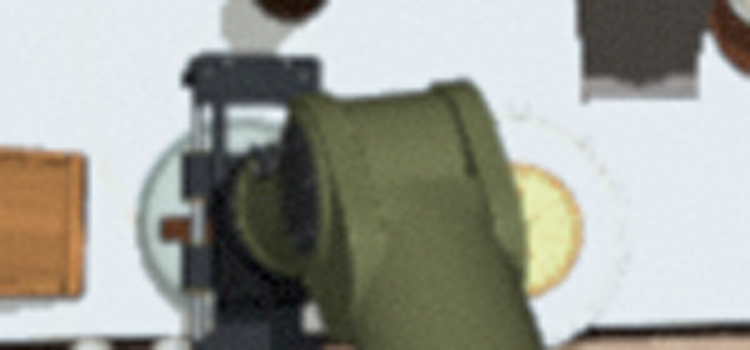

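Call:
servo_tool:
  commands: [4.6,0,1.9,0,0,0,4.6,0,1.9,0,0,0,4.6,0,1.9,0,0,0,4.6,0,1.9,0,0,0,4.6,0,1.9,0,0,0,4.6,0,1.9,0,0,0,4.6,0,1.9,0,0,0,0,0,0,0,0,0]

```text
time_s: 25.4
tool_pos: [0.4649, 0.2836, 0.0908]
tool_rot: [180.0, -22.1, 90.0]
force: [0.5, 0.4, -0.2]
grip_width: 0.015
```

```bash
python3 - <<'E'
from h import *
shot('side','s21');crop('s21',250,190,330,280,6,'s21z');shot('top','t21');crop('t21',200,240,350,310,5,'t21z')
p,R,o=state();print(p,o['tool_rot'],o['force'],np.round(o['qpos'],1))
E
```

```text
[0.46497292 0.28273663 0.0905583 ] [179.98184276 -22.07025024  89.9816516 ] [ 0.30602069 -0.47421523 -0.65911966] [ 30.    8.8 -51.7 113.6 -17.   54.  -11.7]
```

View pics/s21z.png

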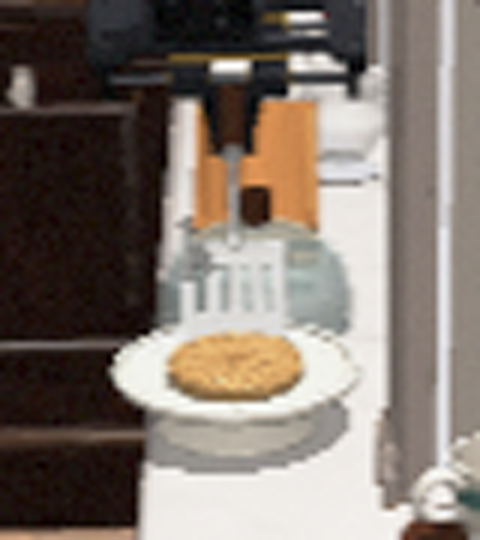

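View pics/t21z.png

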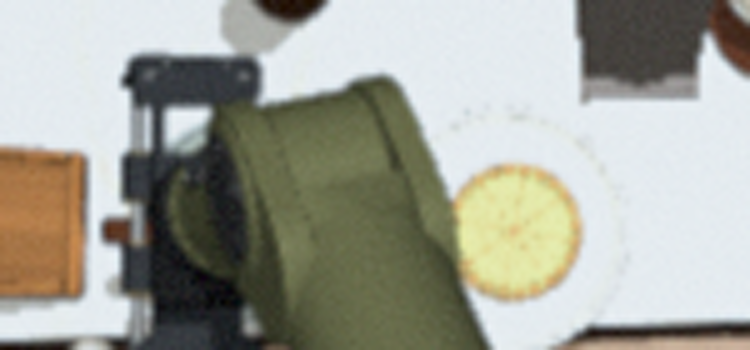

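```bash
python3 - <<'E'
from h import *
np.set_printoptions(precision=4,suppress=True)
z=np.load('pics/t21.npz');hsv=cv2.cvtColor(z['p'],cv2.COLOR_RGB2HSV)
m=((hsv[...,1]>50)&(hsv[...,2]>120)&(hsv[...,0]<40)).astype(np.uint8);m[:270]=0;m[302:]=0;m[:,:288]=0;m[:,320:]=0
n,l,s,c=cv2.connectedComponentsWithStats(m);k=1+np.argmax(s[1:,4])
v,u=np.nonzero(l==k);P=ray('top',np.c_[u,v],.048)[:,:2]
h=cv2.convexHull(P.astype(np.float32))[:,0]
from scipy.optimize import least_squares
hh=h[h[:,1]<.08]
r=least_squares(lambda q:np.hypot(*(hh-q).T)-.0430,[.465,.06]);print(r.x,np.abs(r.fun).max(), cv2.minEnclosingCircle(h))
print(ray('top',[300,286.4],.043))
z=np.load('pics/s21.npz');hsv=cv2.cvtColor(z['p'],cv2.COLOR_RGB2HSV)
m=((hsv[...,1]>90)&(hsv[...,2]>120)&(hsv[...,0]<30));m[:243]=0;m[262:]=0;m[:,:275]=0;m[:,305:]=0
v,u=np.nonzero(m);print(u.min(),u.max(),v.min(),v.max(), proj('side',[[.465,.057,.042],[.465,.057,.049]]))
S=cloud('side',z['d'])[m];S=S[~np.isnan(S[:,0])];print(np.linalg.lstsq(np.c_[S[:,:2],np.ones(len(S))],S[:,2],rcond=None)[0],S.mean(0))
E
```

```text
[0.4663 0.0599] 0.0018872996638252953 ((0.46753227710723877, 0.06032929942011833), 0.04452911764383316)
[[0.465  0.0663 0.043 ]]
278 299 246 256 [[288.5599 251.8165]
 [288.5245 250.1455]]
[0.0051 0.0509 0.0463] [0.4656 0.0462 0.051 ]
```

```bash
python3 - <<'E'
from h import *
np.set_printoptions(precision=4,suppress=True)
G=np.load('grasp.npz');pH=G['p'];RH=Ro.from_matrix(G['R'])
print('home',pH,RH.as_euler('xyz',degrees=True))
pre=pH-.065*G['R'][:,2]; print('pre',pre)
def tip(p,R): 
    M=R.as_matrix();g=p-OFF*M[:,2]; return g+M@F@np.array([.176,0,-.046])
p0,R0,_=state(); print('tip now',tip(p0,R0),'tip pre',tip(pre,RH),'tip home',tip(pH,RH))
p,R=plan(np.array([.47,.30,.20]),R0,n=4)
w=np.array([.478,.42,.26]); 
for a in np.linspace(0,1,7):
    ss=Slerp([0,1],Ro.concatenate([R,RH])); print(tip(p+(w-p)*a,ss(a)))
p,R=plan(w,RH,n=6,p0=p,R0=R)
plan(pre,RH,n=4,p0=p,R0=R)
E
```

```text
home [0.4832 0.4935 0.1247] [-179.5537  -39.9899   88.1558]
pre [0.4824 0.4517 0.1745]
tip now [0.4649 0.1138 0.0388] tip pre [0.4778 0.307  0.0732] tip home [0.4787 0.3488 0.0234]
q [ 30.    8.8 -51.7 113.6 -17.   54.  -11.7] t 25.5 p [0.465  0.2827 0.0906] rot [179.98 -22.07  89.98] F [ 0.31 -0.47 -0.66] w 15.2
dist 110.9 ang 0.0 rows 4
[ 14.3, 1.3, -23.7, 0, 0, 0, 14.3, 1.2, -23.8, 0, 0, 0, 14.2, 1.3, -23.7, 0, 0, 0, 14.3, 1.3, -23.7, 0, 0, 0 ]
[0.47   0.1311 0.1482]
[0.4705 0.154  0.1495]
[0.4711 0.1774 0.1509]
[0.4717 0.2012 0.1525]
[0.4722 0.2255 0.1544]
[0.4728 0.2502 0.1564]
[0.4735 0.2753 0.1588]
dist 134.4 ang 18.0 rows 6
[ 22.3, 1.3, -1.8, -0.1, 3, 0.3, 22.4, 1.2, -0.5, -0.1, 3, 0.2, 22.3, 1.2, 0.5, 0, 3, 0.3, 22.3, 1, 1.8, -0.1, 2.9, 0.2, 22.2, 0.9, 2.9, -0.1, 3, 0.3, 22.1, 0.8, 4, -0.1, 3, 0.2 ]
dist 91.4 ang 0.0 rows 4
[ -7.6, 1, 21.5, 0, 0, 0, -7.7, 1, 21.5, 0, 0, 0, -7.6, 1, 21.5, 0, 0, 0, -7.7, 1, 21.5, 0, 0, 0 ]
```

Call:
servo_tool:
  commands: [8,1,-22,0,0,0,14,1.2,-24,0,0,0,16,1.3,-24,0,0,0,18,1.3,-25,0,0,0,22,1.3,-2,0,3,0.3,22,1.2,-0.5,0,3,0.2,22,1.2,0.5,0,3,0.3,22,1,1.8,0,2.9,0.2,22,1,2.9,0,3,0.3,22,1,4,0,3,0.2]

```text
time_s: 26.5
tool_pos: [0.4782, 0.4176, 0.2593]
tool_rot: [-179.0, -40.0, 88.0]
force: [0.1, 0.2, -0.8]
grip_width: 0.0146
```

```bash
python3 - <<'E'
from h import *
np.set_printoptions(precision=4,suppress=True)
G=np.load('grasp.npz');pH=G['p'];RH=Ro.from_matrix(G['R']);pre=pH-.065*G['R'][:,2]
plan(pre,RH,n=5)
shot('top','t22');shot('side','s22');crop('t22',240,240,350,310,7,'t22z');crop('s22',240,130,340,280,4,'s22z')
E
```

```text
q [ 31.2   4.6 -54.5 104.1 -37.8  61.4  -9.1] t 26.5 p [0.4782 0.4176 0.2593] rot [-179.    -40.04   87.98] F [ 0.14  0.24 -0.82] w 14.6
dist 91.5 ang 0.5 rows 5
[ -5.7, 0.9, 17.4, -0.1, 0, 0, -5.6, 0.9, 17.4, -0.1, 0, -0.1, -5.7, 0.8, 17.4, -0.1, 0, 0, -5.6, 0.8, 17.3, -0.1, 0, 0, -5.7, 0.7, 17.4, 0, -0.1, 0 ]
```

View pics/t22z.png

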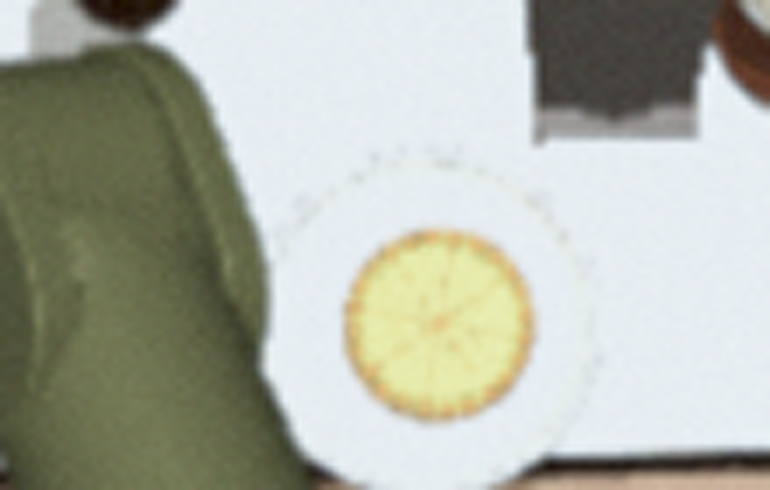

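View pics/s22z.png

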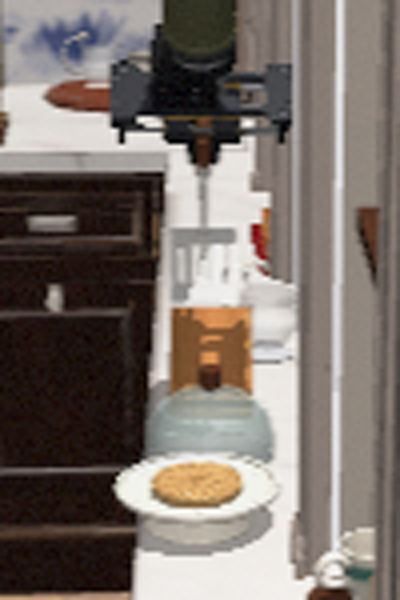

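Call:
servo_tool:
  commands: [-5.7,0.9,17.4,0,0,0,-5.7,0.9,17.4,-0.1,0,0,-5.7,0.8,17.4,-0.1,0,0,-5.7,0.8,17.4,-0.1,0,0,-5.7,0.7,17.4,0,0,0,0,0,0,0,0,0]

```text
time_s: 27.2
tool_pos: [0.48, 0.4504, 0.1713]
tool_rot: [-179.0, -39.8, 87.9]
force: [-0.6, -0.3, -1.1]
grip_width: 0.0151
```

```bash
python3 - <<'E'
from h import *
np.set_printoptions(precision=4,suppress=True)
G=np.load('grasp.npz');pH=G['p'];RH=Ro.from_matrix(G['R']);pre=pH-.015*G['R'][:,2]
plan(pre,RH,n=5)
shot('top','t23');shot('side','s23');crop('t23',140,250,240,310,8,'t23z');crop('s23',260,160,320,240,7,'s23z')
E
```

```text
q [ 25.   13.5 -55.  108.4 -32.3  48.3 -10.5] t 27.2 p [0.48   0.4504 0.1713] rot [-179.    -39.83   87.93] F [-0.57 -0.34 -1.13] w 15.1
dist 48.6 ang 0.5 rows 5
[ 0.7, 0.5, 9.7, -0.1, 0, 0, 0.6, 0.5, 9.7, -0.1, 0.1, -0.1, 0.6, 0.5, 9.7, 0, 0, 0, 0.7, 0.5, 9.7, -0.1, 0, 0, 0.6, 0.5, 9.6, -0.1, 0.1, -0.1 ]
```

View pics/t23z.png

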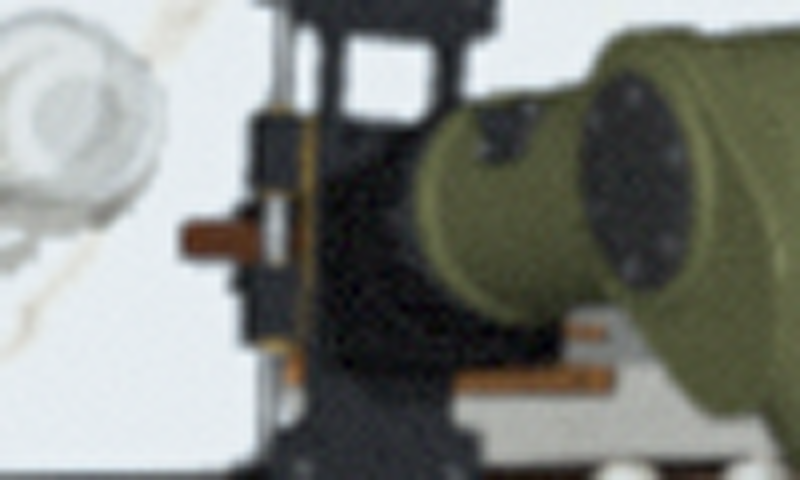

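View pics/s23z.png

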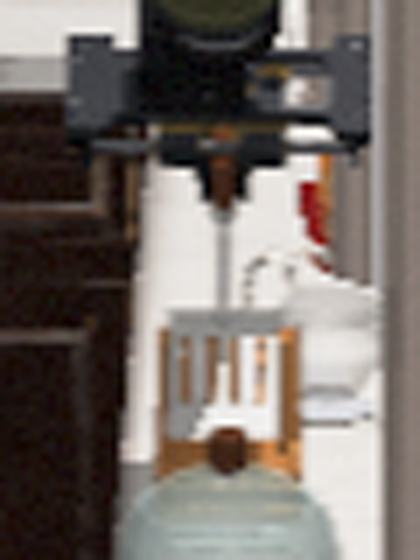

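Call:
servo_tool:
  commands: [0.7,0.6,9.7,-0.1,0,0,0.6,0.6,9.7,-0.1,0.1,0,0.6,0.6,9.7,-0.1,0,0,0.7,0.6,9.7,-0.1,0,0,0.6,0.6,6,-0.1,0.1,0,0,0,0,0,0,0]

```text
time_s: 27.9
tool_pos: [0.4845, 0.4832, 0.1409]
tool_rot: [-179.7, -40.2, 88.0]
force: [0.3, 0.0, -2.0]
grip_width: 0.0151
```

```bash
python3 - <<'E'
from h import *
np.set_printoptions(precision=4,suppress=True)
G=np.load('grasp.npz');pH=G['p'];RH=Ro.from_matrix(G['R'])
plan(pH,RH,n=6)
shot('side','s24');crop('s24',260,160,320,240,7,'s24z')
E
```

```text
q [ 19.6  18.1 -54.  108.5 -29.   41.7 -13.3] t 27.9 p [0.4845 0.4832 0.1409] rot [-179.69  -40.16   88.05] F [ 0.33  0.   -2.04] w 15.1
dist 19.3 ang 0.3 rows 6
[ -0.4, -0.3, 3.2, 0, 0, 0, -0.5, -0.2, 3.2, 0.1, -0.1, 0, -0.4, -0.3, 3.1, 0, 0, 0, -0.5, -0.2, 3.2, 0, 0, -0.1, -0.4, -0.3, 3.2, 0.1, 0, 0, -0.5, -0.2, 3.2, 0, -0.1, 0 ]
```

View pics/s24z.png

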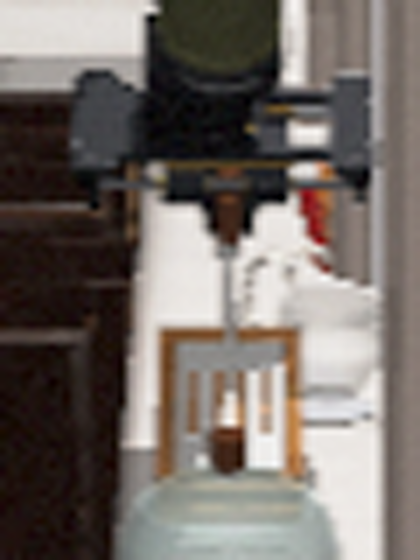

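Centred between the strips. I'll lower it slowly while watching the force.

Call:
servo_tool:
  commands: [0,-0.2,3.2,0,0,0,0,-0.2,3.2,0,0,0,0,-0.2,3.2,0,0,0,0,-0.2,3,0,0,0,0,0,0,0,0,0]

```text
time_s: 28.45
tool_pos: [0.4846, 0.4908, 0.1318]
tool_rot: [-179.8, -40.2, 88.0]
force: [-0.3, 1.2, -1.2]
grip_width: 0.0149
```

Call:
servo_tool:
  commands: [0,0,2,0,0,0,0,0,0,0,0,0]

```text
time_s: 28.65
tool_pos: [0.485, 0.4919, 0.1305]
tool_rot: [-179.8, -40.2, 88.0]
force: [1.0, 0.5, -0.3]
grip_width: 0.0147
```

Call:
servo_tool:
  commands: [0,0,2,0,0,0,0,0,0,0,0,0]

```text
time_s: 28.85
tool_pos: [0.4851, 0.4932, 0.129]
tool_rot: [-179.8, -40.2, 88.0]
force: [-0.6, -0.0, -0.7]
grip_width: 0.0151
```

```bash
python3 - <<'E'
from h import *
np.set_printoptions(precision=4,suppress=True)
G=np.load('grasp.npz');pH=G['p'];RH=Ro.from_matrix(G['R'])
plan(pH,RH,n=1)
shot('side','s25');crop('s25',260,160,320,240,7,'s25z')
E
```

```text
q [ 17.7  19.6 -53.4 108.5 -27.9  39.6 -14.2] t 28.85 p [0.4851 0.4932 0.129 ] rot [-179.8   -40.15   88.03] F [-0.61 -0.03 -0.68] w 15.1
dist 4.7 ang 0.4 rows 1
[ -2.6, -1.9, 3.4, 0.3, -0.2, -0.1 ]
```

View pics/s25z.png

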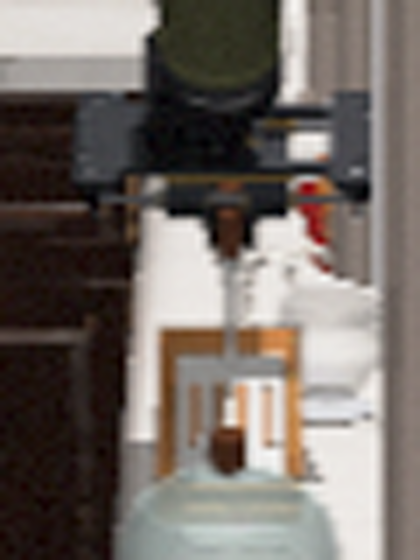

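Call:
servo_tool:
  commands: [-1.2,-1,1,0,0,0,-1,-0.8,1,0,0,0,0,0,0,0,0,0]

```text
time_s: 29.2
tool_pos: [0.483, 0.4926, 0.1258]
tool_rot: [-179.8, -40.1, 88.0]
force: [0.9, -0.6, -1.3]
grip_width: 0.0152
```

Call:
servo_tool:
  commands: [-0.4,0,1.2,0,0,0,0,0,0,0,0,0]

```text
time_s: 29.4
tool_pos: [0.4834, 0.4934, 0.1251]
tool_rot: [-179.8, -40.2, 88.0]
force: [-0.0, -0.3, -0.1]
grip_width: 0.0152
```

```bash
python3 - <<'E'
from h import *
np.set_printoptions(precision=4,suppress=True)
G=np.load('grasp.npz');pH=G['p'];RH=Ro.from_matrix(G['R'])
plan(pH,RH,n=1);print(monitor.get_obs()['wrist_torque'])
E
```

```text
q [ 17.6  19.8 -53.4 108.9 -27.9  39.1 -13.9] t 29.4 p [0.4834 0.4934 0.1251] rot [-179.82  -40.17   88.04] F [-0.02 -0.25 -0.05] w 15.2
dist 0.5 ang 0.4 rows 1
[ -0.2, -0.2, 0.4, 0.3, -0.2, -0.1 ]
[-0.8565 -0.0368  0.0266]
```

Call:
servo_tool:
  commands: [-0.5,0,0.8,0,0,0,0,0,0,0,0,0]

```text
time_s: 29.6
tool_pos: [0.4836, 0.494, 0.1247]
tool_rot: [-179.9, -40.2, 88.1]
force: [-0.5, -0.6, 2.6]
grip_width: 0.0151
```

```bash
python3 - <<'E'
from h import *
p,R,o=state();print(p,o['force'],o['wrist_torque'])
E
```

```text
[0.48359052 0.49398472 0.12473239] [-0.49863418 -0.62561093  2.56454723] [-0.50547028  0.02614631  0.06830467]
```

Call:
servo_tool:
  commands: [0,0,0,0,0,0,0,0,0,0,0,0,0,0,0,0,0,0,0,0,0,0,0,0,0,0,0,0,0,0,0,0,0,0,0,0]
  jaw: 50

```text
time_s: 30.2
tool_pos: [0.4834, 0.4934, 0.124]
tool_rot: [-179.8, -40.2, 88.0]
force: [-0.1, -0.1, 0.4]
grip_width: 0.0485
```

```bash
python3 - <<'E'
from h import *
p,R,o=state();print(p,o['force'],o['wrist_torque'],o['grip_width'])
shot('side','s26');crop('s26',260,160,320,240,7,'s26z');shot('top','t26');crop('t26',140,250,240,310,8,'t26z')
E
```

```text
[0.483387   0.49336907 0.12400778] [-0.13769109 -0.10988729  0.40053515] [-0.73570955 -0.03911936 -0.02773707] 0.04850467825087012
```

View pics/s26z.png

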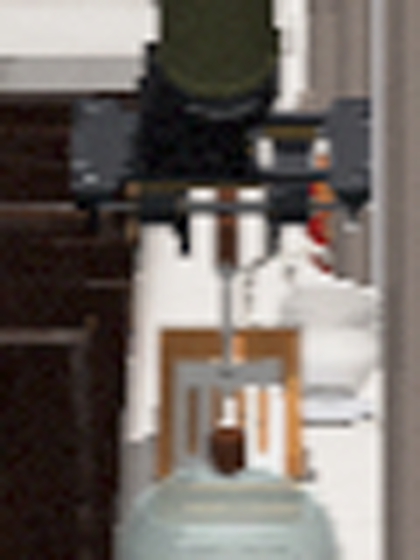

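View pics/t26z.png

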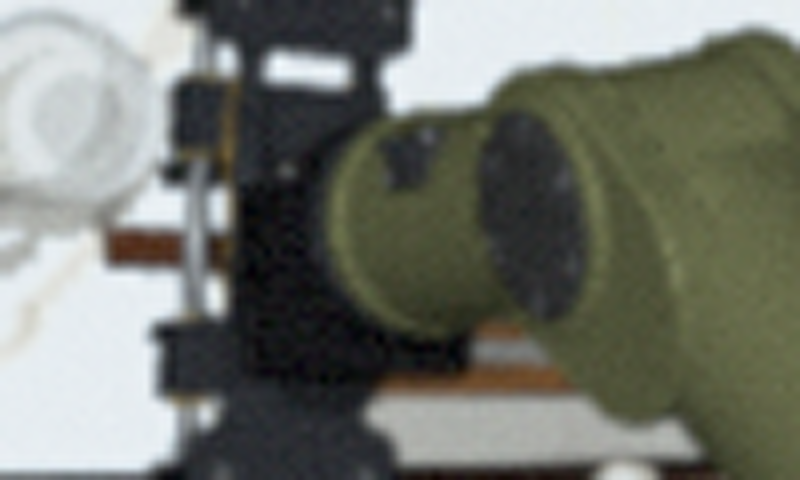

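Call:
servo_tool:
  commands: [0,0,-10,0,0,0,0,0,-20,0,0,0,0,0,-25,0,0,0,0,0,-25,0,0,0,0,0,-20,0,0,0]

```text
time_s: 30.8
tool_pos: [0.482, 0.428, 0.202]
tool_rot: [-179.9, -40.2, 88.1]
force: [-0.4, 0.9, -0.5]
grip_width: 0.0504
```

```bash
python3 - <<'E'
from h import *
shot('side','s27');shot('top','t27')
D=DOWN(160)
p,R=plan(np.array([.45,.30,.24]),D)
E
```

```text
q [ 30.    9.1 -56.1 108.1 -35.6  52.7  -8. ] t 30.9 p [0.4842 0.4274 0.2026] rot [179.84 -40.13  88.03] F [ 0.28  0.09 -0.01] w 49.8
dist 137.1 ang 81.1 rows 11
[ -6.7, -2.7, -10.1, 2.3, -3.1, -6.3, -7, -3.8, -9.7, 2.3, -3.2, -6.2, -6.9, -5, -9, 2.3, -3.1, -6.3, -6.9, -6, -8.5, 2.3, -3.2, -6.3, -6.5, -7.2, -7.8, 2.3, -3.1, -6.2, -6.2, -8.1, -7.2, 2.3, -3.1, -6.3, -5.5, -9, -6.5, 2.3, -3.2, -6.2, -4.9, -9.9, -5.9, 2.3, -3.1, -6.3, -4.1, -10.6, -5.2, 2.3, -3.2, -6.3, -3.1, -11.1, -4.5, 2.3, -3.1, -6.2 ]
[ -2.1, -11.7, -4, 2.3, -3.1, -6.3 ]
```

Call:
servo_tool:
  commands: [-6.7,-2.7,-10,2.3,-3.1,-6.3,-7,-3.8,-10,2.3,-3.2,-6.2,-7,-5,-9,2.3,-3.1,-6.3,-7,-6,-8.5,2.3,-3.2,-6.3,-6.5,-7,-8,2.3,-3.1,-6.2,-6,-8,-7,2.3,-3.1,-6.3,-5.5,-9,-6.5,2.3,-3.2,-6.2,-5,-10,-6,2.3,-3.1,-6.3,-4,-10.6,-5,2.3,-3.2,-6.3,-3,-11,-4.5,2.3,-3.1,-6.2]

```text
time_s: 31.9
tool_pos: [0.4508, 0.3135, 0.2342]
tool_rot: [178.0, -3.4, 154.3]
force: [-0.6, -0.1, -0.4]
grip_width: 0.0497
```

```bash
python3 - <<'E'
from h import *
np.set_printoptions(precision=4,suppress=True)
p,R=plan(np.array([.4803,.2354,.088-.0615+.09]),DOWN(160),n=5)
shot('side','s28');shot('top','t28');crop('t28',140,230,290,320,5,'t28z');crop('s28',250,140,330,270,4.5,'s28z')
E
```

```text
q [ 17.9  11.5 -59.4  92.2   6.   81.5  22.4] t 31.9 p [0.4508 0.3135 0.2342] rot [178.04  -3.44 154.3 ] F [-0.59 -0.11 -0.42] w 49.7
dist 144.3 ang 7.0 rows 5
[ -13.5, -12.3, 22.4, 0.4, -0.7, -1.2, -12.9, -12.4, 22.6, 0.5, -0.6, -1.1, -12.5, -12.4, 22.8, 0.4, -0.7, -1.2, -11.9, -12.6, 23.1, 0.4, -0.7, -1.1, -11.4, -12.6, 23.3, 0.4, -0.6, -1.2 ]
```

View pics/t28z.png

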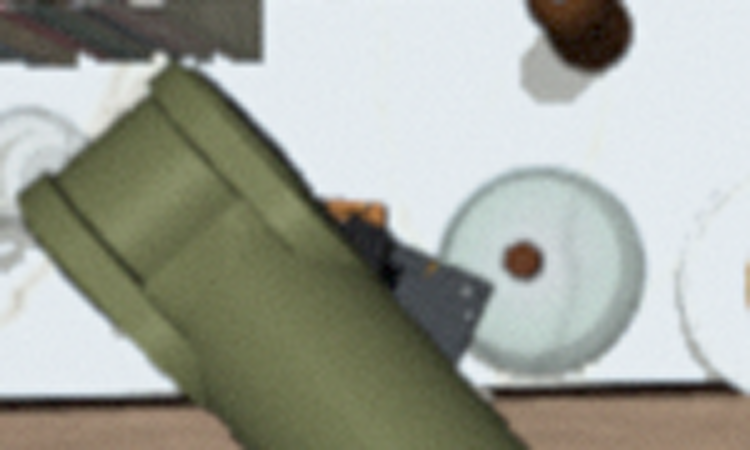

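View pics/s28z.png

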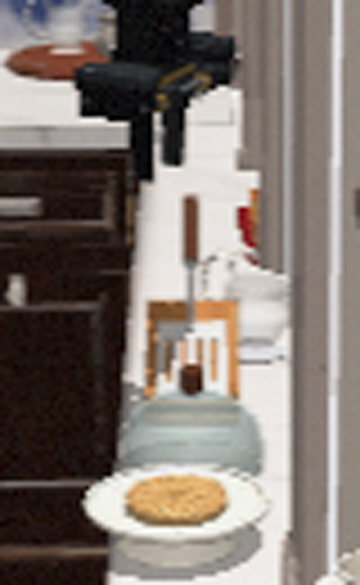

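Call:
servo_tool:
  commands: [-13.5,-12.3,22.4,0.4,-0.7,-1.2,-13,-12.4,22.6,0.5,-0.6,-1.1,-12.5,-12.4,22.8,0.4,-0.7,-1.2,-12,-12.6,23,0.4,-0.7,-1.1,-11.4,-12.6,23.3,0.4,-0.6,-1.2,0,0,0,0,0,0,0,0,0,0,0,0]

```text
time_s: 32.7
tool_pos: [0.48, 0.2356, 0.1167]
tool_rot: [179.8, -0.2, 159.6]
force: [0.7, 0.6, -0.0]
grip_width: 0.0502
```

```bash
python3 - <<'E'
from h import *
np.set_printoptions(precision=4,suppress=True)
p,R=plan(np.array([.4803,.2354,.088-.0615]),DOWN(160),n=8)
shot('side','s29');shot('top','t29');crop('t29',200,220,300,320,6,'t29z');crop('s29',260,160,320,260,6,'s29z')
print(monitor.get_obs()['tool_pos'])
E
```

```text
q [ 21.7  14.2 -56.6 103.4  12.4  69.1  31. ] t 32.7 p [0.48   0.2356 0.1167] rot [179.83  -0.23 159.58] F [ 0.71  0.6  -0.01] w 50.2
dist 90.2 ang 0.5 rows 8
[ -0.1, 0, 11.3, 0, 0, -0.1, -0.1, -0.1, 11.2, 0, -0.1, 0, 0, 0, 11.3, 0.1, 0, -0.1, -0.1, 0, 11.3, 0, 0, 0, -0.1, -0.1, 11.3, 0, 0, -0.1, 0, 0, 11.2, 0, -0.1, 0, -0.1, 0, 11.3, 0, 0, -0.1, 0, 0, 11.3, 0.1, 0, 0 ]
[0.4807 0.2367 0.1181]
```

View pics/t29z.png

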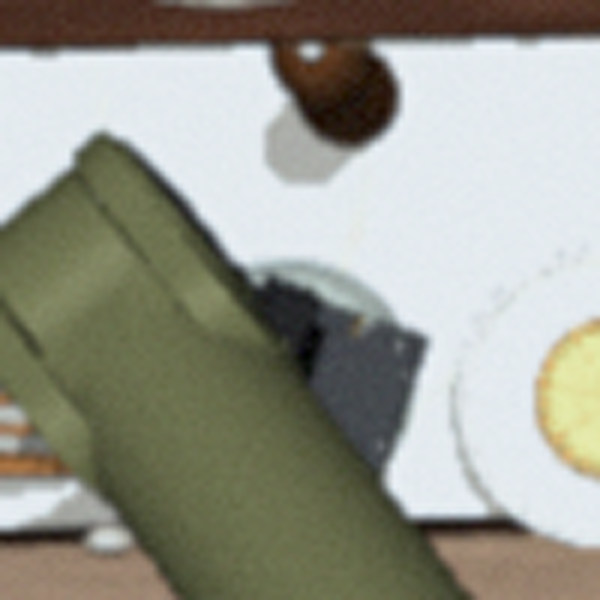

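View pics/s29z.png

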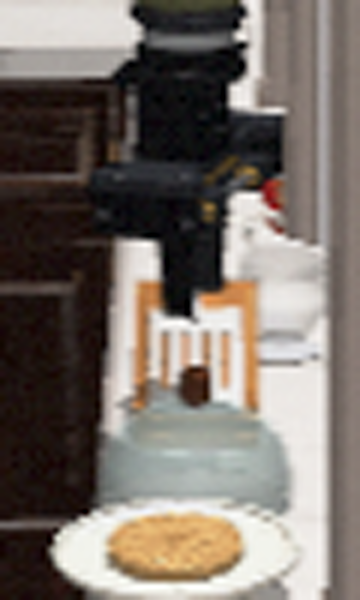

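Call:
servo_tool:
  commands: [0,0,11,0,0,-0.1,0,0,11,0,0,0,0,0,11,0.1,0,-0.1,0,0,11,0,0,0,0,0,11,0,0,-0.1,0,0,11,0,-0.1,0,0,0,0,0,0,0]

```text
time_s: 33.5
tool_pos: [0.4788, 0.2345, 0.0489]
tool_rot: [-179.9, -0.2, 160.0]
force: [-0.4, 0.6, -0.1]
grip_width: 0.0499
```

Call:
servo_tool:
  commands: [0,0,3,0,0,0,0,0,3,0,0,0,0,0,0,0,0,0]

```text
time_s: 33.8
tool_pos: [0.4802, 0.235, 0.0448]
tool_rot: [-180.0, 0.0, 160.0]
force: [-0.1, -0.6, -0.9]
grip_width: 0.05
```

```bash
python3 - <<'E'
from h import *
np.set_printoptions(precision=4,suppress=True)
shot('side','s30');crop('s30',265,180,315,260,9,'s30z')
p,R,o=state();print(p,o['tool_rot'],o['force'])
plan(np.array([.4803,.2354,.042]),DOWN(160))
E
```

```text
[0.4803 0.2351 0.045 ] [179.9939   0.0111 160.0204] [-0.2543 -0.5174  0.3548]
q [ 18.5  19.4 -54.3 107.7  17.8  61.9  27.2] t 33.85 p [0.4803 0.2351 0.045 ] rot [179.99   0.01 160.02] F [-0.25 -0.52  0.35] w 49.9
dist 3.0 ang 0.0 rows 1
[ 0.1, 0.3, 3, 0, 0, 0 ]
```

View pics/s30z.png

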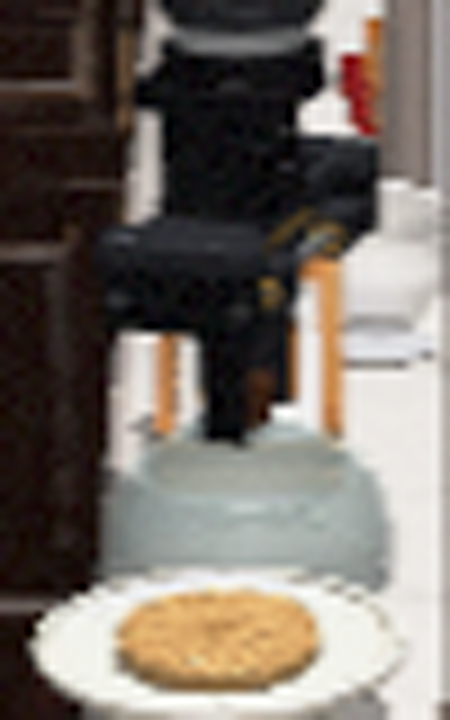

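Call:
servo_tool:
  commands: [0,0.3,2,0,0,0,0,0,1,0,0,0,0,0,0,0,0,0]

```text
time_s: 34.15
tool_pos: [0.4802, 0.2353, 0.0418]
tool_rot: [-180.0, -0.0, 160.0]
force: [-0.3, -1.6, -0.2]
grip_width: 0.0501
```

Call:
servo_tool:
  commands: [0,0,0,0,0,0,0,0,0,0,0,0,0,0,0,0,0,0,0,0,0,0,0,0,0,0,0,0,0,0,0,0,0,0,0,0]
  jaw: 0
  newtons: 40

```text
time_s: 34.75
tool_pos: [0.4803, 0.2355, 0.0419]
tool_rot: [180.0, -0.0, 160.0]
force: [-0.6, 0.9, -0.5]
grip_width: 0.0233
```

```bash
python3 - <<'E'
from h import *
np.set_printoptions(precision=4,suppress=True)
p,R,o=state();print(p,o['tool_rot'],o['force'],o['wrist_torque'],o['grip_width'])
E
```

```text
[0.4803 0.2355 0.0419] [179.9897  -0.0007 160.0246] [-0.5755  0.8827 -0.4586] [ 0.1506 -0.2376  0.0347] 0.0233390912849825
```

Call:
servo_tool:
  commands: [0,0,0,0,0,0,0,0,0,0,0,0,0,0,-3,0,0,0,0,0,-6,0,0,0,0,0,-8,0,0,0,0,0,-8,0,0,0,0,0,0,0,0,0]

```text
time_s: 35.45
tool_pos: [0.4813, 0.2359, 0.0684]
tool_rot: [179.9, 0.1, 160.0]
force: [-0.3, 0.4, -3.7]
grip_width: 0.0241
```

```bash
python3 - <<'E'
from h import *
np.set_printoptions(precision=4,suppress=True)
p,R,o=state();print(p,o['tool_rot'],o['force'],o['wrist_torque'],o['grip_width'])
shot('side','s31');crop('s31',260,180,320,260,8,'s31z');shot('top','t31');crop('t31',200,220,300,320,6,'t31z')
E
```

```text
[0.4813 0.2359 0.0684] [179.9167   0.1209 160.0245] [-0.3338  0.3694 -3.7325] [ 0.1096 -0.1687  0.0604] 0.024077781705008065
```

View pics/s31z.png

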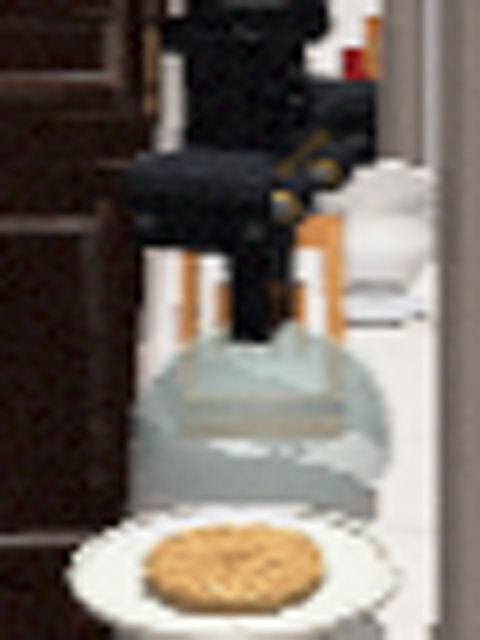

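```bash
python3 - <<'E'
from h import *
p,R=plan(np.array([.4803,.2355,.13]),DOWN(160),n=4)
p,R=plan(np.array([.465,.0665,.125]),DOWN(160),n=9,p0=p,R0=R)
E
```

```text
q [ 19.5  17.7 -55.2 106.5  16.1  64.1  28.4] t 35.55 p [0.4805 0.2353 0.0672] rot [1.7999e+02 4.0000e-02 1.6001e+02] F [-0.3   1.07 -2.54] w 23.2
dist 62.8 ang 0.0 rows 4
[ 0.1, 0, -15.7, 0, 0, 0, 0, 0, -15.7, 0, 0, 0, 0.1, 0.1, -15.7, 0, 0, 0, 0, 0, -15.7, 0, 0, 0 ]
dist 169.8 ang 0.0 rows 9
[ -4.8, -18.2, 0.6, 0, 0, 0, -4.8, -18.3, 0.5, 0, 0, 0, -4.8, -18.2, 0.6, 0, 0, 0, -4.9, -18.2, 0.5, 0, 0, 0, -4.8, -18.2, 0.6, 0, 0, 0, -4.8, -18.3, 0.5, 0, 0, 0, -4.8, -18.2, 0.6, 0, 0, 0, -4.8, -18.2, 0.6, 0, 0, 0, -4.8, -18.3, 0.5, 0, 0, 0 ]
```

Call:
servo_tool:
  commands: [0,0,-10,0,0,0,0,0,-18,0,0,0,0,0,-20,0,0,0,0,0,-14.7,0,0,0]

```text
time_s: 35.95
tool_pos: [0.4805, 0.2358, 0.1311]
tool_rot: [180.0, 0.0, 160.0]
force: [0.8, 1.4, -2.1]
grip_width: 0.0238
```

Call:
servo_tool:
  commands: [-3,-12,0.6,0,0,0,-4.8,-18.2,0.5,0,0,0,-5.5,-21,0.6,0,0,0,-6,-22,0.5,0,0,0,-6,-23,0.6,0,0,0,-5.5,-21,0.5,0,0,0,-5,-18,0.6,0,0,0,-4.5,-16,0.6,0,0,0,-3,-12.8,0.5,0,0,0,0,0,0,0,0,0]

```text
time_s: 36.95
tool_pos: [0.4647, 0.0643, 0.1246]
tool_rot: [-179.9, 0.0, 159.8]
force: [1.0, -0.6, -2.4]
grip_width: 0.0234
```

```bash
python3 - <<'E'
from h import *
np.set_printoptions(precision=4,suppress=True)
plan(np.array([.465,.0665,.125]),DOWN(160),n=1)
shot('side','s32');crop('s32',250,180,330,280,6,'s32z');shot('top','t32');crop('t32',250,230,350,310,7,'t32z')
E
```

```text
q [ 40.4   0.9 -51.3 111.3   0.9  68.2  58.6] t 36.95 p [0.4647 0.0643 0.1246] rot [-179.91    0.    159.84] F [ 1.03 -0.57 -2.37] w 23.4
dist 2.2 ang 0.2 rows 1
[ 0.5, 2.1, -0.4, -0.1, 0, -0.2 ]
```

View pics/s32z.png

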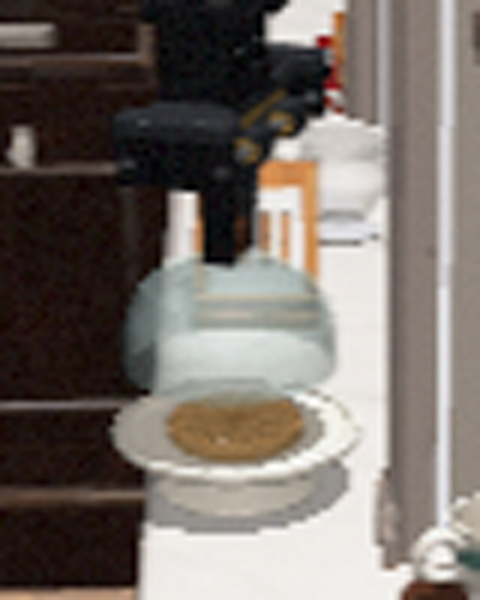

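View pics/t32z.png

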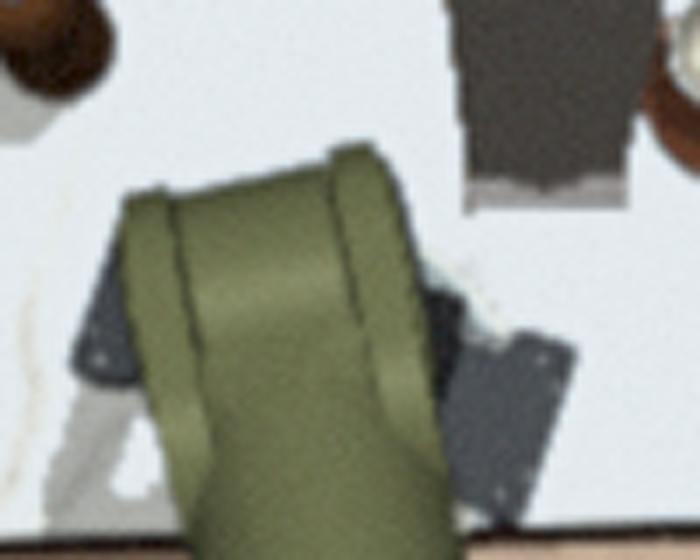

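```bash
python3 - <<'E'
from h import *
np.set_printoptions(precision=2,suppress=True,linewidth=200)
print(proj('side',[[.465,.0663,.043],[.4647,.0643,.11],[.4803,.2355,.02],[.465,.146,.043],[.465,-.014,.043]]))
a=np.load('pics/s32.npz')['p'].astype(int).sum(2)
for v in (248,249,250,251,252): print(v,a[v,264:276],a[v,302:316])
print('dome')
for v in (234,236,238,240): print(v,a[v,266:276],a[v,300:312])
E
python3 - <<'E'
from h import *
crop('s28',262,235,318,272,14,'s28y');crop('s32',262,215,318,265,14,'s32y')
E
```

```text
[[288.56 250.62]
 [288.14 234.67]
 [292.43 239.77]
 [288.64 242.81]
 [288.48 259.22]]
248 [112 117 105  94  99 101 349 419 439 479 484 479] [463 603 702 714 675 582 674 710 706 703 699 703 542 307]
249 [ 69  41  50  60  68 351 410 431 469 480 463 459] [465 653 721 718 710 593 645 718 707 706 705 707 553 306]
250 [ 48  53  63  71  45 316 419 447 465 461 460 463] [453 465 655 720 717 703 679 701 711 706 709 708 555 302]
251 [ 52  65  70  47 254 391 438 450 463 463 461 460] [462 464 655 721 715 699 683 611 658 708 708 712 550 296]
252 [ 65  77  71  64 173 381 449 447 464 470 456 465] [454 463 653 721 717 697 706 668 666 710 710 714 551 305]
dome
234 [ 61  61  65  64  97 213 276 314 333 348] [413 398 414 448 473 535 663 693 697 701 698 691]
236 [ 48  36  45  71 102 196 257 301 320 336] [547 514 479 460 424 492 663 706 706 702 704 703]
238 [ 46  55  57  48  91 183 262 246 218 258] [615 596 587 547 472 480 652 703 699 699 701 702]
240 [ 38  47  59  55  95 168 186 183 208 232] [590 582 571 560 544 526 645 695 700 698 698 699]
```

View pics/s28y.png

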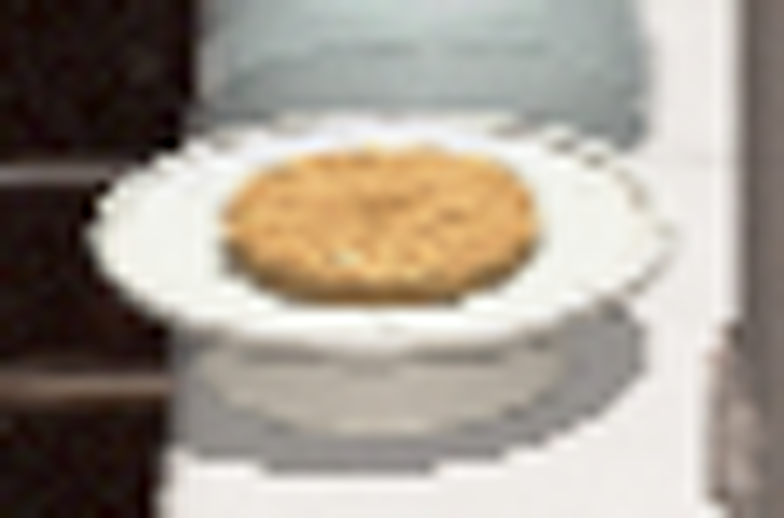

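View pics/s32y.png

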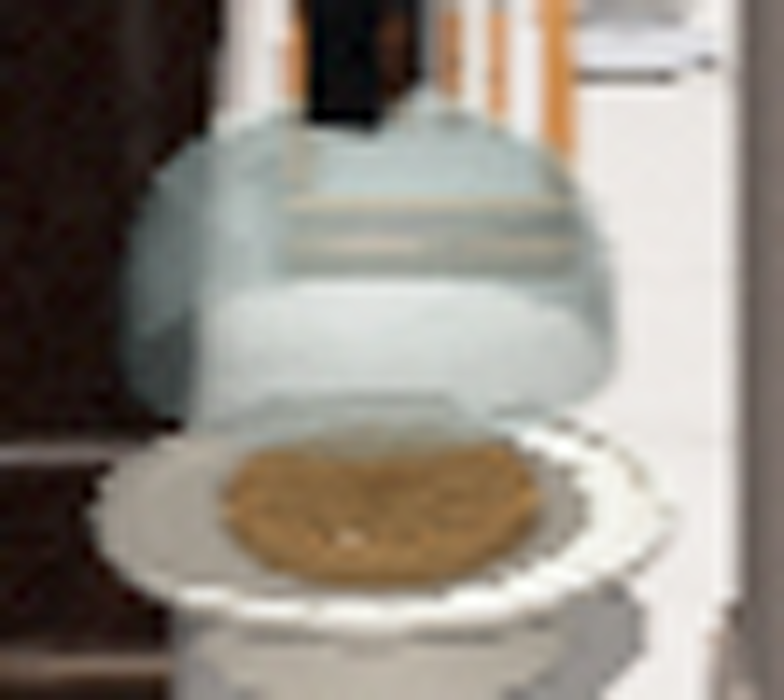

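Call:
servo_tool:
  commands: [-1,1.5,0,0,0,0,0,0,0,0,0,0]

```text
time_s: 37.25
tool_pos: [0.4667, 0.0688, 0.1247]
tool_rot: [180.0, 0.0, 160.1]
force: [-0.2, -0.8, -2.9]
grip_width: 0.0233
```

```bash
python3 - <<'E'
from h import *
np.set_printoptions(precision=4,suppress=True)
p,R=plan(np.array([.4665,.0665,.095]),DOWN(160),n=4)
E
```

```text
q [ 40.1   1.3 -51.6 111.    1.1  68.2  58.3] t 37.25 p [0.4667 0.0688 0.1247] rot [179.96   0.   160.13] F [-0.24 -0.8  -2.92] w 23.3
dist 29.8 ang 0.1 rows 4
[ -0.2, -0.6, 7.4, 0, 0, 0, -0.1, -0.5, 7.5, 0, 0, 0.1, -0.2, -0.6, 7.4, 0, 0, 0, -0.1, -0.6, 7.4, 0, 0, 0 ]
```

Call:
servo_tool:
  commands: [0,-0.6,6,0,0,0,0,-0.5,6,0,0,0,0,-0.6,6,0,0,0,0,-0.5,6,0,0,0,0,0,0,0,0,0,0,0,0,0,0,0]

```text
time_s: 37.85
tool_pos: [0.4655, 0.0655, 0.1003]
tool_rot: [180.0, -0.0, 160.0]
force: [0.4, 0.2, -2.8]
grip_width: 0.0234
```

```bash
python3 - <<'E'
from h import *
np.set_printoptions(precision=4,suppress=True)
p,R=plan(np.array([.4662,.0665,.088]),DOWN(160),n=3)
shot('side','s33');crop('s33',262,215,318,265,14,'s33y');shot('top','t33');crop('t33',250,230,350,310,7,'t33z')
E
```

```text
q [ 39.8   3.  -51.6 112.8   2.6  65.3  57.2] t 37.85 p [0.4655 0.0655 0.1003] rot [180.    -0.04 160.02] F [ 0.41  0.23 -2.84] w 23.4
dist 12.4 ang 0.0 rows 3
[ -0.1, 0.4, 4.1, 0, 0, 0, -0.1, 0.4, 4.1, 0, 0, 0, -0.1, 0.4, 4.1, 0, 0, 0 ]
```

View pics/s33y.png

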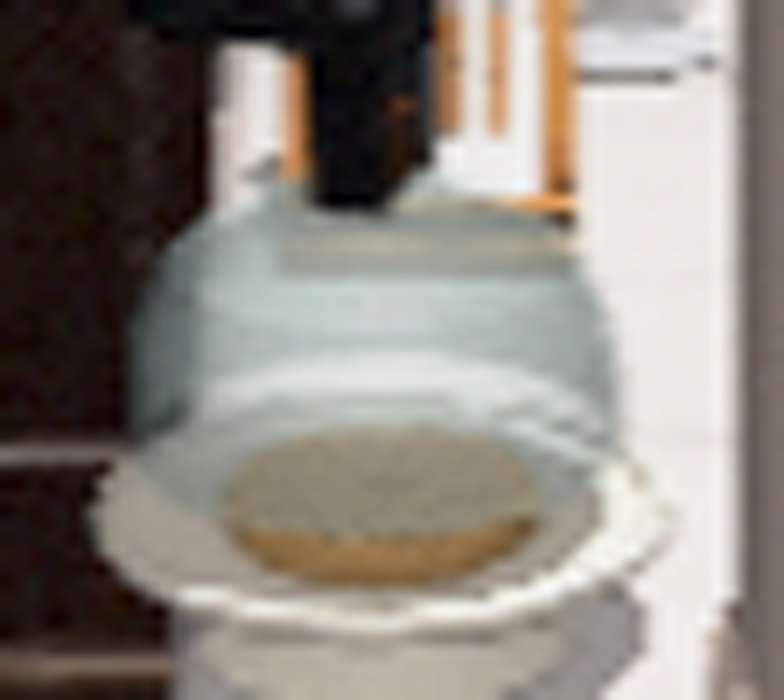

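View pics/t33z.png

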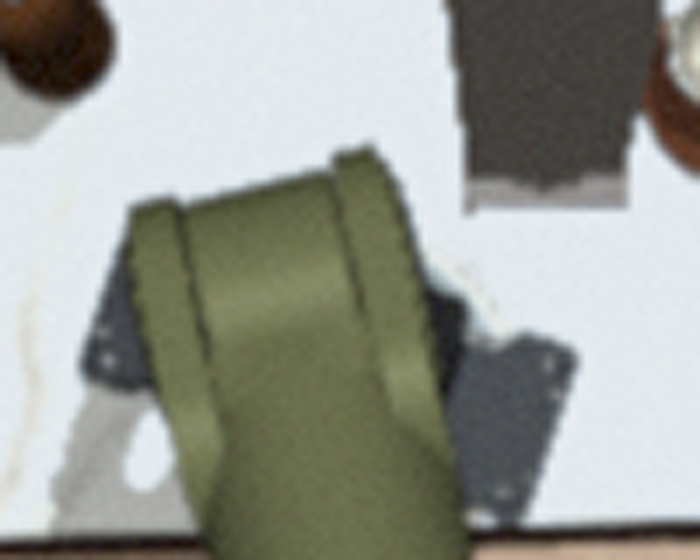

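Call:
servo_tool:
  commands: [0,0.3,4,0,0,0,0,0.4,4,0,0,0,0,0.3,4,0,0,0,0,0,3,0,0,0,0,0,0,0,0,0]

```text
time_s: 38.45
tool_pos: [0.4655, 0.0664, 0.0849]
tool_rot: [-180.0, -0.1, 160.0]
force: [0.5, -0.4, -3.9]
grip_width: 0.0235
```

Call:
servo_tool:
  commands: [0,0,2,0,0,0,0,0,2,0,0,0,0,0,0,0,0,0]

```text
time_s: 38.75
tool_pos: [0.4658, 0.0663, 0.0813]
tool_rot: [-180.0, -0.0, 160.0]
force: [-0.4, -0.3, -3.4]
grip_width: 0.0236
```

Call:
servo_tool:
  commands: [0,0,1.5,0,0,0,0,0,0,0,0,0]

```text
time_s: 38.95
tool_pos: [0.4659, 0.0664, 0.0799]
tool_rot: [-180.0, -0.0, 160.0]
force: [-0.4, 0.6, -2.1]
grip_width: 0.0239
```

Call:
servo_tool:
  commands: [0,0,1,0,0,0,0,0,0,0,0,0]

```text
time_s: 39.15
tool_pos: [0.4659, 0.0664, 0.079]
tool_rot: [-180.0, -0.0, 160.0]
force: [0.4, -0.3, -3.7]
grip_width: 0.0234
```

Call:
servo_tool:
  commands: [0,0,1,0,0,0,0,0,0,0,0,0]

```text
time_s: 39.35
tool_pos: [0.4659, 0.0664, 0.0779]
tool_rot: [-180.0, -0.0, 160.0]
force: [-0.8, 0.5, -3.6]
grip_width: 0.0235
```

Call:
servo_tool:
  commands: [0,0,0.7,0,0,0,0,0,0,0,0,0]

```text
time_s: 39.55
tool_pos: [0.466, 0.0664, 0.0778]
tool_rot: [-180.0, -0.0, 160.0]
force: [-3.1, -0.7, 3.1]
grip_width: 0.0232
```

Call:
servo_tool:
  commands: [0,0,0,0,0,0,0,0,0,0,0,0,0,0,0,0,0,0,0,0,0,0,0,0,0,0,0,0,0,0]
  jaw: 55

```text
time_s: 40.05
tool_pos: [0.4661, 0.0664, 0.0774]
tool_rot: [180.0, 0.0, 160.0]
force: [0.4, 0.9, -0.8]
grip_width: 0.0523
```

Call:
servo_tool:
  commands: [0,0,-3,0,0,0,0,0,-8,0,0,0,0,0,-15,0,0,0,0,0,-25,0,0,0,0,0,-30,0,0,0,0,0,-30,0,0,0]

```text
time_s: 40.65
tool_pos: [0.4659, 0.0666, 0.19]
tool_rot: [-180.0, 0.0, 160.0]
force: [0.4, 0.0, -0.1]
grip_width: 0.0548
```

```bash
python3 - <<'E'
from h import *
np.set_printoptions(precision=4,suppress=True)
p,R=plan(np.array([.44,-.20,.24]),DOWN(160),n=6)
shot('side','s34');crop('s34',250,180,330,280,6,'s34z')
E
```

```text
q [ 41.5  -2.9 -50.6 106.   -2.3  75.8  61.6] t 40.65 p [0.4659 0.0666 0.19  ] rot [-180.      0.02  160.05] F [ 0.4   0.04 -0.07] w 54.8
dist 272.5 ang 0.1 rows 6
[ -11.1, -43.2, -8.3, 0, 0, 0, -11.1, -43.3, -8.3, 0, 0, 0, -11.1, -43.2, -8.4, 0, 0, 0, -11.1, -43.2, -8.3, 0, 0, 0, -11.2, -43.3, -8.3, 0, 0, 0, -11.1, -43.2, -8.3, 0, 0, 0 ]
```

View pics/s34z.png

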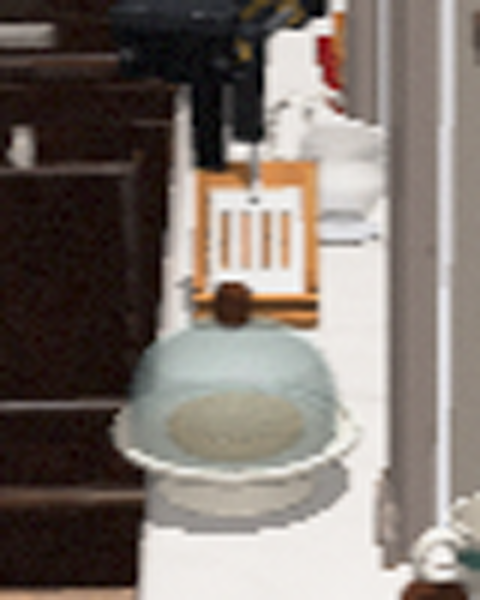

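Call:
servo_tool:
  commands: [-2,-20,-12,0,0,0,-6,-40,-10,0,0,0,-6,-45,-8,0,0,0,-8,-45,-8,0,0,0,-14,-45,-6,0,0,0,-14,-45,-6,0,0,0,-8,-20,0,0,0,0,0,0,0,0,0,0]

```text
time_s: 41.5
tool_pos: [0.4311, -0.2013, 0.2384]
tool_rot: [180.0, 0.0, 159.7]
force: [-0.1, -0.0, -0.6]
grip_width: 0.0549
```

```bash
python3 - <<'E'
from h import *
np.set_printoptions(precision=4,suppress=True)
print(state()[2]['tool_pos'],state()[2]['time_s'])
shot('top','t35');shot('side','s35');crop('t35',140,220,360,320,3.6,'t35z');crop('t35',265,250,335,320,10,'t35y')
z=np.load('pics/t35.npz');W=cloud('top',z['d'])
hsv=cv2.cvtColor(z['p'],cv2.COLOR_RGB2HSV);m=((hsv[...,1]>90)&(hsv[...,2]<150));m[:270]=0;m[300:]=0;m[:,:285]=0;m[:,:]&=True;m[:,318:]=0
v,u=np.nonzero(m);print('knob px',u.mean(),v.mean(),len(u),ray('top',[u.mean(),v.mean()],.136),np.nanmedian(W[m],0))
print(look_for('top','dome_knob')[:1],look_for('top','turner_grip')[:1])
E
```

```text
[ 0.4311 -0.2013  0.2384] 41.5
knob px 298.1875 284.25 32 [[0.4655 0.0674 0.136 ]] [0.4662 0.0679 0.136 ]
[{'box': [277.1, 263.3, 42.7, 45.6], 'conf': 0.92}] [{'box': [150.6, 272.0, 64.8, 23.1], 'conf': 0.62}]
```

View pics/t35z.png

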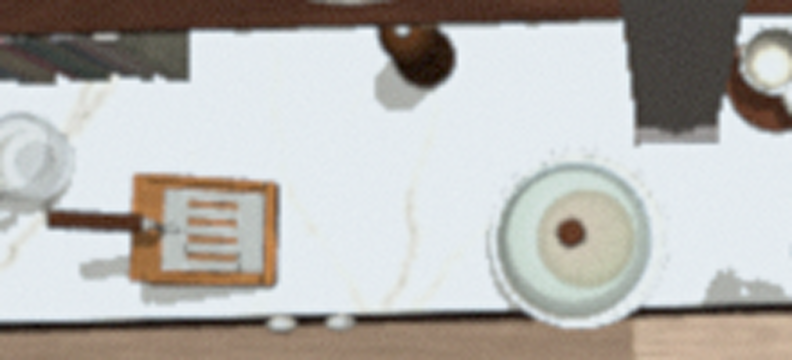

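View pics/t35y.png

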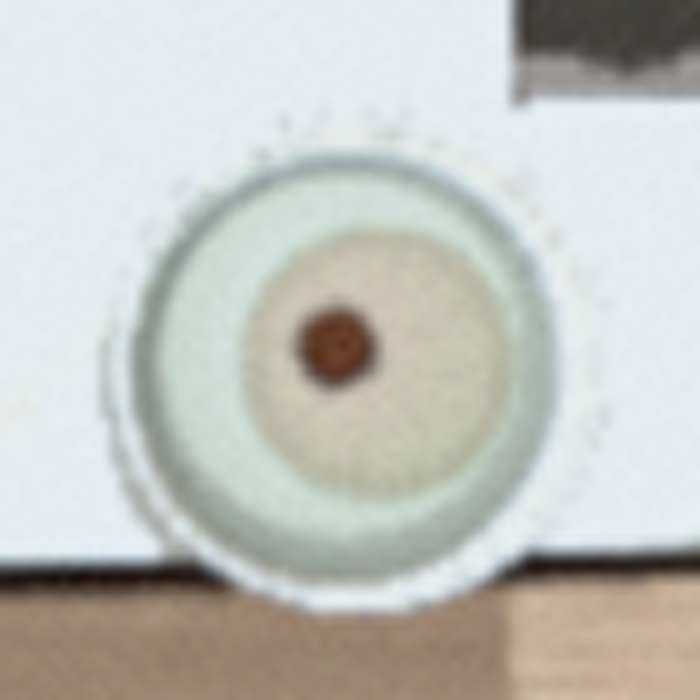

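Call:
servo_tool:
  commands: [0,0,0,0,0,0,0,0,0,0,0,0,0,0,0,0,0,0]

```text
time_s: 42.0
tool_pos: [0.4318, -0.1971, 0.2384]
tool_rot: [-180.0, 0.0, 160.1]
force: [-0.7, -0.4, 0.3]
grip_width: 0.0548
```

```bash
python3 -c "
from cell import env
print(env.sign_off())"
```

```text
the job is handed in; nothing more can be done
None
```

I finished the whole job and handed it in at 42 s of the 72 s allowed. The hand-in gives no verdict, so what follows rests on my own last checks.

I lifted the shortbread on the turner, let it slide off onto the cake stand, and laid the turner back in its rest. Then I set the dome over the shortbread inside the stand's rim.

**Last camera checks:**
- **Shortbread:** about 7 mm from the middle of the stand (limit 18 mm). It looked flat. One depth fit, taken while the blade tip was still beside it, showed a slope of about 0.05 rad (limit 0.08). I put that down to noise and did not measure it again.
- **Dome:** knob at about (0.4655, 0.067) against the stand's middle at (0.465, 0.066). The top of the knob is at 0.136 m, which is the height for a seated dome. The wrist force changed by about 6–7 N at touchdown.
- **Turner:** in the pictures, its handle and blade lie as they did at the start.
- **Other objects:** the pepper mill, creamer and cup looked unmoved in the part of the picture I viewed. I did not check the teaspoon at the end.

**What disagreed:**
- **Fingertip position:** the fingertips end about 38 mm short of the reported TCP, so my first grasp closed on nothing. I saw the gap in the side pictures, corrected for it, and the second grasp held.
- **Blade height:** the blade touched the cookie sheet about 4–5 mm lower than I expected. I used that contact to correct the blade height afterwards.

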